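# Rack the seed tins cork up, then stow them standing in the seed chest

## Robot

A 6-joint arm with a two-finger parallel gripper is mounted at the origin on the work surface. World frame = base frame: x ahead of the robot, y to its left, z up, the work surface at z = 0. Lengths are in mm, angles in rad, forces in N, time in s.
With the tool pointing down it reaches from about 300 to 775 mm from the base axis. Payload 14.6 kg.
Tool frame: the origin (TCP) lies midway between the tips of the shut fingers; the grasp point (between the pads) lies 19 mm behind it (manip.grip_point_offset is the distance from the TCP to the grasp point, in mm); x points along the fingers, z is the direction in which the jaws open and shut, and the axes are right-handed (so a half turn about x gives the same grasp; the last joint's range is limited). The gripper opens to 94 mm and grips with 3 to 60 N. Pads are 16 mm wide; open, the fingers measure 119 mm over their backs; the gripper's body (75 mm by 177 mm) begins 78 mm behind the grasp point.
Start: joints at [-1.221, 0.3, 1.521, -0, 1.321, -0.067], TCP at [222.652, -502.907, 205.446] pointing down, gripper open.
Joint ranges: [-3.03, 3.03], [-0.79, 2.21], [0.23, 2.52], [-1.04, 4.18], [0, 3.07], [-2.55, 2.55]. Speed limits (rad/s): [2.22, 2.22, 2.57, 3.14, 3.14, 3.14].

## Interface

Orientations are given as [roll, pitch, yaw] about the fixed x, y, z axes, in that order (R = Rz(yaw) Ry(pitch) Rx(roll)).
In Python, from cell import manip, camera, calibration, order gives the robot as it stands.
- The arm moves only by the tool jog_arm, never from a script. Its arguments are lists of equal length, an entry for each row: "turn": the turn, a rotation vector about the tool's x, y, z in degrees, a list of three; "dp": the shift along the tool's x, y, z in cm, a list of three; "gripper": the closure, from 0 (fully open) to 1 (shut). In form: {"turn": [[ax, ay, az], ...], "dp": [[tx, ty, tz], ...], "gripper": [gripper, ...]}. A call has 1 to 8 rows; each row shifts and turns the pose as measured when the row begins, along the tool's axes as they then stand; what a row does not reach is not made up. A row lasts 1/8 s, in which the tool goes at most 62.5 mm and 10.7 degrees, less where a joint would pass 70% of its speed; a pose out of reach is approached as far as the arm can. A call is refused whole if a number of a shift passes 6.25 or a number of a turn 10.7, either way. A call with a gripper value outside its range is refused whole. The fingers move at their own pace and stop on an object; "grip_force" is the grip in N (left out, the last holds). Time passes only in rows, so rows that do not move let the fingers close. It gives the time, the measured TCP pose, the force and the opening at its end, in the units of the state.
- manip.read_state(): the state, without advancing time (a new reading comes with each control period).
- camera(name): name is "side" or "top"; returns (picture, depth): 420x560x3 uint8, red, green, blue; 420x560 float32, mm along the optical axis (not along the pixel's ray), 0 where there is no reading.
- calibration(name): a dict with "K" (3x3 intrinsics, pixels), "world_from_camera" (4x4, takes a point from camera to world coordinates). Camera axes: x right, y down, z forward; pixel columns grow to the right and rows downward; lengths in mm; the calibration is good to about 2 mm. A picture is of the moment at which its call begins. calibration takes no time and is no camera call.
- order.sign_off(): hands the job in, once; it reports no verdict.
The state is a dict: "clock": time; "joints": joint angles; "qd": joint speeds; "effort": joint torques, N m; "eef_pos": TCP position; "eef_rot": TCP orientation; "wrist_force": force on the tool from outside, world axes, zero at the start; "moment": the same for the moment, N m; "finger_gap": finger opening in mm.
Only numpy, scipy, OpenCV 4.12 (cv2) and the standard library are available. Lean on these libraries where they do the work, as an engineer would, in place of code of your own. Each camera call takes 0.05 s, during which the arm holds its last target.

## Task

First lift the lid of the plywood seed chest right back until it rests on its stop. Then lay every seed tin from the green tray into the sloping wooden rack, cork end up and foot against the bar, one tin to a place, so that all of them lean there together; only then move them from the rack to the chest, each standing upright, cork up, in a cell of its own, and finally lower the lid fully shut without letting it slam. Leave the pot, saucer, jar and trowel where they are.

Things in the scene. Friction and masses are not known exactly. Their poses are not given: they have to be found in the camera images.
- tin_a: slim square steel seed tin, 30 x 30 mm in section and 90 mm long, with a round cork stopper (22 mm across) standing 14 mm out of one end; 120 g or so. Origin at the centre of the 90 mm steel part; its x axis runs along the tin towards the cork, the four flanks are alike. At the start it lies on a flank in the tray. One of the three may be absent
- tin_b: slim square steel seed tin, 30 x 30 mm in section and 90 mm long, with a round cork stopper (22 mm across) standing 14 mm out of one end; 120 g or so. Origin at the centre of the 90 mm steel part; its x axis runs along the tin towards the cork, the four flanks are alike. At the start it lies on a flank in the tray. One of the three may be absent
- tin_c: slim square steel seed tin, 30 x 30 mm in section and 90 mm long, with a round cork stopper (22 mm across) standing 14 mm out of one end; 120 g or so. Origin at the centre of the 90 mm steel part; its x axis runs along the tin towards the cork, the four flanks are alike. At the start it lies on a flank in the tray. One of the three may be absent
- tray: green plastic seedling tray, 315 mm (x) x 200 mm (y), with a lip that rises 12 mm above the bench and is 4 mm thick, floor 4 mm thick; fixed. Origin at the centre of its underside. The tins lie side by side in it along its x, each roughly along its y, with the cork to either side
- rack: wooden rack, 130 x 184 mm, 95 mm high, fixed; origin at the centre of its underside. Three beams 26 mm wide, 98 mm long, slope up at 45 degrees towards its -x (towards the robot); at their low end a 30 mm bar stops the tins' feet, and 26 mm high cheeks 35 mm apart guide the lowest 30 mm of each tin; above, its flanks are free. A seated tin's x axis is (-0.707, 0, 0.707) in the rack's frame
- slot0 (a point): place 0 of the rack: the point where the origin of a properly seated tin lies (45 mm up the slope from the foot bar, 15 mm above the sloping beam). The three places stand 66 mm apart along the rack's y axis
- slot1 (a point): place 1 of the rack: the point where the origin of a properly seated tin lies (45 mm up the slope from the foot bar, 15 mm above the sloping beam). The three places stand 66 mm apart along the rack's y axis
- slot2 (a point): place 2 of the rack: the point where the origin of a properly seated tin lies (45 mm up the slope from the foot bar, 15 mm above the sloping beam). The three places stand 66 mm apart along the rack's y axis
- chest: plywood seed chest, 112 mm (x) x 220 mm (y) x 120 mm high, open inside to a 6 mm floor, walls 6 mm, fixed; origin at the centre of its underside. A wooden insert rising 45 mm above the floor leaves three square cells 40 mm wide; above it the inside is one open space 100 x 208 mm
- cell0 (a point): centre of the floor of cell 0 of the chest (6 mm above the chest's underside). The three cells stand 62 mm apart along the chest's y axis
- cell1 (a point): centre of the floor of cell 1 of the chest (6 mm above the chest's underside). The three cells stand 62 mm apart along the chest's y axis
- cell2 (a point): centre of the floor of cell 2 of the chest (6 mm above the chest's underside). The three cells stand 62 mm apart along the chest's y axis
- lid (a joint): lid of the chest, hinged along the chest's far (+x) upper edge: 0 = shut, grows as the lid rises and swings over towards the chest's +x, 1.9 rad = resting on its stop. It weighs 300 g and falls shut when let go below about 1.5 rad; beyond that it falls back onto its stop
- lid_hinge (a point): middle of the lid's hinge line, which runs along the chest's y axis, at the far top edge of the chest
- lid_handle (a point): centre of the head of the lid's round wooden knob: 28 mm across, 16 mm thick, its centre 35 mm above the lid's top face, 30 mm behind the lid's front edge and 82 mm from the hinge. The knob stands square to the lid and turns with it; with the lid fully back it points away from the robot. The lid is 8 mm thick
- pot: terracotta pot, 110 mm across the rim, 100 mm high; origin at the centre of its underside. Leave alone
- saucer: white ceramic saucer, 110 mm across, 18 mm high; origin at the centre of its underside. Leave alone
- jar: closed glass jar, 70 mm across, 100 mm high; origin at the centre of its underside. Leave alone
- trowel: trowel with a wooden handle, 270 mm long along its x, 26 mm high; origin at its middle on the underside. Leave alone
There are look-alikes about, which are no part of the job. What is shaped like the tin_b but purple or turquoise is not meant. What is shaped like the tin_a but purple or turquoise is not meant.

How it is judged (in metres and radians):
On the way, in this order (a step that is already met when the one before it is completed fails the run):
1. the lid of the chest is open and rests on its stop (value of joint lid above 1.8 rad), for 0.3 s.
2. all the tins present lean in places of the rack at once, cork up, let go ((distance between tin_a and slot0 below 0.018 m or distance between tin_a and slot1 below 0.018 m or distance between tin_a and slot2 below 0.018 m) and angle between tin_a's own x axis and vertical between 0.6 and 0.97 rad and contact force between the fingers and tin_a below 0.3 N and (distance between tin_b and slot0 below 0.018 m or distance between tin_b and slot1 below 0.018 m or distance between tin_b and slot2 below 0.018 m) and angle between tin_b's own x axis and vertical between 0.6 and 0.97 rad and contact force between the fingers and tin_b below 0.3 N and (distance between tin_c and slot0 below 0.018 m or distance between tin_c and slot1 below 0.018 m or distance between tin_c and slot2 below 0.018 m) and angle between tin_c's own x axis and vertical between 0.6 and 0.97 rad and contact force between the fingers and tin_c below 0.3 N), for 0.3 s.
3. all the tins present stand in cells of the chest, the lid still open (value of joint lid above 1.5 rad and (horizontal distance between tin_a and cell0 below 0.015 m or horizontal distance between tin_a and cell1 below 0.015 m or horizontal distance between tin_a and cell2 below 0.015 m) and z of tin_a in the frame of chest between 0.04 and 0.062 m and angle between each of tin_a, tin_b, tin_c's own x axis and vertical below 0.27 rad and linear speed of each of tin_a, tin_b, tin_c below 0.03 m/s and (horizontal distance between tin_b and cell0 below 0.015 m or horizontal distance between tin_b and cell1 below 0.015 m or horizontal distance between tin_b and cell2 below 0.015 m) and z of tin_b in the frame of chest between 0.04 and 0.062 m and (horizontal distance between tin_c and cell0 below 0.015 m or horizontal distance between tin_c and cell1 below 0.015 m or horizontal distance between tin_c and cell2 below 0.015 m) and z of tin_c in the frame of chest between 0.04 and 0.062 m), for 0.2 s.
At the end, for the whole second after the job is handed in: every tin present stands in a cell of the chest, cork up, within 0.27 rad of upright, on the floor, within 15 mm of the cell's centre and at rest; the lid is shut (under 0.04 rad) (value of joint lid below 0.04 rad and (horizontal distance between tin_a and cell0 below 0.015 m or horizontal distance between tin_a and cell1 below 0.015 m or horizontal distance between tin_a and cell2 below 0.015 m) and z of tin_a in the frame of chest between 0.04 and 0.062 m and angle between each of tin_a, tin_b, tin_c's own x axis and vertical below 0.27 rad and linear speed of each of tin_a, tin_b, tin_c below 0.03 m/s and (horizontal distance between tin_b and cell0 below 0.015 m or horizontal distance between tin_b and cell1 below 0.015 m or horizontal distance between tin_b and cell2 below 0.015 m) and z of tin_b in the frame of chest between 0.04 and 0.062 m and (horizontal distance between tin_c and cell0 below 0.015 m or horizontal distance between tin_c and cell1 below 0.015 m or horizontal distance between tin_c and cell2 below 0.015 m) and z of tin_c in the frame of chest between 0.04 and 0.062 m); the robot touches nothing.
It fails at once if the pot is moved by more than 30 mm (distance of pot from where it was at the start of the episode above 0.03 m).
It fails at once if the saucer is moved by more than 30 mm (distance of saucer from where it was at the start of the episode above 0.03 m).
It fails at once if the jar is moved by more than 30 mm (distance of jar from where it was at the start of the episode above 0.03 m).
It fails at once if the trowel is moved by more than 30 mm (distance of trowel from where it was at the start of the episode above 0.03 m).
It fails at once if the lid slams (falls shut faster than 6 rad/s) (velocity of joint lid below -6 rad/s).
Of tin_a, tin_b, tin_c only 2 to 3 are there at a start; the rules pass over those that are not, and their reading is None.
At some moment in a run one of tin_a, tin_b, tin_c may be knocked a few centimetres aside while the robot is not near it.
It also fails if it takes over 210 s, if anything falls off the work surface, if the arm or the gripper's body presses on something with over 40 N, if the wrist force passes 120 N, or if a joint passes its speed limit or range.

## Working session

There is one attempt and no reset: what is moved stays moved. The work goes in short steps, Python scripts to look and compute and a tool call to move; the robot and the scene stay as the last step left them, time stands still between calls to the robot, and variables do not carry over. Pictures are saved under pics/ and viewed, and the job is handed in when it is done.

Besides the shell and the picture viewer there is one more tool, called after "Request:" as a command line: name --argument value ..., lists and objects as JSON in quotes. jog_arm: Moves the arm, as the interface text tells. Its arguments: {"type":"object","properties":{"turn":{"type":"array","items":{"type":"array","items":{"type":"number"}}},"dp":{"type":"array","items":{"type":"array","items":{"type":"number"}}},"gripper":{"type":"array","items":{"type":"number"}},"grip_force":{"type":"number"}},"required":["turn","dp","gripper"]}

```bash
mkdir -p pics; ls; cat > h.py <<'E'
import numpy as np,cv2
from cell import manip,camera,calibration,order
def snap(n,fn):
    p,d=camera(n); cv2.imwrite('pics/'+fn+'.png',p[:,:,::-1]); np.savez('/tmp/'+fn,p=p,d=d); return p,d
def cloud(n,d):
    c=calibration(n);K=np.array(c['K']);T=np.array(c['world_from_camera'])
    v,u=np.mgrid[:d.shape[0],:d.shape[1]]
    P=np.stack([(u-K[0,2])/K[0,0]*d,(v-K[1,2])/K[1,1]*d,d],-1)
    return P@T[:3,:3].T+T[:3,3]
E
python3 - <<'E'
from h import *
print(manip.read_state())
for n in('side','top'):
    snap(n,n+'0'); print(calibration(n))
E
```

```text
pics
{'clock': 0.0, 'joints': array([-1.22061718e+00,  3.00456110e-01,  1.52160716e+00, -4.91508923e-05,
        1.32068052e+00, -6.65808142e-02]), 'qd': array([-0.00121543, -0.00060185,  0.00087783, -0.00047277, -0.00123223,
        0.00076336]), 'effort': array([ 5.93475361e-04, -5.31803620e+01, -3.52735698e+01,  7.08882906e-02,
        2.44696724e-02, -6.50537595e-05]), 'eef_pos': array([ 222.54242586, -502.67136201,  204.88351764]), 'eef_rot': array([3.11634524, 1.56964421, 1.96232107]), 'wrist_force': array([0.4710345 , 0.19382671, 0.45242021]), 'moment': array([-0.00042877, -0.05607553,  0.04794171]), 'finger_gap': 93.82714411131568}
{'K': array([[386.55631621,   0.        , 283.63524207],
       [  0.        , 386.55631621, 211.26794579],
       [  0.        ,   0.        ,   1.        ]]), 'world_from_camera': array([[-8.91715958e-01, -2.49500812e-01,  3.77613554e-01,
         6.00348719e+01],
       [-4.52409468e-01,  5.15287955e-01, -7.27876360e-01,
         7.44677290e+02],
       [-1.29739735e-02, -8.19894913e-01, -5.72367022e-01,
         7.50493235e+02],
       [ 0.00000000e+00,  0.00000000e+00,  0.00000000e+00,
         1.00000000e+00]])}
{'K': array([[437.51878769,   0.        , 282.80298367],
       [  0.        , 437.51878769, 206.73858677],
       [  0.        ,   0.        ,   1.        ]]), 'world_from_camera': array([[ 5.80613409e-04, -9.95651715e-01,  9.31521601e-02,
         3.74912494e+02],
       [-9.99816083e-01, -2.36364524e-03, -1.90318808e-02,
        -5.89480407e+01],
       [ 1.91693034e-02, -9.31239777e-02, -9.95469971e-01,
         1.40177795e+03],
       [ 0.00000000e+00,  0.00000000e+00,  0.00000000e+00,
         1.00000000e+00]])}
```

View pics/top0.png

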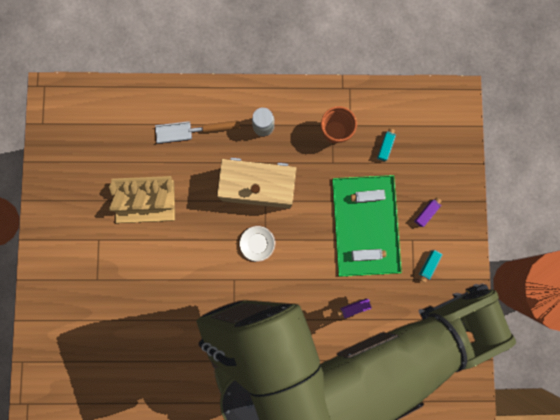

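View pics/side0.png

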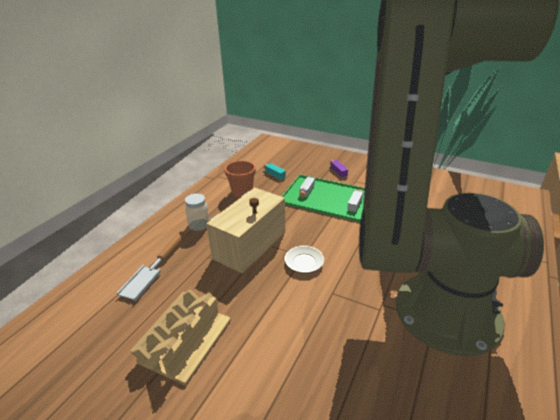

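```bash
python3 - <<'E'
from h import *
z=np.load('/tmp/top0.npz');p,d=z['p'],z['d'];P=cloud('top',d);np.save('/tmp/Pt',P)
for n,(u0,v0,u1,v1) in dict(rack=(95,165,190,230),chest=(205,145,310,220),tray=(325,170,410,280)).items():
    c=p[v0:v1,u0:u1,::-1]; s=min(780//c.shape[1],590//c.shape[0]); cv2.imwrite(f'pics/c_{n}.png',cv2.resize(c,None,fx=s,fy=s,interpolation=cv2.INTER_NEAREST))
hsv=cv2.cvtColor(p,cv2.COLOR_RGB2HSV)
def pr(u,v): print((u,v),P[v,u].round(1))
for q in [(255,188),(222,165),(222,198),(292,170),(292,203),(257,243),(338,125),(262,122),(160,198),(370,197),(368,256),(366,226)]: pr(*q)
m=((hsv[...,1]<50)&(hsv[...,2]>130)).astype(np.uint8)
m[:, :325]=0;m[:,410:]=0;m[:170]=0;m[280:]=0
for c in cv2.findContours(m,0,1)[0]:
    if cv2.contourArea(c)>20: r=cv2.minAreaRect(c);b=cv2.boxPoints(r);print(r);[pr(int(x),int(y)) for x,y in b]
E
```

```text
(255, 188) [543.1  -3.7 171.8]
(222, 165) [617.   95.7 128.2]
(222, 198) [524.2  99.6  85.3]
(292, 170) [ 602.8 -110.3  129. ]
(292, 203) [ 517.7 -115.2    5.3]
(257, 243) [389.6  -3.8   8.5]
(338, 125) [ 773.5 -265.5    9.1]
(262, 122) [755.4 -20.4 100. ]
(160, 198) [525.5 290.1  69.1]
(370, 197) [ 534.8 -361.2   31.1]
(368, 256) [ 349.2 -350.6   35.8]
(366, 226) [ 444.4 -353.     2.5]
((367.4004821777344, 254.50668334960938), (9.977849960327148, 28.935766220092773), 86.18592071533203)
(352, 250) [ 367.6 -307.3   -0.8]
(381, 248) [ 374.1 -399.2    5.2]
(382, 258) [ 342.4 -401.     8.4]
(353, 260) [ 335.8 -310.5   -3.1]
((370.19805908203125, 195.48020935058594), (9.552356719970703, 27.761537551879883), 84.2894058227539)
(355, 192) [ 554.4 -319.3    1.5]
(383, 189) [ 564.  -409.7    4.7]
(384, 198) [ 531.5 -405.1   33.3]
(356, 201) [ 522.7 -317.8   24.5]
```

View pics/c_rack.png

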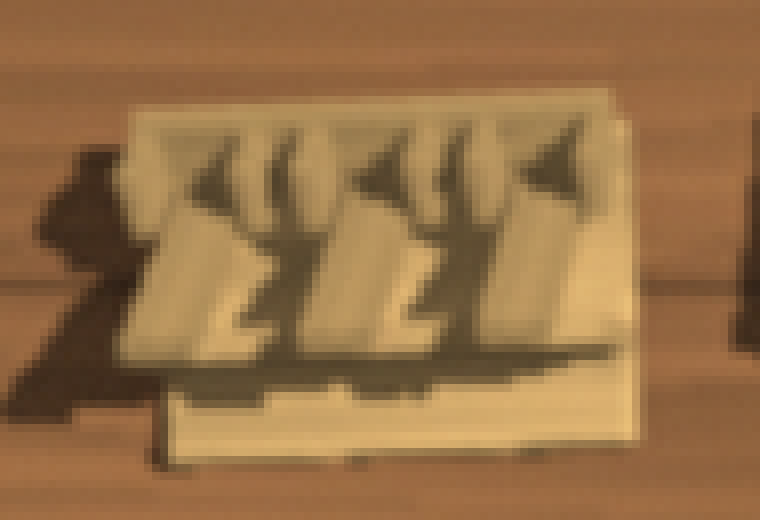

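View pics/c_chest.png

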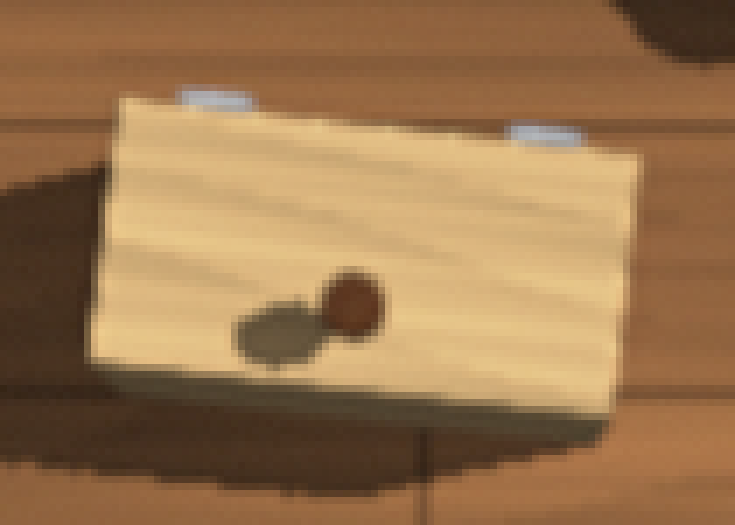

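View pics/c_tray.png

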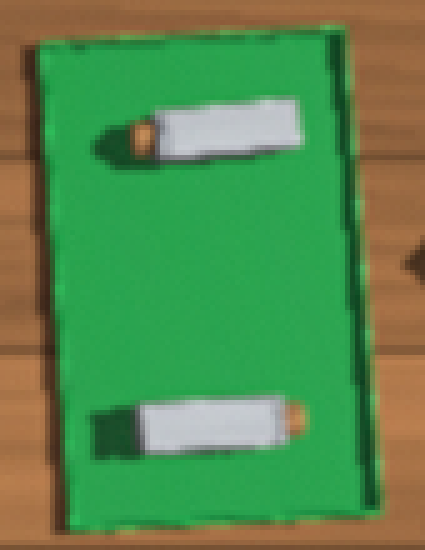

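```bash
python3 - <<'E'
from h import *
z=np.load('/tmp/top0.npz');p,d=z['p'],z['d'];P=cloud('top',d)
z2=np.load('/tmp/side0.npz');p2,d2=z2['p'],z2['d'];P2=cloud('side',d2)
def rect(P,m,name):
    X=P[m][:,:2].astype(np.float32); r=cv2.minAreaRect(X); print(name,len(X),r[0],r[1],r[2],'medz',np.median(P[m][:,2]))
def box(P,x0,x1,y0,y1,z0,z1): return (P[...,0]>x0)&(P[...,0]<x1)&(P[...,1]>y0)&(P[...,1]<y1)&(P[...,2]>z0)&(P[...,2]<z1)
for n,Q in(('top',P),('side',P2)):
    rect(Q,box(Q,480,650,-140,130,118,138),n+' lid')
    rect(Q,box(Q,480,650,-60,60,155,182),n+' knob')
    rect(Q,box(Q,440,640,180,430,12,110),n+' rack')
    m=box(Q,480,650,-60,60,163,180); print('knobmean',Q[m].mean(0))
    m=box(Q,400,700,-60,60,-8,8); print('bench z',np.median(Q[m][:,2]),Q[m][:,2].std())
    m=box(Q,700,800,-80,40,60,120); rect(Q,m,n+' jar')
    m=box(Q,650,800,-280,-150,60,120); rect(Q,m,n+' pot')
c=p2[270:390,110:250,::-1]; cv2.imwrite('pics/c_rackside.png',cv2.resize(c,None,fx=5,fy=4.9,interpolation=cv2.INTER_NEAREST))
# rack beams plane by RANSAC-ish using normals
for n,Q in(('top',P),('side',P2)):
    m=box(Q,440,640,180,430,20,110); X=Q[m]
    best=0
    rng=np.random.default_rng(0)
    # known tilt: x/sqrt2 + z/sqrt2 with yaw unknown
    for yaw in np.radians(np.arange(-15,15.1,1)):
        nrm=np.array([np.cos(yaw),np.sin(yaw),1])/2**.5
        s=X@nrm; h,e=np.histogram(s,bins=np.arange(s.min(),s.max(),2)); k=h.argmax()
        if h[k]>best: best=h[k];print(n,np.degrees(yaw),h[k],e[k])
E
```

```text
top lid 2813 (573.5551147460938, -5.609107971191406) (220.07748413085938, 120.3426284790039) 84.01692962646484 medz 128.73755588355425
top knob 77 (542.2301635742188, -2.164412498474121) (25.713016510009766, 25.220191955566406) 87.62539672851562 medz 171.92862798906663
top rack 2091 (527.23681640625, 347.41119384765625) (137.12948608398438, 170.1781463623047) 2.8487539291381836 medz 40.930830210659906
knobmean [542.88629763  -2.63126603 172.12310499]
bench z 0.5892556254516421 3.025626917640155
top jar 420 (768.2449951171875, -21.050193786621094) (63.204952239990234, 65.37548828125) 0.02700893208384514 medz 99.1934293069005
top pot 280 (749.5167846679688, -238.91050720214844) (81.06957244873047, 101.18441772460938) 89.34387969970703 medz 91.63336142433764
side lid 1876 (570.8130493164062, -7.429481506347656) (222.72314453125, 122.6447525024414) 83.88823699951172 medz 128.2720492301392
side knob 79 (539.7811889648438, -3.2226810455322266) (24.541019439697266, 24.95792007446289) 9.573418617248535 medz 170.00906890104238
side rack 3544 (525.923828125, 347.4189147949219) (139.64900207519
[... 664 characters left out ...]
0 123 409.1080326893803
top -1.0 147 412.2368639612012
top 0.0 181 418.27583525577353
top 1.0 219 422.2120587244239
top 2.0 233 426.0443353553528
top 3.0000000000000004 239 431.77149779997444
side -14.999999999999998 96 354.0333519171843
side -14.0 99 360.6526742127938
side -13.0 102 365.1921277882859
side -12.000000000000002 108 345.6052799008203
side -11.0 110 363.8663965522896
side -10.0 120 358.02627449261547
side -8.0 128 369.9618314836733
side -6.000000000000001 140 381.5297346075091
side -4.0 158 398.71589015606554
side -3.0000000000000004 164 398.1615350238069
side -2.0 169 403.5066695219017
side -1.0 176 412.7496654706022
side 1.0 227 420.92288504927035
side 2.0 300 425.850009818004
```

View pics/c_rackside.png

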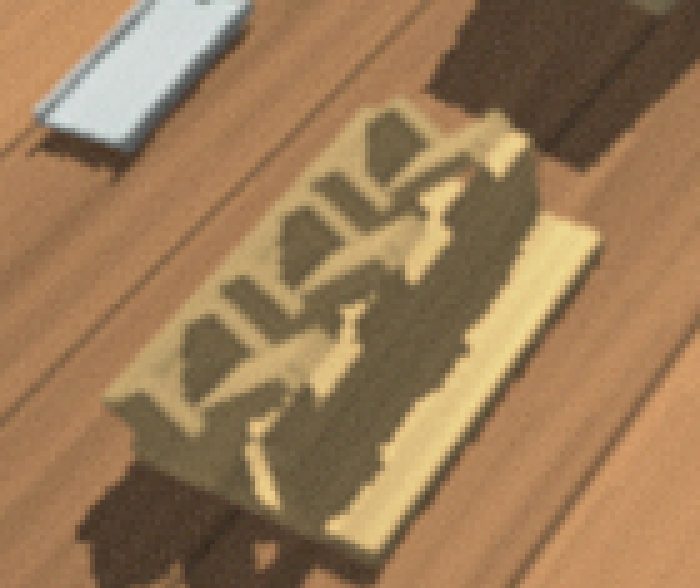

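```bash
python3 - <<'E'
from h import *
for n in('top','side'):
    z=np.load(f'/tmp/{n}0.npz');Q=cloud(n,z['d'])
    m=(Q[...,0]>440)&(Q[...,0]<640)&(Q[...,1]>230)&(Q[...,1]<460)&(Q[...,2]>12)&(Q[...,2]<115);X=Q[m]
    for yawd in(1,2,2.5,3,3.5,4):
        y=np.radians(yawd);ex=np.array([np.cos(y),np.sin(y),0]);ey=np.array([-np.sin(y),np.cos(y),0]);N=(ex+[0,0,1])/2**.5;A=(-ex+[0,0,1])/2**.5
        s=X@N;h,e=np.histogram(s,bins=np.arange(s.min(),s.max(),1));hh=np.convolve(h,[1]*5,'same');k=hh.argmax();c=e[k]+.5
        I=abs(s-c)<4
        print(n,yawd,hh[k],round(c,1),np.std(s[I]))
    y=np.radians(3);ex=np.array([np.cos(y),np.sin(y),0]);ey=np.array([-np.sin(y),np.cos(y),0]);N=(ex+[0,0,1])/2**.5;A=(-ex+[0,0,1])/2**.5
    s=X@N;h,e=np.histogram(s,bins=np.arange(s.min(),s.max(),1));hh=np.convolve(h,[1]*5,'same');c=e[hh.argmax()]+.5
    I=abs(s-c)<5; c=np.median(s[I]);print('c',c)
    yy=X[I]@ey; aa=X[I]@A
    print('y hist',np.histogram(yy,bins=np.arange(220,440,5)))
    print('a hist',np.histogram(aa,bins=np.arange(-400,-200,5)))
    xx=X@ex; print('z by x',[(x,int(np.percentile(X[(xx>x)&(xx<x+6)][:,2],5)),int(np.percentile(X[(xx>x)&(xx<x+6)][:,2],90)),((xx>x)&(xx<x+6)).sum()) for x in range(450,630,6) if ((xx>x)&(xx<x+6)).sum()>5])
E
```

```text
top 1 483 424.1 1.851356974285047
top 2 519 428.0 1.7040178820277814
top 2.5 525 429.5 1.7502015983636467
top 3 525 431.9 1.732885408288756
top 3.5 526 434.0 1.7726481895507646
top 4 509 436.0 1.8540647217503985
c 431.8837454268249
y hist (array([ 0,  0,  0, 13,  3, 14, 36, 36, 36, 37, 31, 12,  7,  3,  0,  3, 11,
        2, 11, 37, 34, 36, 35, 39, 11,  6,  4,  0,  0,  9,  3,  6, 42, 35,
       35, 37, 32, 16, 11,  5,  0,  0,  0]), array([220, 225, 230, 235, 240, 245, 250, 255, 260, 265, 270, 275, 280,
       285, 290, 295, 300, 305, 310, 315, 320, 325, 330, 335, 340, 345,
       350, 355, 360, 365, 370, 375, 380, 385, 390, 395, 400, 405, 410,
       415, 420, 425, 430, 435]))
a hist (array([41, 26, 30, 34, 32, 38, 61, 28, 28, 27, 29, 29, 24, 29, 33, 29, 24,
       29, 26, 41, 35,  1,  0,  0,  0,  0,  0,  0,  0,  0,  0,  0,  0,  0,
        0,  0,  0,  0,  0]), array([-400, -395, -390, -385, -380, -375, -370, -365, -360, -355, -350,
       -345, -340, -335, -330, -325, -320, -315, -310, -305, -300, -295,
       -290, -285, -280, -275, -270, -265, -260, -255, -250, -245, -240,
       -2
[... 1889 characters left out ...]
-210, -205]))
z by x [(474, 12, 13, np.int64(77)), (480, 12, 13, np.int64(105)), (486, 12, 13, np.int64(77)), (492, 12, 14, np.int64(94)), (498, 12, 13, np.int64(81)), (504, 12, 62, np.int64(710)), (510, 16, 90, np.int64(702)), (516, 36, 88, np.int64(266)), (522, 62, 84, np.int64(60)), (528, 64, 79, np.int64(63)), (534, 12, 72, np.int64(56)), (540, 12, 67, np.int64(58)), (546, 12, 60, np.int64(63)), (552, 12, 55, np.int64(90)), (558, 12, 48, np.int64(136)), (564, 12, 50, np.int64(185)), (570, 12, 56, np.int64(219)), (576, 13, 61, np.int64(219)), (582, 22, 59, np.int64(221)), (588, 25, 52, np.int64(198)), (594, 30, 46, np.int64(155)), (600, 38, 45, np.int64(225)), (606, 39, 44, np.int64(59))]
```

```bash
cat >> h.py <<'E'
from scipy.spatial.transform import Rotation as Ro, Slerp
import json
def Rxz(x,z):
    x=np.array(x,float);x/=np.linalg.norm(x);z=np.array(z,float);z-=x*(x@z);z/=np.linalg.norm(z)
    return Ro.from_matrix(np.stack([x,np.cross(z,x),z],1))
def cur():
    s=manip.read_state(); return s,np.array(s['eef_pos']),Ro.from_euler('xyz',s['eef_rot'])
def plan(wps,start=None,vmax=50,wmax=9):
    """wps: list of (grasp-TCP pos, Rotation)"""
    s,p,R=cur()
    if start: p,R=start
    out=[]
    for tp,tR in wps:
        tp=np.array(tp,float); n=int(max(1,np.ceil(np.linalg.norm(tp-p)/vmax),np.ceil(np.degrees((R.inv()*tR).magnitude())/wmax)))
        sl=Slerp([0,1],Ro.concatenate([R,tR]))
        for i in range(n):
            a,b=sl(i/n),sl((i+1)/n); out.append(((a.inv()*b).as_rotvec(degrees=True),a.inv().apply((tp-p)/n)/10))
        out.append(None); p,R=tp,tR
    for o in out:
        if o is None: print('--')
        else: print('turn',o[0].round(1).tolist(),'dp',o[1].round(2).tolist())
def st():
    s,p,R=cur(); m=R.as_matrix(); print('t',round(s['clock'],2),'p',p.round(1),'x',m[:,0].round(3),'z',m[:,2].round(3),'gap',round(s['finger_gap'],1),'F',np.round(s['wrist_force'],1),'q',np.round(s['joints'],3))
E
python3 - <<'E'
from h import *
st()
R=Rxz([0,0,-1],[0.1045,0.9945,0])
R2=Rxz([0,0,-1],[-0.1045,-0.9945,0])
for r in(R,R2):
    print((cur()[2].inv()*r).as_rotvec(degrees=True))
E
```

```text
t 0.1 p [ 222.6 -502.7  204.9] x [-0.     0.001 -1.   ] z [ 0.405 -0.914 -0.001] gap 94.4 F [ 0.   0.1 -0.1] q [-1.221  0.3    1.522  0.     1.321 -0.067]
[-1.50120690e+02 -1.55460636e-02 -7.91852111e-02]
[ 2.98792901e+01 -5.90683158e-02  1.15966072e-02]
```

```bash
python3 - <<'E'
from h import *
R2=Rxz([0,0,-1],[-0.1045,-0.9945,0])
plan([((541,-2,260),R2),((541,-2,145),R2)],vmax=56)
E
```

```text
turn [2.7, -0.0, 0.0] dp [-0.5, 4.49, -2.99]
turn [2.7, -0.0, 0.0] dp [-0.5, 4.34, -3.2]
turn [2.7, -0.0, 0.0] dp [-0.5, 4.19, -3.4]
turn [2.7, -0.0, 0.0] dp [-0.5, 4.02, -3.6]
turn [2.7, -0.0, 0.0] dp [-0.5, 3.85, -3.78]
turn [2.7, -0.0, 0.0] dp [-0.5, 3.66, -3.96]
turn [2.7, -0.0, 0.0] dp [-0.5, 3.47, -4.13]
turn [2.7, -0.0, 0.0] dp [-0.5, 3.27, -4.29]
turn [2.7, -0.0, 0.0] dp [-0.5, 3.06, -4.44]
turn [2.7, -0.0, 0.0] dp [-0.5, 2.85, -4.58]
turn [2.7, -0.0, 0.0] dp [-0.5, 2.63, -4.71]
--
turn [0.0, 0.0, 0.0] dp [3.83, 0.0, -0.0]
turn [0.0, 0.0, 0.0] dp [3.83, 0.0, -0.0]
turn [0.0, 0.0, 0.0] dp [3.83, 0.0, -0.0]
--
```

Request:
jog_arm --turn '[[2.7,0,0],[2.7,0,0],[2.7,0,0],[2.7,0,0],[2.7,0,0],[2.7,0,0],[2.7,0,0],[2.7,0,0]]' --dp '[[-0.5,4.5,-3],[-0.5,4.3,-3.2],[-0.5,4.2,-3.4],[-0.5,4,-3.6],[-0.5,3.9,-3.8],[-0.5,3.7,-4],[-0.5,3.5,-4.1],[-0.5,3.3,-4.3]]' --gripper '[0,0,0,0,0,0,0,0]'

```text
clock: 1.1
eef_pos: [461.1, -129.3, 244.5]
eef_rot: [-2.617, 1.566, 2.117]
wrist_force: [1.0, -0.4, 0.4]
finger_gap: 94.0
```

```bash
python3 - <<'E'
from h import *
st()
R2=Rxz([0,0,-1],[-0.1045,-0.9945,0])
plan([((541,-2,240),R2)],vmax=56)
snap('top','top1')
E
```

```text
t 1.1 p [ 461.1 -129.3  244.5] x [-0.003  0.004 -1.   ] z [ 0.022 -1.    -0.004] gap 94.0 F [ 1.  -0.4  0.4] q [-0.352  0.113  1.655  0.003  1.378  1.197]
turn [2.4, -0.1, 0.1] dp [0.16, 2.75, -4.18]
turn [2.4, -0.1, 0.1] dp [0.16, 2.58, -4.3]
turn [2.4, -0.1, 0.1] dp [0.15, 2.39, -4.4]
--
```

View pics/top1.png

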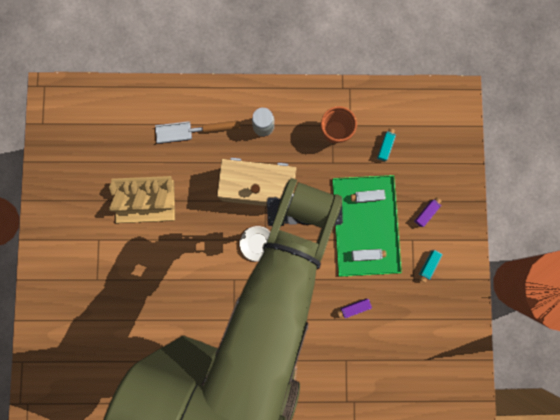

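Request:
jog_arm --turn '[[2.4,0,0],[2.4,0,0],[2.4,0,0],[0,0,0]]' --dp '[[0.1,2.8,-4.2],[0.1,2.6,-4.3],[0.1,2.4,-4.4],[0,0,0]]' --gripper '[0,0,0,0]'

```text
clock: 1.65
eef_pos: [546.5, 8.2, 241.3]
eef_rot: [-2.505, 1.564, 2.101]
wrist_force: [0.2, 0.6, -0.0]
finger_gap: 93.7
```

```bash
python3 - <<'E'
from h import *
st()
R2=Rxz([0,0,-1],[-0.1045,-0.9945,0])
plan([((541,-2,145),R2)],vmax=30)
E
```

```text
t 1.65 p [546.5   8.2 241.3] x [-0.003  0.005 -1.   ] z [-0.105 -0.994 -0.005] gap 93.7 F [ 0.2  0.6 -0. ] q [-0.055  0.269  1.477  0.005  1.399  1.621]
turn [-0.0, -0.1, 0.1] dp [2.41, -0.1, 0.28]
turn [-0.0, -0.1, 0.1] dp [2.41, -0.1, 0.28]
turn [-0.0, -0.1, 0.1] dp [2.41, -0.1, 0.27]
turn [-0.0, -0.1, 0.1] dp [2.41, -0.11, 0.27]
--
```

Request:
jog_arm --turn '[[0,0,0],[0,0,0],[0,0,0],[0,0,0],[0,0,0]]' --dp '[[0,-0.4,1.1],[2.4,0,0],[2.4,0,0],[2.4,0,0],[2.4,0,0]]' --gripper '[0,0,0,0,0]'

```text
clock: 2.28
eef_pos: [538.3, -9.8, 144.7]
eef_rot: [-3.002, 1.567, 1.601]
wrist_force: [0.3, 1.0, 0.0]
finger_gap: 94.1
```

```bash
python3 - <<'E'
from h import *
st()
p,d=snap('side','s1')
c=p[130:290,180:320,::-1]; cv2.imwrite('pics/s1c.png',cv2.resize(c,None,fx=3.7,fy=3.7,interpolation=cv2.INTER_CUBIC))
E
```

```text
t 2.27 p [538.3  -9.8 144.7] x [-0.     0.004 -1.   ] z [-0.109 -0.994 -0.004] gap 94.1 F [0.3 1.  0. ] q [-0.088  0.332  1.626  0.005  1.184  1.59 ]
```

View pics/s1c.png

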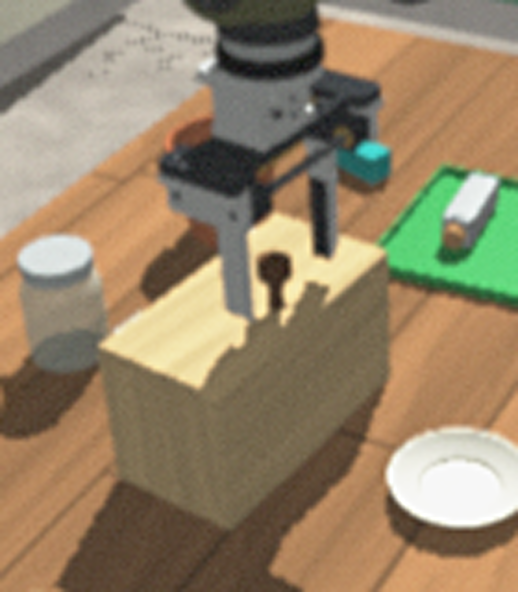

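Request:
jog_arm --turn '[[0,0,0],[0,0,0],[0,0,0],[0,0,0],[0,0,0],[0,0,0],[0,0,0],[0,0,0]]' --dp '[[0,0.3,-0.7],[0,0,0],[0,0,0],[0,0,0],[0,0,0],[0,0,0],[0,0,0],[0,0,0]]' --gripper '[0,1,1,1,1,1,1,1]' --grip_force 25

```text
clock: 3.32
eef_pos: [541.1, -4.7, 144.8]
eef_rot: [-2.841, 1.566, 1.76]
wrist_force: [3.2, 21.5, -0.2]
finger_gap: 27.2
```

```bash
python3 - <<'E'
from h import *
st()
p,d=snap('side','s2')
c=p[130:290,180:320,::-1]; cv2.imwrite('pics/s2c.png',cv2.resize(c,None,fx=3.7,fy=3.7,interpolation=cv2.INTER_CUBIC))
E
```

```text
t 3.33 p [541.1  -4.7 144.8] x [-0.001  0.005 -1.   ] z [-0.111 -0.994 -0.005] gap 27.2 F [ 3.2 21.5 -0.2] q [-0.079  0.338  1.617  0.005  1.187  1.602]
```

View pics/s2c.png

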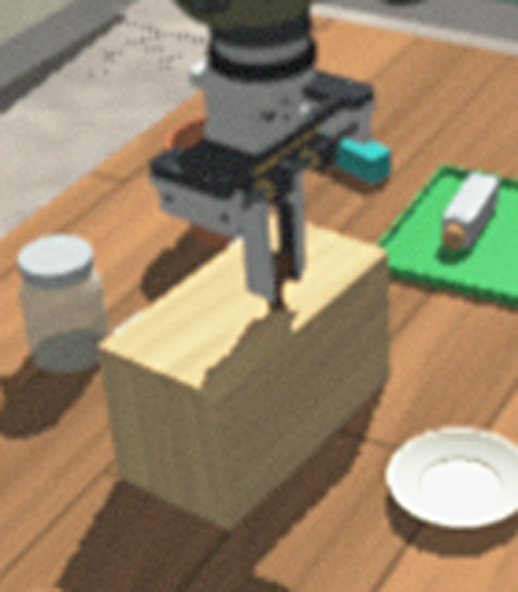

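```bash
python3 -c "
import numpy as np
p=np.radians(152.3-6*np.arange(19));x=9.26*np.cos(p);z=9.26*np.sin(p)
for i in range(18):print([round(-(z[i+1]-z[i]),2),round(x[i+1]-x[i],2)])"
```

```text
[np.float64(-0.83), np.float64(0.49)]
[np.float64(-0.78), np.float64(0.58)]
[np.float64(-0.71), np.float64(0.66)]
[np.float64(-0.64), np.float64(0.73)]
[np.float64(-0.56), np.float64(0.79)]
[np.float64(-0.47), np.float64(0.85)]
[np.float64(-0.38), np.float64(0.89)]
[np.float64(-0.29), np.float64(0.93)]
[np.float64(-0.19), np.float64(0.95)]
[np.float64(-0.09), np.float64(0.97)]
[np.float64(0.01), np.float64(0.97)]
[np.float64(0.11), np.float64(0.96)]
[np.float64(0.21), np.float64(0.95)]
[np.float64(0.31), np.float64(0.92)]
[np.float64(0.41), np.float64(0.88)]
[np.float64(0.49), np.float64(0.83)]
[np.float64(0.58), np.float64(0.78)]
[np.float64(0.66), np.float64(0.71)]
```

Request:
jog_arm --turn '[[0,0,0],[0,0,0],[0,0,0]]' --dp '[[0,0,-0.2],[0,0,0],[-0.9,0.4,0]]' --gripper '[1,1,1]'

```text
clock: 3.75
eef_pos: [545.6, -4.9, 153.2]
eef_rot: [-2.391, 1.569, 2.21]
wrist_force: [11.6, 0.7, -11.7]
finger_gap: 27.0
```

Request:
jog_arm --turn '[[0,0,0],[0,0,0],[0,0,0],[0,0,0]]' --dp '[[-0.8,0.6,0],[-0.7,0.7,0],[-0.6,0.7,0],[-0.5,0.8,0]]' --gripper '[1,1,1,1]'

```text
clock: 4.25
eef_pos: [574.0, -7.9, 180.5]
eef_rot: [-1.854, 1.566, 2.747]
wrist_force: [-3.6, 1.0, 0.0]
finger_gap: 26.5
```

```bash
python3 - <<'E'
from h import *
st()
p,d=snap('side','s3')
c=p[100:290,180:320,::-1]; cv2.imwrite('pics/s3c.png',cv2.resize(c,None,fx=3,fy=3,interpolation=cv2.INTER_CUBIC))
E
```

```text
t 4.25 p [574.   -7.9 180.5] x [-0.005  0.002 -1.   ] z [-0.111 -0.994 -0.001] gap 26.5 F [-3.6  1.   0. ] q [-0.078  0.377  1.478  0.002  1.292  1.604]
```

View pics/s3c.png

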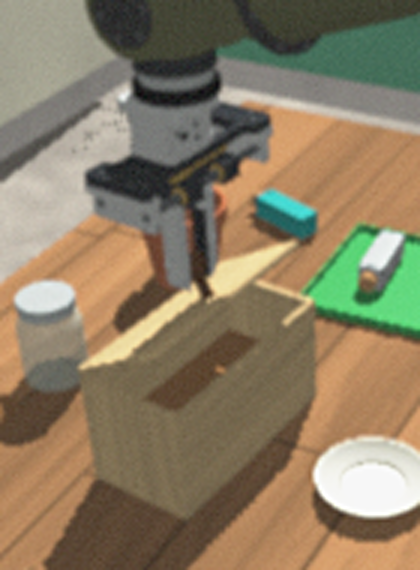

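Request:
jog_arm --turn '[[0,0,0],[0,0,0],[0,0,0],[0,0,0],[0,0,0],[0,0,0],[0,0,0]]' --dp '[[-0.5,0.9,0],[-0.4,0.9,0],[-0.3,0.9,0],[-0.2,1,0],[-0.1,1,0],[0,1,0],[0.1,1,0]]' --gripper '[1,1,1,1,1,1,1]'

```text
clock: 5.18
eef_pos: [644.7, -15.3, 193.0]
eef_rot: [-1.822, 1.563, 2.779]
wrist_force: [-4.2, 3.1, -8.9]
finger_gap: 26.8
```

Request:
jog_arm --turn '[[0,0,0],[0,0,0],[0,0,0],[0,0,0],[0,0,0],[0,0,0]]' --dp '[[0.3,0.9,0],[0.4,0.9,0],[0.4,0.9,0],[0.5,0.8,0],[0.6,0.8,0],[0,0,0]]' --gripper '[1,1,1,1,1,1]'

```text
clock: 5.92
eef_pos: [690.3, -20.1, 168.4]
eef_rot: [-1.805, 1.561, 2.796]
wrist_force: [-1.2, 1.1, -2.1]
finger_gap: 26.9
```

```bash
python3 - <<'E'
from h import *
st()
p,d=snap('side','s4')
c=p[100:290,150:320,::-1]; cv2.imwrite('pics/s4c.png',cv2.resize(c,None,fx=3,fy=3,interpolation=cv2.INTER_CUBIC))
E
```

```text
t 5.92 p [690.3 -20.1 168.4] x [-0.009  0.003 -1.   ] z [-0.111 -0.994 -0.002] gap 26.9 F [-1.2  1.1 -2.1] q [-0.083  0.656  1.09   0.003  1.405  1.598]
```

View pics/s4c.png

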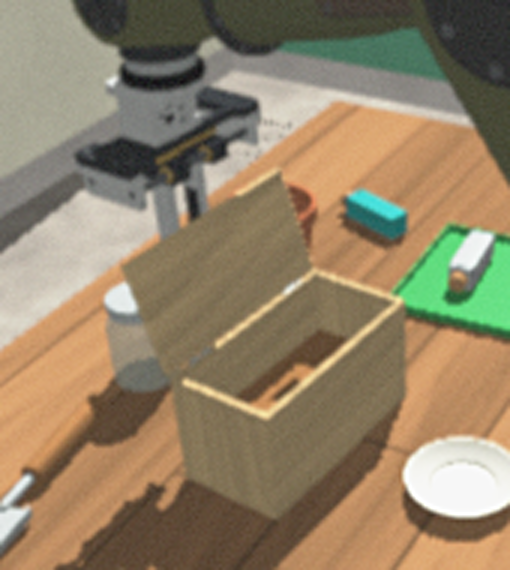

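Request:
jog_arm --turn '[[0,0,0],[0,0,0],[0,0,0],[0,0,0],[0,0,0],[0,0,0],[0,0,0],[0,0,0]]' --dp '[[0,0,0],[0,0,0],[0,0,0],[0,0,0],[-3,0,0],[-4,0,0],[-4,0,0],[-1,-5,0]]' --gripper '[0,0,0,0,0,0,0,0]'

```text
clock: 6.98
eef_pos: [642.9, -16.1, 293.4]
eef_rot: [-1.799, 1.566, 2.801]
wrist_force: [-0.7, -0.3, 0.3]
finger_gap: 93.9
```

```bash
python3 - <<'E'
from h import *
st()
p,d=snap('side','s5')
z=np.load('/tmp/top1.npz')
p,d=snap('top','t5'); 
s=p[160:290,320:420,::-1]; cv2.imwrite('pics/t5c.png',cv2.resize(s,None,fx=4.5,fy=4.5,interpolation=cv2.INTER_CUBIC))
E
```

```text
t 6.97 p [642.9 -16.1 293.4] x [-0.005  0.002 -1.   ] z [-0.112 -0.994 -0.001] gap 93.9 F [-0.7 -0.3  0.3] q [-8.200e-02  4.780e-01  1.076e+00  1.000e-03  1.592e+00  1.600e+00]
```

View pics/s5.png

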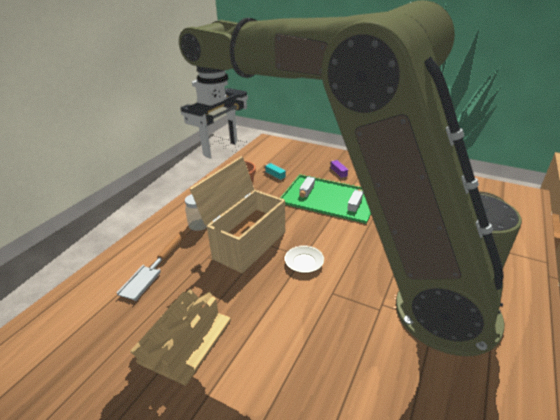

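View pics/t5.png

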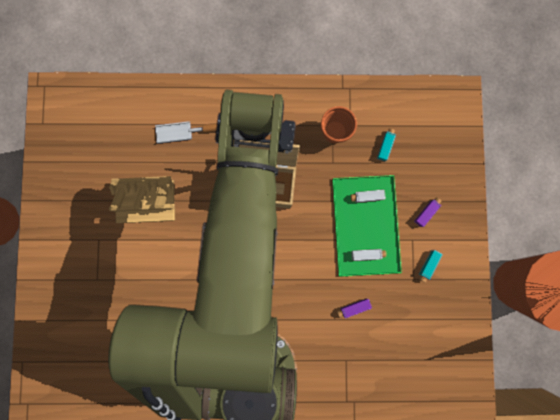

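```bash
cat >> h.py <<'E'
def ray(n,uv,zp):
    c=calibration(n);K=np.array(c['K']);T=np.array(c['world_from_camera'])
    uv=np.atleast_2d(np.array(uv,float)); D=np.c_[(uv[:,0]-K[0,2])/K[0,0],(uv[:,1]-K[1,2])/K[1,1],np.ones(len(uv))]@T[:3,:3].T; o=T[:3,3]
    return o+D*((zp-o[2])/D[:,2])[:,None]
def traytins(p,d):
    hsv=cv2.cvtColor(p,cv2.COLOR_RGB2HSV); P=cloud('top',d)
    m=((hsv[...,1]<60)&(hsv[...,2]>120)&(P[...,2]>18)&(P[...,2]<50)).astype(np.uint8); m[:,:325]=0;m[:,410:]=0;m[:165]=0;m[285:]=0
    for c in cv2.findContours(m,0,cv2.CHAIN_APPROX_NONE)[0]:
        if len(c)<15: continue
        mm=np.zeros_like(m);cv2.drawContours(mm,[c],-1,1,-1)
        v,u=np.nonzero(mm); X=ray('top',np.c_[u,v],34)[:,:2].astype(np.float32)
        r=cv2.minAreaRect(X); X3=P[mm>0]; w=np.linalg.svd(X-X.mean(0),full_matrices=False)[2][0]
        print('px',u.mean().round(1),v.mean().round(1),'rect',np.round(r[0],1),np.round(r[1],1),round(r[2],1),'mean',X.mean(0).round(1),'dir',w.round(3),'medz',np.median(X3[:,2]).round(1))
E
python3 - <<'E'
from h import *
for f in('top0','t5'):
    z=np.load(f'/tmp/{f}.npz'); traytins(z['p'],z['d'])
E
```

```text
px 367.3 254.2 rect [ 354.7 -349.1] [29.3 90.7] 3.4 mean [ 354.7 -348.8] dir [-0.055  0.998] medz 34.0
px 370.2 195.3 rect [ 539.6 -361.4] [30.3 88.1] 5.9 mean [ 539.8 -361.4] dir [-0.095  0.995] medz 33.8
px 367.3 254.2 rect [ 354.6 -349.1] [29.2 90.6] 3.6 mean [ 354.6 -348.9] dir [-0.058  0.998] medz 34.2
px 370.1 195.3 rect [ 539.6 -361.4] [30.3 88.1] 5.9 mean [ 539.7 -361.2] dir [-0.098  0.995] medz 34.0
```

View pics/t5c.png

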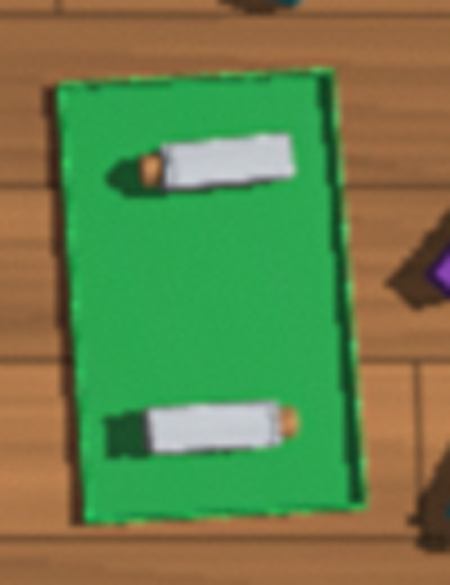

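```bash
cat >> h.py <<'E'
def tgrasp(c,a,zsign,th=35,s=10,gz=27):
    a=np.array([*a,0.]);a/=np.linalg.norm(a);th=np.radians(th)
    x=-np.sin(th)*a-np.cos(th)*np.array([0,0,1.]); z=zsign*np.cross([0,0,1.],a)
    R=Rxz(x,z); G=np.array([c[0],c[1],0])+s*a+[0,0,gz]
    return G+19*x,R,x,a
E
python3 - <<'E'
from h import *
for zs in(1,-1):
    T,R,x,a=tgrasp((539.7,-361.3),(-.098,.995),zs); print(zs,T,R.as_matrix()[:,2])
zs=1 if Rxz([0,0,-1],np.cross([0,0,1],[-.098,.995,0])).as_matrix()[0,2]>0 else -1
T,R,x,a=tgrasp((539.7,-361.3),(-.098,.995),zs)
plan([(T-130*x,R)],vmax=55,wmax=8.5)
E
```

```text
1 [ 539.78801565 -362.19362831   11.43611116] [-9.95184624e-01 -9.80181841e-02  1.52655666e-16]
-1 [ 539.78801565 -362.19362831   11.43611116] [9.95184624e-01 9.80181841e-02 5.55111512e-17]
turn [-7.6, -2.4, -1.9] dp [1.35, -0.56, 2.18]
turn [-7.6, -2.4, -1.9] dp [1.46, -0.79, 2.03]
turn [-7.6, -2.4, -1.9] dp [1.57, -1.0, 1.85]
turn [-7.6, -2.4, -1.9] dp [1.68, -1.17, 1.63]
turn [-7.6, -2.4, -1.9] dp [1.79, -1.32, 1.39]
turn [-7.6, -2.4, -1.9] dp [1.89, -1.42, 1.14]
turn [-7.6, -2.4, -1.9] dp [1.98, -1.49, 0.86]
turn [-7.6, -2.4, -1.9] dp [2.06, -1.52, 0.58]
turn [-7.6, -2.4, -1.9] dp [2.13, -1.5, 0.29]
turn [-7.6, -2.4, -1.9] dp [2.19, -1.45, 0.0]
turn [-7.6, -2.4, -1.9] dp [2.23, -1.36, -0.28]
turn [-7.6, -2.4, -1.9] dp [2.25, -1.23, -0.54]
turn [-7.6, -2.4, -1.9] dp [2.26, -1.07, -0.79]
--
```

```bash
python3 - <<'E'
from h import *
T,R,x,a=tgrasp((539.7,-361.3),(-.098,.995),-1)
h=np.radians(-45)
plan([((590,-190,290),Rxz([0,0,-1],[np.cos(h),np.sin(h),0])),(T-110*x,R)],vmax=55,wmax=9)
E
```

```text
turn [-8.6, -0.0, 0.1] dp [0.05, -0.47, 2.98]
turn [-8.6, -0.0, 0.1] dp [0.06, -0.91, 2.88]
turn [-8.6, -0.0, 0.1] dp [0.06, -1.33, 2.71]
turn [-8.6, -0.0, 0.1] dp [0.06, -1.72, 2.48]
turn [-8.6, -0.0, 0.1] dp [0.06, -2.07, 2.2]
turn [-8.6, -0.0, 0.1] dp [0.05, -2.38, 1.87]
--
turn [-7.0, -2.2, -4.7] dp [2.69, -1.67, 0.54]
turn [-7.0, -2.2, -4.7] dp [2.84, -1.5, 0.23]
turn [-7.0, -2.2, -4.7] dp [2.95, -1.27, -0.05]
turn [-7.0, -2.2, -4.7] dp [3.04, -1.01, -0.3]
turn [-7.0, -2.2, -4.7] dp [3.09, -0.71, -0.52]
turn [-7.0, -2.2, -4.7] dp [3.11, -0.38, -0.71]
turn [-7.0, -2.2, -4.7] dp [3.1, -0.03, -0.86]
--
```

Request:
jog_arm --turn '[[-8.6,0,0],[-8.6,0,0],[-8.6,0,0],[-8.6,0,0],[-8.6,0,0],[-8.6,0,0],[0,0,0]]' --dp '[[0,-0.5,3],[0,-0.9,2.9],[0,-1.3,2.7],[0,-1.7,2.5],[0,-2.1,2.2],[0,-2.4,1.9],[0,0,0]]' --gripper '[0,0,0,0,0,0,0]'

```text
clock: 7.95
eef_pos: [592.0, -196.9, 294.2]
eef_rot: [-2.57, 1.565, 2.962]
wrist_force: [-0.0, -0.3, 0.2]
finger_gap: 94.2
```

```bash
python3 - <<'E'
from h import *
st()
T,R,x,a=tgrasp((539.7,-361.3),(-.098,.995),-1)
plan([(T-110*x,R)],vmax=55,wmax=9)
E
```

```text
t 7.95 p [ 592.  -196.9  294.2] x [-0.006  0.001 -1.   ] z [ 0.73  -0.683 -0.005] gap 94.2 F [-0.  -0.3  0.2] q [-3.790e-01  4.300e-01  1.143e+00 -1.000e-03  1.574e+00  3.730e-01]
turn [-6.7, -2.2, -4.7] dp [2.76, -1.63, 0.4]
turn [-6.7, -2.2, -4.7] dp [2.89, -1.43, 0.12]
turn [-6.7, -2.2, -4.7] dp [3.0, -1.19, -0.15]
turn [-6.7, -2.2, -4.7] dp [3.07, -0.91, -0.39]
turn [-6.7, -2.2, -4.7] dp [3.12, -0.6, -0.59]
turn [-6.7, -2.2, -4.7] dp [3.13, -0.26, -0.76]
turn [-6.7, -2.2, -4.7] dp [3.1, 0.09, -0.89]
--
```

Request:
jog_arm --turn '[[-6.7,-2.2,-4.7],[-6.7,-2.2,-4.7],[-6.7,-2.2,-4.7],[-6.7,-2.2,-4.7],[-6.7,-2.2,-4.7],[-6.7,-2.2,-4.7],[-6.7,-2.2,-4.7],[0,0,0]]' --dp '[[2.8,-1.6,0.4],[2.9,-1.4,0.1],[3,-1.2,-0.1],[3.1,-0.9,-0.4],[3.1,-0.6,-0.6],[3.1,-0.3,-0.8],[3.1,0.1,-0.9],[0,0,0]]' --gripper '[0,0,0,0,0,0,0,0]'

```text
clock: 8.95
eef_pos: [537.6, -298.0, 97.6]
eef_rot: [-1.557, 0.94, -1.448]
wrist_force: [-0.0, 0.5, 0.2]
finger_gap: 93.7
```

```bash
python3 - <<'E'
from h import *
st()
T,R,x,a=tgrasp((539.7,-361.3),(-.098,.995),-1)
plan([(T,R)],vmax=35,wmax=9)
E
```

```text
t 8.95 p [ 537.6 -298.    97.6] x [ 0.072 -0.586 -0.807] z [0.994 0.111 0.008] gap 93.7 F [-0.   0.5  0.2] q [-0.331  0.459  1.708 -0.793  0.84   0.066]
turn [0.1, 0.2, 0.3] dp [2.68, -0.02, -0.14]
turn [0.1, 0.2, 0.3] dp [2.68, -0.04, -0.13]
turn [0.1, 0.2, 0.3] dp [2.69, -0.05, -0.12]
turn [0.1, 0.2, 0.3] dp [2.69, -0.06, -0.11]
--
```

Request:
jog_arm --turn '[[0,0,1],[0,0,0],[0,0,0],[0,0,0],[0,0,0]]' --dp '[[2.7,-0.1,-0.3],[2.7,0,-0.1],[2.7,0,-0.1],[2,0,0],[0,0,0]]' --gripper '[0,0,0,0,0]'

```text
clock: 9.57
eef_pos: [548.0, -358.3, 22.5]
eef_rot: [-1.52, 0.957, -1.436]
wrist_force: [-1.1, 0.6, 0.5]
finger_gap: 94.1
```

```bash
python3 - <<'E'
from h import *
st()
T,R,x,a=tgrasp((539.7,-361.3),(-.098,.995),-1)
plan([(T,R)],vmax=35,wmax=9)
p,d=snap('side','s6')
c=p[130:250,270:390,::-1]; cv2.imwrite('pics/s6c.png',cv2.resize(c,None,fx=4,fy=4,interpolation=cv2.INTER_CUBIC))
E
```

```text
t 9.57 p [ 548.  -358.3   22.5] x [ 0.078 -0.571 -0.818] z [0.995 0.094 0.029] gap 94.1 F [-1.1  0.6  0.5] q [-0.434  0.628  1.647 -0.854  0.699  0.108]
turn [-1.2, 1.2, 0.1] dp [1.06, 0.37, -0.88]
--
```

View pics/s6c.png

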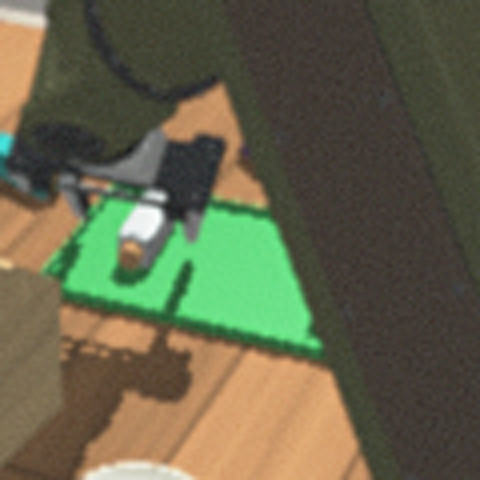

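Request:
jog_arm --turn '[[-1.2,1.2,0],[0,0,0],[0,0,0]]' --dp '[[0,0.3,-0.9],[1,0,0],[0,0,0]]' --gripper '[0,0,0]'

```text
clock: 10.0
eef_pos: [540.3, -361.7, 14.8]
eef_rot: [-1.569, 0.956, -1.469]
wrist_force: [0.1, 1.2, -0.6]
finger_gap: 93.9
```

```bash
python3 - <<'E'
from h import *
st()
T,R,x,a=tgrasp((539.7,-361.3),(-.098,.995),-1)
plan([(T,R)],vmax=35,wmax=9)
E
```

```text
t 10.0 p [ 540.3 -361.7   14.8] x [ 0.059 -0.574 -0.817] z [0.995 0.1   0.001] gap 93.9 F [ 0.1  1.2 -0.6] q [-0.44   0.639  1.652 -0.869  0.704  0.101]
turn [0.1, 0.1, 0.2] dp [0.3, 0.16, -0.06]
--
```

Close on it.

Request:
jog_arm --turn '[[0,0,0],[0,0,0],[0,0,0],[0,0,0],[0,0,0],[0,0,0],[0,0,0],[0,0,0]]' --dp '[[0.2,0.1,0],[0,0,0],[0,0,0],[0,0,0],[0,0,0],[0,0,0],[0,0,0],[0,0,0]]' --gripper '[0,1,1,1,1,1,1,1]' --grip_force 25

```text
clock: 11.0
eef_pos: [540.6, -362.0, 12.9]
eef_rot: [-1.568, 0.956, -1.468]
wrist_force: [-0.3, -1.4, -0.3]
finger_gap: 30.1
```

```bash
python3 - <<'E'
from h import *
st()
s,p,R=cur()
O=R.inv().apply(np.array([539.7,-361.3,19])-p); A=R.inv().apply(np.array([-.098,.995,0])); print(O,A)
p,d=snap('side','s7')
c=p[130:250,270:390,::-1]; cv2.imwrite('pics/s7c.png',cv2.resize(c,None,fx=4,fy=4,interpolation=cv2.INTER_CUBIC))
E
```

```text
t 11.0 p [ 540.6 -362.    12.9] x [ 0.059 -0.574 -0.817] z [0.995 0.1   0.002] gap 30.1 F [-0.3 -1.4 -0.3] q [-0.44   0.643  1.651 -0.872  0.701  0.105]
[-5.44361366 -2.86773659 -0.80525796] [-0.57699319  0.81651972  0.00184534]
```

View pics/s7c.png

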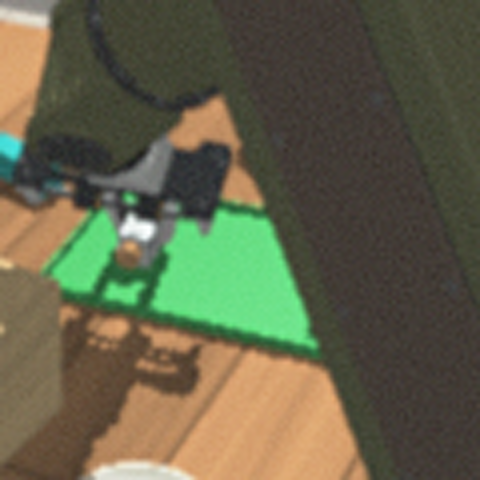

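```bash
cat >> h.py <<'E'
yr=np.radians(3);EX=np.array([np.cos(yr),np.sin(yr),0]);EY=np.array([-np.sin(yr),np.cos(yr),0]);Z=np.array([0,0,1.])
AW=(Z-EX)/2**.5;NW=(Z+EX)/2**.5
SLOT=[561.5*EX+y*EY+69.3*Z for y in(262,328,393.5)]
def rackpose(O,A,zs,slot,da=3,dn=2,up=0):
    R=Ro.align_vectors([AW,zs*EY],[A,[0,0,1.]])[0]
    return SLOT[slot]+da*AW+dn*NW+up*Z-R.apply(O),R
E
python3 - <<'E'
from h import *
s,p,R=cur()
O=np.array([-5.44,-2.87,0]);A=np.array([-.577,.817,0])
T,Rt=rackpose(O,A,1,1,up=110)
print(T,Rt.as_matrix()[:,0],SLOT)
mid=Rxz([0,-.4,-1],[1,1,0])
mid=Slerp([0,1],Ro.concatenate([R,Rt]))(.45)
plan([(p+[-20,20,290],R),((460,-10,315),mid),(T+[0,0,70],Rt)],vmax=55,wmax=9)
E
```

```text
[539.11190023 356.70378696 177.96136237] [-0.16943764 -0.00887985 -0.9855009 ] [array([547.01846323, 291.02757754,  69.3       ]), array([543.56429012, 356.93712683,  69.3       ]), array([540.13628498, 422.34736136,  69.3       ])]
turn [0.0, 0.0, 0.0] dp [-4.16, -2.49, -0.29]
turn [0.0, 0.0, 0.0] dp [-4.16, -2.49, -0.29]
turn [0.0, 0.0, 0.0] dp [-4.16, -2.49, -0.29]
turn [0.0, 0.0, 0.0] dp [-4.16, -2.49, -0.29]
turn [0.0, 0.0, 0.0] dp [-4.16, -2.49, -0.29]
turn [0.0, 0.0, 0.0] dp [-4.16, -2.49, -0.29]
--
turn [-5.6, -1.3, 2.3] dp [-2.92, 3.82, -0.39]
turn [-5.6, -1.3, 2.3] dp [-2.76, 3.96, 0.06]
turn [-5.6, -1.3, 2.3] dp [-2.59, 4.04, 0.5]
turn [-5.6, -1.3, 2.3] dp [-2.42, 4.07, 0.96]
turn [-5.6, -1.3, 2.3] dp [-2.23, 4.04, 1.4]
turn [-5.6, -1.3, 2.3] dp [-2.03, 3.97, 1.84]
turn [-5.6, -1.3, 2.3] dp [-1.83, 3.85, 2.27]
--
turn [-6.8, -1.5, 2.8] dp [-0.53, 2.88, 4.59]
turn [-6.8, -1.5, 2.8] dp [-0.27, 2.33, 4.91]
turn [-6.8, -1.5, 2.8] dp [-0.04, 1.74, 5.16]
turn [-6.8, -1.5, 2.8] dp [0.17, 1.11, 5.33]
turn [-6.8, -1.5, 2.8] dp [0.36, 0.45, 5.41]
turn [-6.8, -1.5, 2.8] dp [0.51, -0.21, 5.42]
turn [-6.8, -1.5, 2.8] dp [0.62, -0.88, 5.34]
--
```

Request:
jog_arm --turn '[[0,0,0],[0,0,0],[0,0,0],[0,0,0],[0,0,0],[0,0,0]]' --dp '[[-3,-1.8,0],[-4,-2.4,0],[-4,-2.4,0],[-4.4,-2.6,-0.3],[-4.4,-2.6,-0.3],[-4.4,-2.6,-0.3]]' --gripper '[1,1,1,1,1,1]'

```text
clock: 11.8
eef_pos: [527.2, -339.7, 296.6]
eef_rot: [-1.581, 0.963, -1.479]
wrist_force: [0.5, 0.0, -0.6]
finger_gap: 29.5
```

Request:
jog_arm --turn '[[-5.6,-1.3,2.3],[-5.6,-1.3,2.3],[-5.6,-1.3,2.3],[-5.6,-1.3,2.3],[-5.6,-1.3,2.3],[-5.6,-1.3,2.3],[-5.6,-1.3,2.3],[0,0,0]]' --dp '[[-2.9,3.8,-0.4],[-2.8,4,0.1],[-2.6,4,0.5],[-2.4,4,1],[-2.2,4,1.4],[-2,4,1.8],[-1.8,3.8,2.3],[0,0,0]]' --gripper '[1,1,1,1,1,1,1,1]'

```text
clock: 12.8
eef_pos: [461.7, 0.5, 316.5]
eef_rot: [-2.122, 1.279, -1.294]
wrist_force: [0.5, 0.4, -0.8]
finger_gap: 29.9
```

```bash
python3 - <<'E'
from h import *
st()
O=np.array([-5.44,-2.87,0]);A=np.array([-.577,.817,0])
T,Rt=rackpose(O,A,1,1,up=110)
plan([(T+[0,0,50],Rt)],vmax=55,wmax=9)
snap('side','s8')
E
```

```text
t 12.8 p [461.7   0.5 316.5] x [ 0.079 -0.277 -0.958] z [ 0.682  0.716 -0.151] gap 29.9 F [ 0.5  0.4 -0.8] q [ 0.087  0.003  1.632 -0.288  1.455 -0.715]
turn [-6.6, -1.4, 2.7] dp [-0.11, 2.77, 4.59]
turn [-6.6, -1.4, 2.7] dp [0.13, 2.22, 4.88]
turn [-6.6, -1.4, 2.7] dp [0.35, 1.63, 5.09]
turn [-6.6, -1.4, 2.7] dp [0.54, 1.01, 5.23]
turn [-6.6, -1.4, 2.7] dp [0.71, 0.37, 5.3]
turn [-6.6, -1.4, 2.7] dp [0.84, -0.28, 5.29]
turn [-6.6, -1.4, 2.7] dp [0.94, -0.93, 5.19]
--
```

View pics/s8.png

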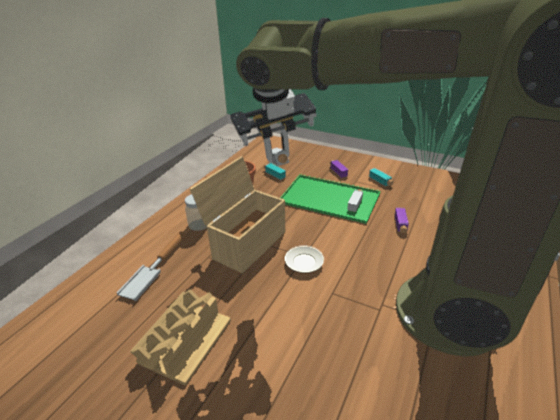

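Request:
jog_arm --turn '[[-6.6,-1.4,2.7],[-6.6,-1.4,2.7],[-6.6,-1.4,2.7],[-6.6,-1.4,2.7],[-6.6,-1.4,2.7],[-6.6,-1.4,2.7],[-6.6,-1.4,2.7],[0,0,0]]' --dp '[[-0.1,2.8,4.6],[0.1,2.2,4.9],[0.3,1.6,5.1],[0.5,1,5.2],[0.7,0.4,5.3],[0.8,-0.3,5.3],[0.9,-0.9,5],[0,0,0]]' --gripper '[1,1,1,1,1,1,1,1]'

```text
clock: 13.85
eef_pos: [546.0, 355.2, 221.6]
eef_rot: [1.599, 1.394, -3.06]
wrist_force: [0.0, -0.1, -1.0]
finger_gap: 29.8
```

```bash
python3 - <<'E'
from h import *
st()
O=np.array([-5.44,-2.87,0]);A=np.array([-.577,.817,0])
T,Rt=rackpose(O,A,1,1,up=50)
plan([(T,Rt)],vmax=35,wmax=9)
p,d=snap('side','s9')
E
```

```text
t 13.85 p [546.  355.2 221.6] x [-0.175 -0.014 -0.984] z [-0.053  0.999 -0.005] gap 29.8 F [ 0.  -0.1 -1. ] q [ 0.491  0.63   1.02   0.07   1.654 -1.132]
turn [0.0, -0.1, -0.1] dp [3.44, -0.38, 0.08]
turn [0.0, -0.1, -0.1] dp [3.44, -0.38, 0.07]
turn [0.0, -0.1, -0.1] dp [3.44, -0.37, 0.07]
--
```

View pics/s9.png

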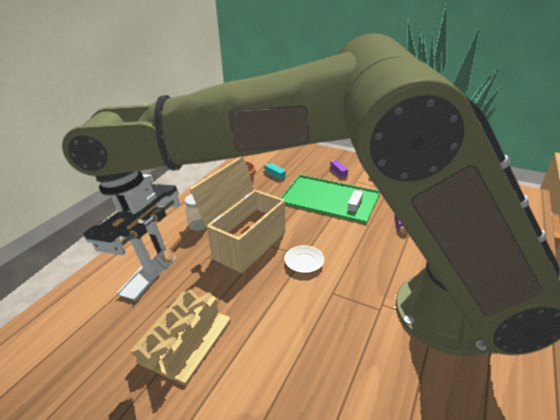

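Request:
jog_arm --turn '[[0,0,0],[0,0,0],[0,0,0],[0,0,0]]' --dp '[[3.4,-0.3,0.1],[3.4,-0.3,0.1],[3,-0.4,0],[0,0,0]]' --gripper '[1,1,1,1]'

```text
clock: 14.4
eef_pos: [542.1, 348.6, 126.5]
eef_rot: [1.609, 1.405, -3.066]
wrist_force: [-0.6, 0.2, -1.2]
finger_gap: 29.7
```

```bash
python3 - <<'E'
from h import *
st()
O=np.array([-5.44,-2.87,0]);A=np.array([-.577,.817,0])
T,Rt=rackpose(O,A,1,1,up=0)
plan([(T,Rt)],vmax=25,wmax=9)
p,d=snap('side','s10')
c=p[230:390,100:260,::-1]; cv2.imwrite('pics/s10c.png',cv2.resize(c,None,fx=3.7,fy=3.7,interpolation=cv2.INTER_CUBIC))
E
```

```text
t 14.4 p [542.1 348.6 126.5] x [-0.164 -0.013 -0.986] z [-0.039  0.999 -0.006] gap 29.7 F [-0.6  0.2 -1.2] q [ 0.487  0.67   1.175  0.066  1.45  -1.135]
turn [-0.3, -0.1, 0.1] dp [1.94, -0.23, 0.29]
turn [-0.3, -0.1, 0.1] dp [1.94, -0.24, 0.28]
turn [-0.3, -0.1, 0.1] dp [1.94, -0.24, 0.28]
--
```

View pics/s10c.png

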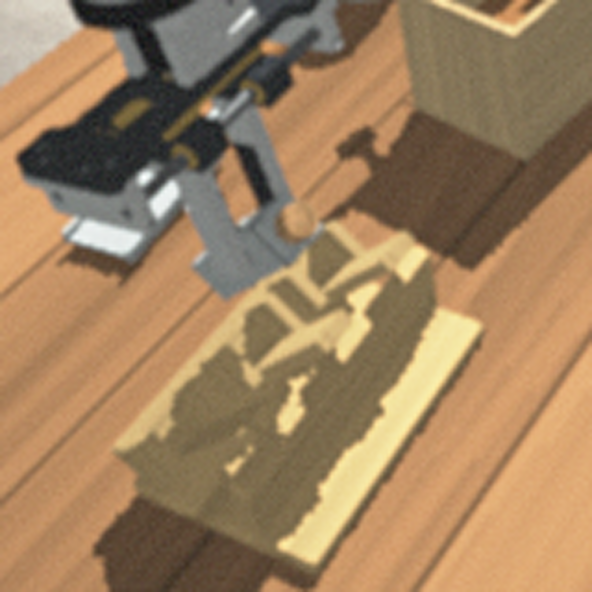

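Request:
jog_arm --turn '[[-0.8,0,0],[0,0,0],[0,0,0],[0,0,0]]' --dp '[[0,-0.7,0.9],[1.5,0,0.1],[1.5,0,0.1],[0,0,0]]' --gripper '[1,1,1,1]'

```text
clock: 14.95
eef_pos: [546.4, 358.7, 101.6]
eef_rot: [1.574, 1.415, -3.09]
wrist_force: [0.3, 0.1, -1.1]
finger_gap: 29.8
```

```bash
python3 - <<'E'
from h import *
st()
O=np.array([-5.44,-2.87,0]);A=np.array([-.577,.817,0])
T,Rt=rackpose(O,A,1,1,up=0)
plan([(T,Rt)],vmax=25,wmax=9)
p,d=snap('side','s11')
c=p[230:390,100:260,::-1]; cv2.imwrite('pics/s11c.png',cv2.resize(c,None,fx=3.7,fy=3.7,interpolation=cv2.INTER_CUBIC))
E
```

```text
t 14.95 p [546.4 358.7 101.6] x [-0.155 -0.008 -0.988] z [-0.049  0.999 -0.   ] gap 29.8 F [ 0.3  0.1 -1.1] q [ 0.497  0.706  1.173  0.068  1.403 -1.138]
turn [-0.1, 0.0, 0.4] dp [1.72, 0.1, -0.08]
turn [-0.1, 0.0, 0.4] dp [1.72, 0.09, -0.08]
--
```

View pics/s11c.png

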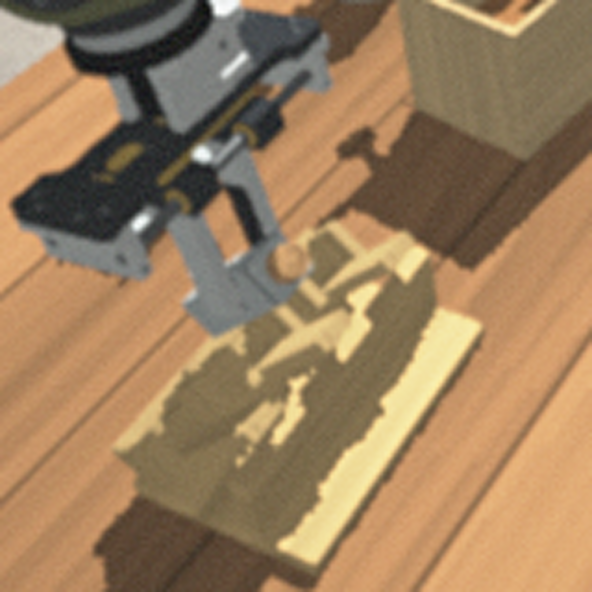

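Request:
jog_arm --turn '[[0,0,0.7],[0,0,0],[0,0,0],[0,0,0]]' --dp '[[0.8,0.1,-0.1],[0.8,0.1,0],[0.8,0,0],[0,0,0]]' --gripper '[1,1,1,1]'

```text
clock: 15.5
eef_pos: [540.8, 356.8, 78.1]
eef_rot: [1.575, 1.403, -3.09]
wrist_force: [-0.9, 0.5, -1.0]
finger_gap: 30.0
```

```bash
python3 - <<'E'
from h import *
st()
O=np.array([-5.44,-2.87,0]);A=np.array([-.577,.817,0])
T,Rt=rackpose(O,A,1,1,up=0)
plan([(T,Rt)],vmax=25,wmax=9)
p,d=snap('side','s12')
c=p[230:390,100:260,::-1]; cv2.imwrite('pics/s12c.png',cv2.resize(c,None,fx=3.7,fy=3.7,interpolation=cv2.INTER_CUBIC))
E
```

```text
t 15.5 p [540.8 356.8  78.1] x [-0.166 -0.009 -0.986] z [-0.048  0.999 -0.001] gap 30.0 F [-0.9  0.5 -1. ] q [ 0.497  0.724  1.203  0.073  1.367 -1.142]
turn [-0.3, 0.0, 0.2] dp [1.02, -0.0, -0.0]
--
```

View pics/s12c.png

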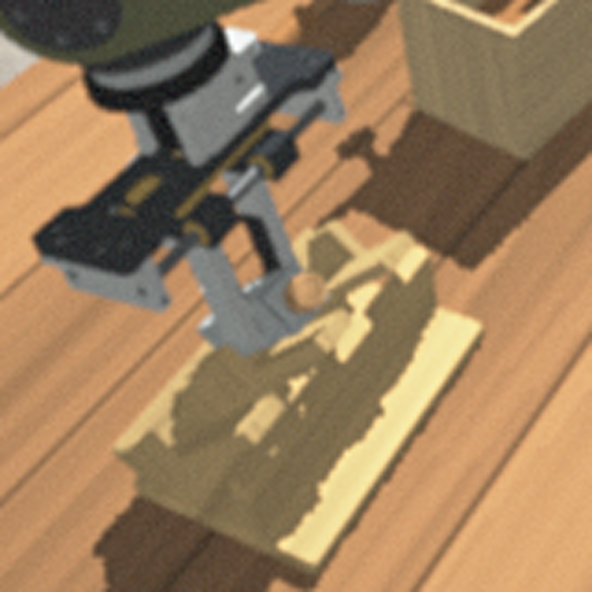

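Nearly seated above the middle beam; go down the last bit in small rows, watching force.

Request:
jog_arm --turn '[[0,0,0],[0,0,0],[0,0,0]]' --dp '[[0.5,0,0],[0.4,0,0],[0,0,0]]' --gripper '[1,1,1]'

```text
clock: 15.92
eef_pos: [539.5, 356.8, 69.2]
eef_rot: [1.574, 1.404, -3.09]
wrist_force: [0.5, -1.2, -2.1]
finger_gap: 29.9
```

Request:
jog_arm --turn '[[0,0,0],[0,0,0]]' --dp '[[0.3,0,0],[0,0,0]]' --gripper '[1,1]'

```text
clock: 16.18
eef_pos: [539.1, 356.8, 66.2]
eef_rot: [1.574, 1.405, -3.09]
wrist_force: [-0.1, -1.2, -1.7]
finger_gap: 30.0
```

Request:
jog_arm --turn '[[0,0,0],[0,0,0]]' --dp '[[0.3,0,0],[0,0,0]]' --gripper '[1,1]'

```text
clock: 16.42
eef_pos: [539.4, 356.9, 64.4]
eef_rot: [1.569, 1.407, -3.095]
wrist_force: [-0.2, -1.9, -2.0]
finger_gap: 30.2
```

Request:
jog_arm --turn '[[0,0,0],[0,0,0]]' --dp '[[0.2,0,0],[0,0,0]]' --gripper '[1,1]'

```text
clock: 16.68
eef_pos: [539.8, 356.9, 63.4]
eef_rot: [1.566, 1.409, -3.099]
wrist_force: [0.5, -1.9, -1.5]
finger_gap: 30.0
```

```bash
python3 - <<'E'
from h import *
st()
p,d=snap('side','s13')
c=p[240:370,110:240,::-1]; cv2.imwrite('pics/s13c.png',cv2.resize(c,None,fx=4.5,fy=4.5,interpolation=cv2.INTER_CUBIC))
p,d=snap('top','t13')
c=p[150:240,80:210,::-1]; cv2.imwrite('pics/t13c.png',cv2.resize(c,None,fx=5,fy=5,interpolation=cv2.INTER_CUBIC))
E
```

```text
t 16.68 p [539.8 356.9  63.4] x [-0.161 -0.007 -0.987] z [-0.048  0.999  0.001] gap 30.0 F [ 0.5 -1.9 -1.5] q [ 0.498  0.734  1.22   0.073  1.333 -1.143]
```

View pics/s13c.png

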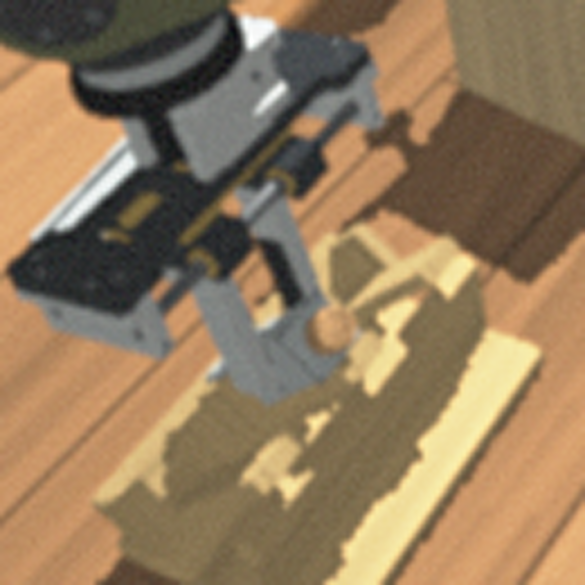

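View pics/t13c.png

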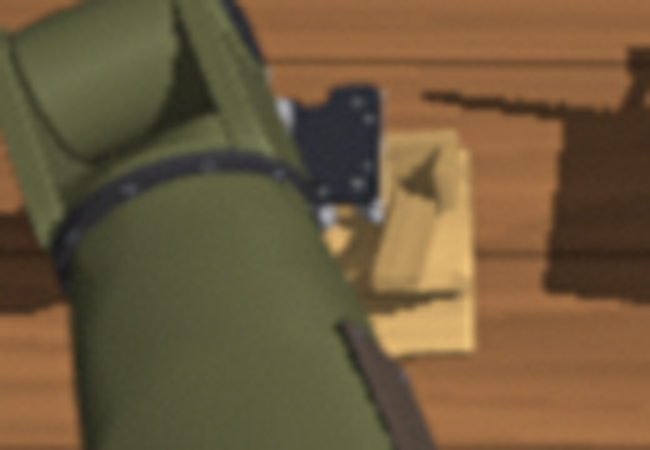

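Request:
jog_arm --turn '[[0,0,0],[0,0,0],[0,0,0],[0,0,0]]' --dp '[[0,0,0],[0,0,0],[0,0,0],[0,0,0]]' --gripper '[0.52,0.52,0.52,0.52]'

```text
clock: 17.27
eef_pos: [539.3, 357.4, 62.9]
eef_rot: [1.563, 1.408, -3.102]
wrist_force: [0.5, -0.8, -0.1]
finger_gap: 45.2
```

Request:
jog_arm --turn '[[0,0,0],[0,0,0],[0,0,0],[0,0,0],[0,0,0],[0,0,0],[0,0,0]]' --dp '[[-1.5,0,0],[-2.5,0,0],[-3,0,0],[-4,0,0],[-4,-2,-1],[-4,-3,-4],[-1,-3,-5]]' --gripper '[0.52,0.52,0.52,0.52,0.4,0.2,0]'

```text
clock: 18.15
eef_pos: [654.8, 265.4, 259.3]
eef_rot: [1.553, 1.413, -3.105]
wrist_force: [-0.2, 0.1, -0.7]
finger_gap: 71.6
```

```bash
python3 - <<'E'
from h import *
st()
p,d=snap('side','s14')
c=p[240:370,110:240,::-1]; cv2.imwrite('pics/s14c.png',cv2.resize(c,None,fx=4.5,fy=4.5,interpolation=cv2.INTER_CUBIC))
p,d=snap('top','t14')
E
```

```text
t 18.15 p [654.8 265.4 259.3] x [-0.157 -0.006 -0.988] z [-0.054  0.999  0.003] gap 71.6 F [-0.2  0.1 -0.7] q [ 0.317  0.773  0.702  0.045  1.818 -1.301]
```

View pics/s14c.png

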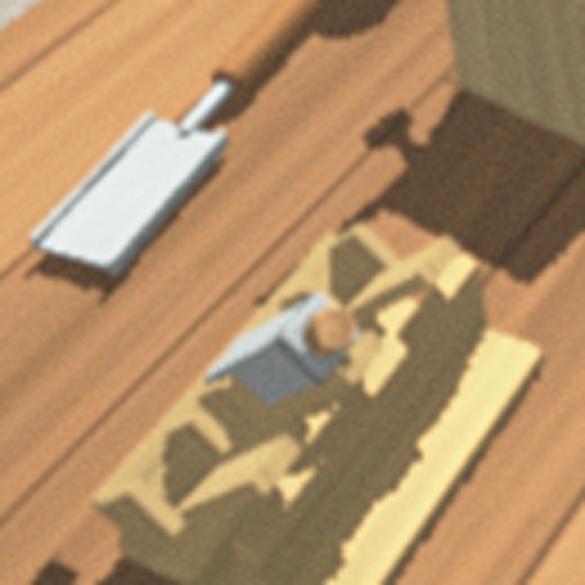

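View pics/t14.png

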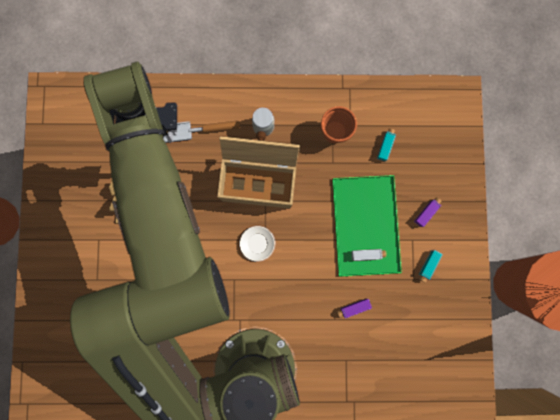

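```bash
python3 - <<'E'
from h import *
z=np.load('/tmp/t14.npz'); traytins(z['p'],z['d'])
print('cells',ray('top',[(239,183),(258.5,185),(278,187)],51).round(1))
c=z['p'][130:215,205:310,::-1]; cv2.imwrite('pics/t14c.png',cv2.resize(c,None,fx=6,fy=6,interpolation=cv2.INTER_CUBIC))
T,R,x,a=tgrasp((354.6,-349),(.057,-.998),1); print(R.as_matrix()[:,2],T)
s,p,R0=cur()
h=np.radians(40)
plan([((480,20,330),Rxz([0,0,-1],[np.cos(h),np.sin(h),0])),(T-110*x,R)],vmax=55,wmax=9)
E
```

```text
px 367.2 254.2 rect [ 354.7 -349. ] [29.3 90.9] 3.4 mean [ 354.7 -348.7] dir [-0.057  0.998] medz 34.0
cells [[575.2  51.6  51. ]
 [569.1  -9.1  51. ]
 [563.  -69.8  51. ]]
[ 9.98372962e-01  5.70213014e-02 -5.55111512e-17] [ 354.54879759 -348.10350871   11.43611116]
turn [8.8, -0.7, -1.4] dp [-0.71, 3.28, -3.87]
turn [8.8, -0.7, -1.4] dp [-0.83, 2.64, -4.31]
turn [8.8, -0.7, -1.4] dp [-0.94, 1.93, -4.65]
turn [8.8, -0.7, -1.4] dp [-1.04, 1.17, -4.88]
turn [8.8, -0.7, -1.4] dp [-1.12, 0.39, -4.98]
turn [8.8, -0.7, -1.4] dp [-1.18, -0.4, -4.97]
--
turn [3.6, -1.1, 3.4] dp [2.28, -2.52, -3.7]
turn [3.6, -1.1, 3.4] dp [2.05, -2.87, -3.58]
turn [3.6, -1.1, 3.4] dp [1.81, -3.2, -3.43]
turn [3.6, -1.1, 3.4] dp [1.54, -3.51, -3.25]
turn [3.6, -1.1, 3.4] dp [1.27, -3.79, -3.05]
turn [3.6, -1.1, 3.4] dp [0.98, -4.04, -2.83]
turn [3.6, -1.1, 3.4] dp [0.68, -4.26, -2.59]
turn [3.6, -1.1, 3.4] dp [0.37, -4.44, -2.33]
turn [3.6, -1.1, 3.4] dp [0.07, -4.59, -2.06]
turn [3.6, -1.1, 3.4] dp [-0.25, -4.7, -1.76]
--
```

View pics/t14c.png

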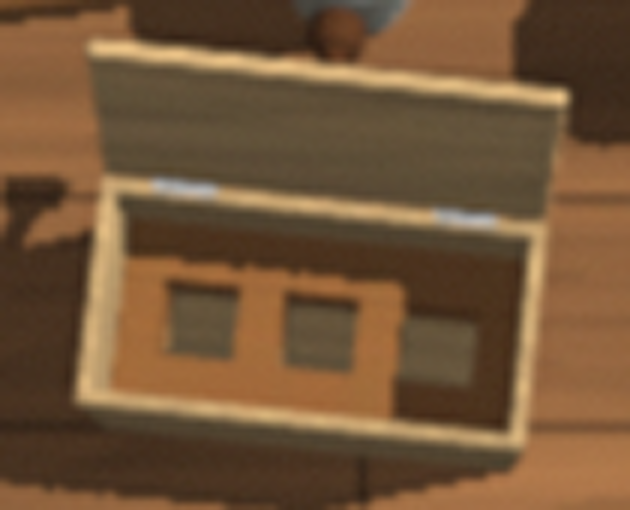

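```bash
python3 - <<'E'
from h import *
q=np.array([(105,178),(548,222),(522,448),(75,403)])/6+[205,130]-[.4,.4]
X=ray('top',q,120);print(X.round(1),X.mean(0))
E
```

```text
[[ 635.8   96.7  120. ]
 [ 614.7 -122.4  120. ]
 [ 502.2 -109.4  120. ]
 [ 523.9  109.8  120. ]] [569.1438124   -6.32207941 120.        ]
```

Request:
jog_arm --turn '[[8.8,-0.7,-1.4],[8.8,-0.7,-1.4],[8.8,-0.7,-1.4],[8.8,-0.7,-1.4],[8.8,-0.7,-1.4],[8.8,-0.7,-1.4],[0,0,0]]' --dp '[[-1,3.3,-3.9],[-1,2.6,-4.3],[-1,1.9,-4.6],[-1,1.2,-4.9],[-1,0.4,-5],[-1,-0.4,-5],[0,0,0]]' --gripper '[0,0,0,0,0,0,0]'

```text
clock: 19.12
eef_pos: [470.8, 16.0, 336.0]
eef_rot: [-1.112, 1.566, -0.449]
wrist_force: [0.3, 0.5, -0.3]
finger_gap: 94.1
```

```bash
python3 - <<'E'
from h import *
st()
T,R,x,a=tgrasp((354.6,-349),(.057,-.998),1)
plan([(T-110*x,R)],vmax=55,wmax=9)
E
```

```text
t 19.12 p [470.8  16.  336. ] x [ 0.004 -0.002 -1.   ] z [0.788 0.615 0.002] gap 94.1 F [ 0.3  0.5 -0.3] q [-0.043  0.049  1.516 -0.002  1.572 -0.706]
turn [3.4, -1.0, 3.4] dp [2.35, -2.66, -3.52]
turn [3.4, -1.0, 3.4] dp [2.12, -3.0, -3.4]
turn [3.4, -1.0, 3.4] dp [1.87, -3.31, -3.25]
turn [3.4, -1.0, 3.4] dp [1.61, -3.6, -3.07]
turn [3.4, -1.0, 3.4] dp [1.33, -3.86, -2.88]
turn [3.4, -1.0, 3.4] dp [1.04, -4.1, -2.67]
turn [3.4, -1.0, 3.4] dp [0.74, -4.3, -2.44]
turn [3.4, -1.0, 3.4] dp [0.44, -4.47, -2.19]
turn [3.4, -1.0, 3.4] dp [0.13, -4.61, -1.93]
turn [3.4, -1.0, 3.4] dp [-0.18, -4.72, -1.65]
--
```

Request:
jog_arm --turn '[[3.4,-1,3.4],[3.4,-1,3.4],[3.4,-1,3.4],[3.4,-1,3.4],[3.4,-1,3.4],[3.4,-1,3.4],[3.4,-1,3.4],[3.4,-1,3.4]]' --dp '[[2.3,-2.7,-3.5],[2.1,-3,-3.4],[1.9,-3.3,-3.2],[1.6,-3.6,-3.1],[1.3,-3.9,-2.9],[1,-4.1,-2.7],[0.7,-4.3,-2.4],[0.4,-4.5,-2.2]]' --gripper '[0,0,0,0,0,0,0,0]'

```text
clock: 20.12
eef_pos: [384.8, -329.9, 147.7]
eef_rot: [1.5, 1.069, 1.689]
wrist_force: [0.8, -0.2, 0.3]
finger_gap: 94.3
```

Request:
jog_arm --turn '[[0,0,0]]' --dp '[[0,0,0]]' --gripper '[0]'

```text
clock: 20.25
eef_pos: [383.9, -331.4, 144.7]
eef_rot: [1.505, 1.064, 1.691]
wrist_force: [-0.7, 0.5, 0.0]
finger_gap: 93.9
```

```bash
python3 - <<'E'
from h import *
st()
T,R,x,a=tgrasp((354.6,-349),(.057,-.998),1)
plan([(T-70*x,R)],vmax=55,wmax=7)
p,d=snap('side','s15')
E
```

```text
t 20.25 p [ 383.9 -331.4  144.7] x [-0.058  0.482 -0.874] z [0.984 0.176 0.032] gap 93.9 F [-0.7  0.5  0. ] q [-0.918  0.521  1.439  0.25   1.626 -1.146]
turn [3.4, -1.1, 2.9] dp [2.03, -4.05, -1.95]
turn [3.4, -1.1, 2.9] dp [1.78, -4.26, -1.74]
--
```

View pics/s15.png

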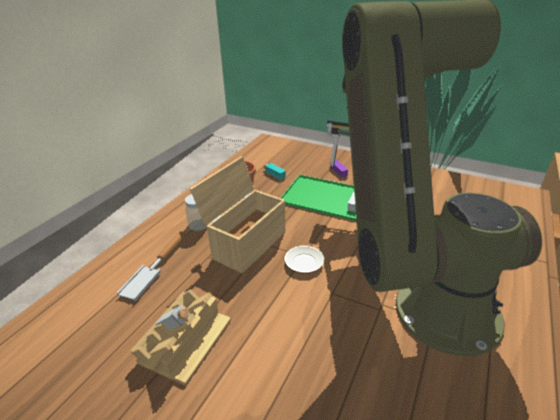

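Request:
jog_arm --turn '[[3.4,-1.1,2.9],[3.4,-1.1,2.9],[0,0,0]]' --dp '[[2,-4,-2],[1.8,-4.2,-1.7],[0,0,0]]' --gripper '[0,0,0]'

```text
clock: 20.68
eef_pos: [361.5, -386.0, 72.2]
eef_rot: [1.559, 0.966, 1.625]
wrist_force: [-0.6, 0.3, -0.0]
finger_gap: 93.8
```

```bash
python3 - <<'E'
from h import *
st()
T,R,x,a=tgrasp((354.6,-349),(.057,-.998),1)
plan([(T-45*x,R)],vmax=55,wmax=7)
E
```

```text
t 20.68 p [ 361.5 -386.    72.2] x [-0.031  0.568 -0.823] z [0.998 0.064 0.007] gap 93.8 F [-0.6  0.3 -0. ] q [-1.026  0.714  1.347  0.272  1.626 -1.154]
turn [0.5, 0.1, 0.3] dp [2.67, -0.33, -0.48]
--
```

Request:
jog_arm --turn '[[0.4,0,0.3],[0,0,0],[0,0,0]]' --dp '[[1.3,-0.3,-0.5],[1.3,0,0],[0,0,0]]' --gripper '[0,0,0]'

```text
clock: 21.05
eef_pos: [358.4, -371.3, 51.1]
eef_rot: [1.561, 0.966, 1.627]
wrist_force: [0.3, -0.7, 0.6]
finger_gap: 94.0
```

```bash
python3 - <<'E'
from h import *
st()
T,R,x,a=tgrasp((354.6,-349),(.057,-.998),1)
plan([(T,R)],vmax=15,wmax=7)
E
```

```text
t 21.05 p [ 358.4 -371.3   51.1] x [-0.032  0.568 -0.822] z [0.998 0.064 0.006] gap 94.0 F [ 0.3 -0.7  0.6] q [-1.018  0.716  1.401  0.275  1.571 -1.162]
turn [0.1, 0.0, 0.1] dp [1.15, -0.08, -0.06]
turn [0.1, 0.0, 0.1] dp [1.15, -0.08, -0.06]
turn [0.1, 0.0, 0.1] dp [1.15, -0.09, -0.06]
turn [0.1, 0.0, 0.1] dp [1.15, -0.09, -0.06]
--
```

Request:
jog_arm --turn '[[0,0,0],[0,0,0],[0,0,0],[0,0,0],[0,0,0]]' --dp '[[1.1,-0.1,-0.2],[1.1,-0.1,-0.1],[1.1,-0.1,0],[1,-0.1,0],[0,0,0]]' --gripper '[0,0,0,0,0]'

```text
clock: 21.68
eef_pos: [354.5, -348.6, 11.7]
eef_rot: [1.559, 0.967, 1.627]
wrist_force: [-0.3, -0.9, -0.8]
finger_gap: 93.9
```

```bash
python3 - <<'E'
from h import *
st()
T,R,x,a=tgrasp((354.6,-349),(.057,-.998),1)
plan([(T,R)],vmax=15,wmax=7)
z=snap('top','t16');traytins(*z)
cv2.imwrite('pics/t16c.png',cv2.resize(z[0][200:320,310:430,::-1],None,fx=4,fy=4))
E
```

```text
t 21.68 p [ 354.5 -348.6   11.7] x [-0.032  0.567 -0.823] z [0.998 0.066 0.007] gap 93.9 F [-0.3 -0.9 -0.8] q [-1.004  0.736  1.478  0.283  1.473 -1.178]
turn [0.6, 0.0, 0.4] dp [0.05, 0.03, 0.01]
--
px 379.6 253.6 rect [ 357.  -388.7] [12.5 28. ] 88.9 mean [ 356.8 -387.4] dir [-0.998 -0.056] medz 34.1
```

View pics/t16c.png

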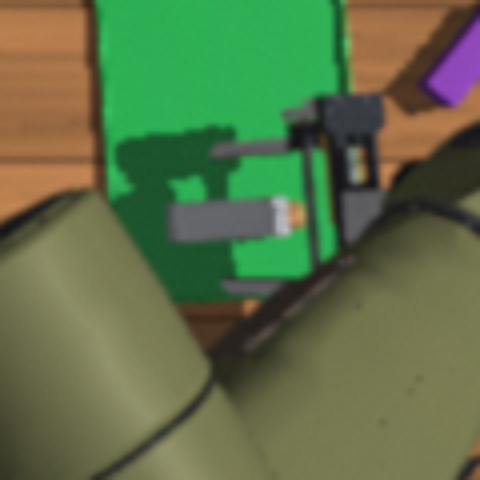

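Tin between the fingers; close.

Request:
jog_arm --turn '[[0,0,0],[0,0,0],[0,0,0],[0,0,0],[0,0,0],[0,0,0],[0,0,0]]' --dp '[[0,0,0],[0,0,0],[0,0,0],[0,0,0],[0,0,0],[0,0,0],[0,0,0]]' --gripper '[1,1,1,1,1,1,1]' --grip_force 25

```text
clock: 22.6
eef_pos: [354.9, -349.8, 12.8]
eef_rot: [1.557, 0.969, 1.625]
wrist_force: [-1.0, 0.8, -1.9]
finger_gap: 29.5
```

```bash
python3 - <<'E'
from h import *
st()
s,p,R=cur()
O=R.inv().apply(np.array([354.6,-349,19])-p); A=R.inv().apply(np.array([.057,-.998,0])); print(O,A)
O[2]=0;A[2]=0;A/=np.linalg.norm(A)
T,Rt=rackpose(O,A,-1,0,up=110)
print(T,Rt.as_matrix()[:,0])
mid=Slerp([0,1],Ro.concatenate([R,Rt]))(.45)
plan([(p+[20,20,290],R),((480,-10,330),mid)],vmax=55,wmax=9)
E
```

```text
t 22.6 p [ 354.9 -349.8   12.8] x [-0.03   0.565 -0.825] z [0.998 0.065 0.008] gap 29.5 F [-1.   0.8 -1.9] q [-1.004  0.735  1.475  0.283  1.474 -1.178]
[-4.60619966  4.18439396 -0.2023688 ] [-0.56554556 -0.82422225 -0.00830093]
[541.36250297 290.73116122 179.07279663] [-0.18273593 -0.00957678 -0.98311539]
turn [0.0, 0.0, 0.0] dp [-3.81, 2.99, 0.39]
turn [0.0, 0.0, 0.0] dp [-3.81, 2.99, 0.39]
turn [0.0, 0.0, 0.0] dp [-3.81, 2.99, 0.39]
turn [0.0, 0.0, 0.0] dp [-3.81, 2.99, 0.39]
turn [0.0, 0.0, 0.0] dp [-3.81, 2.99, 0.39]
turn [0.0, 0.0, 0.0] dp [-3.81, 2.99, 0.39]
--
turn [5.8, -1.2, -2.3] dp [2.22, 3.89, 1.8]
turn [5.8, -1.2, -2.3] dp [2.09, 4.14, 1.34]
turn [5.8, -1.2, -2.3] dp [1.94, 4.33, 0.87]
turn [5.8, -1.2, -2.3] dp [1.78, 4.47, 0.38]
turn [5.8, -1.2, -2.3] dp [1.61, 4.55, -0.11]
turn [5.8, -1.2, -2.3] dp [1.42, 4.57, -0.61]
turn [5.8, -1.2, -2.3] dp [1.22, 4.54, -1.1]
--
```

Request:
jog_arm --turn '[[0,0,0],[0,0,0],[0,0,0],[0,0,0],[0,0,0],[0,0,0],[0,0,0]]' --dp '[[-2.5,1.9,0],[-3.8,3,0],[-3.8,3,0.5],[-3.8,3,0.5],[-3.8,3,0.5],[-3.8,3,0.5],[-2,1,0]]' --gripper '[1,1,1,1,1,1,1]'

```text
clock: 23.48
eef_pos: [371.5, -332.6, 315.5]
eef_rot: [1.562, 0.966, 1.629]
wrist_force: [0.5, -0.8, -0.4]
finger_gap: 29.9
```

Request:
jog_arm --turn '[[5.8,-1.2,-2.3],[5.8,-1.2,-2.3],[5.8,-1.2,-2.3],[5.8,-1.2,-2.3],[5.8,-1.2,-2.3],[5.8,-1.2,-2.3],[5.8,-1.2,-2.3],[0,0,0]]' --dp '[[2.2,3.9,1.8],[2.1,4.1,1.3],[1.9,4.3,0.9],[1.8,4.5,0.4],[1.6,4.5,-0.1],[1.4,4.6,-0.6],[1.2,4.5,-1.1],[0,0,0]]' --gripper '[1,1,1,1,1,1,1,1]'

```text
clock: 24.48
eef_pos: [481.1, -4.9, 343.6]
eef_rot: [2.164, 1.281, 1.479]
wrist_force: [-0.3, -0.6, -0.9]
finger_gap: 29.7
```

```bash
python3 - <<'E'
from h import *
st()
O=np.array([-4.6,4.18,0]);A=np.array([-.5656,-.8243,0]);A/=np.linalg.norm(A)
T,Rt=rackpose(O,A,-1,0,up=160)
plan([(T,Rt)],vmax=55,wmax=9)
z=snap('top','t17');snap('side','s17');traytins(*z)
E
```

```text
t 24.48 p [481.1  -4.9 343.6] x [ 0.026  0.285 -0.958] z [ 0.777 -0.609 -0.16 ] gap 29.7 F [-0.3 -0.6 -0.9] q [-0.247  0.076  1.496  0.287  1.614  0.444]
turn [8.1, -1.7, -3.2] dp [3.26, 3.83, -1.92]
turn [8.1, -1.7, -3.2] dp [2.98, 3.68, -2.54]
turn [8.1, -1.7, -3.2] dp [2.7, 3.44, -3.13]
turn [8.1, -1.7, -3.2] dp [2.42, 3.09, -3.67]
turn [8.1, -1.7, -3.2] dp [2.15, 2.67, -4.15]
turn [8.1, -1.7, -3.2] dp [1.89, 2.16, -4.55]
--
```

View pics/s17.png

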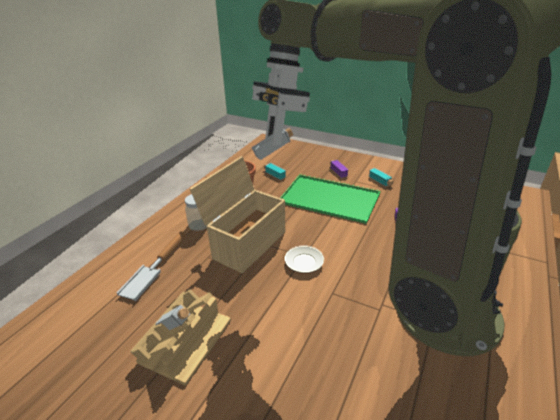

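Request:
jog_arm --turn '[[8.1,-1.7,-3.2],[8.1,-1.7,-3.2],[8.1,-1.7,-3.2],[8.1,-1.7,-3.2],[8.1,-1.7,-3.2],[8.1,-1.7,-3.2],[0,0,0]]' --dp '[[2.2,3.8,-1.9],[2.2,3.7,-2.5],[2.2,3.4,-3.1],[2.2,3.1,-3.7],[2.1,2.7,-4.1],[1.9,2.2,-4.5],[0,0,0]]' --gripper '[1,1,1,1,1,1,1]'

```text
clock: 25.45
eef_pos: [549.5, 275.7, 244.8]
eef_rot: [-1.487, 1.37, -3.043]
wrist_force: [0.3, -0.6, -1.5]
finger_gap: 30.1
```

```bash
python3 - <<'E'
from h import *
st()
O=np.array([-4.6,4.18,0]);A=np.array([-.5656,-.8243,0]);A/=np.linalg.norm(A)
T,Rt=rackpose(O,A,-1,0,up=65)
plan([(T,Rt)],vmax=30,wmax=9)
E
```

```text
t 25.45 p [549.5 275.7 244.8] x [-0.199 -0.02  -0.98 ] z [ 0.017 -1.     0.017] gap 30.1 F [ 0.3 -0.6 -1.5] q [0.381 0.549 1.095 0.056 1.692 1.938]
turn [-0.5, 0.1, 0.2] dp [2.74, 0.36, -0.43]
turn [-0.5, 0.1, 0.2] dp [2.75, 0.35, -0.42]
turn [-0.5, 0.1, 0.2] dp [2.75, 0.34, -0.41]
turn [-0.5, 0.1, 0.2] dp [2.75, 0.33, -0.4]
--
```

Request:
jog_arm --turn '[[-2,0,1],[0,0,0],[0,0,0],[0,0,0],[0,0,0]]' --dp '[[2,0.4,-1],[2.7,0.4,-0.6],[2.7,0.3,0],[2.6,0.3,0],[0,0,0]]' --gripper '[1,1,1,1,1]'

```text
clock: 26.08
eef_pos: [548.1, 280.8, 143.3]
eef_rot: [-1.538, 1.39, -3.06]
wrist_force: [0.0, 0.2, -0.5]
finger_gap: 29.9
```

```bash
python3 - <<'E'
from h import *
st()
O=np.array([-4.6,4.18,0]);A=np.array([-.5656,-.8243,0]);A/=np.linalg.norm(A)
T,Rt=rackpose(O,A,-1,0,up=0)
plan([(T,Rt)],vmax=15,wmax=9)
p,d=snap('side','s18')
c=p[210:370,100:260,::-1]; cv2.imwrite('pics/s18c.png',cv2.resize(c,None,fx=3.7,fy=3.7,interpolation=cv2.INTER_CUBIC))
E
```

```text
t 26.07 p [548.1 280.8 143.3] x [-0.179 -0.015 -0.984] z [ 0.05  -0.999  0.006] gap 29.9 F [ 0.   0.2 -0.5] q [0.39  0.603 1.243 0.055 1.468 1.901]
turn [-0.0, 0.1, -0.0] dp [1.23, 0.12, -0.18]
turn [-0.0, 0.1, -0.0] dp [1.23, 0.12, -0.18]
turn [-0.0, 0.1, -0.0] dp [1.23, 0.12, -0.18]
turn [-0.0, 0.1, -0.0] dp [1.23, 0.12, -0.17]
turn [-0.0, 0.1, -0.0] dp [1.23, 0.12, -0.17]
turn [-0.0, 0.1, -0.0] dp [1.23, 0.12, -0.17]
--
```

View pics/s18c.png

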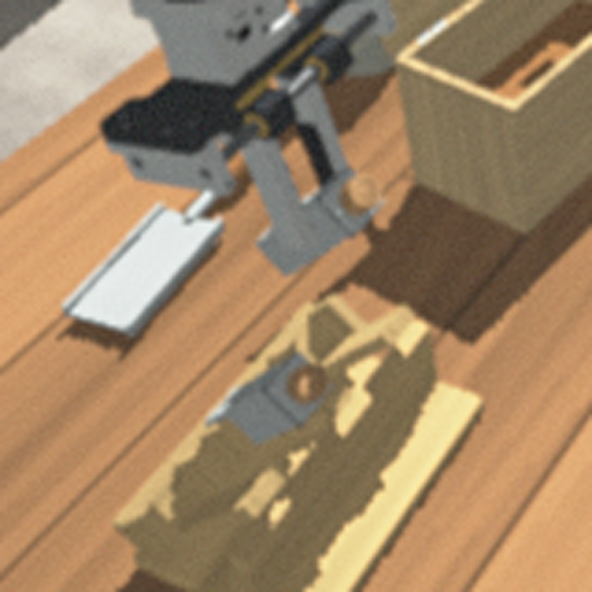

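Request:
jog_arm --turn '[[0,0,0],[0,0,0],[0,0,0],[0,0,0],[0,0,0]]' --dp '[[0,0.4,-0.9],[1.2,0.2,-0.2],[1.2,0.1,0],[1.2,0.1,0],[0,0,0]]' --gripper '[1,1,1,1,1]'

```text
clock: 26.75
eef_pos: [551.2, 292.2, 108.2]
eef_rot: [-1.551, 1.396, -3.073]
wrist_force: [0.4, -0.1, -0.4]
finger_gap: 29.8
```

```bash
python3 - <<'E'
from h import *
st()
O=np.array([-4.6,4.18,0]);A=np.array([-.5656,-.8243,0]);A/=np.linalg.norm(A)
T,Rt=rackpose(O,A,-1,0,up=0)
plan([(T,Rt)],vmax=10,wmax=9)
E
```

```text
t 26.75 p [551.2 292.2 108.2] x [-0.173 -0.012 -0.985] z [ 0.049 -0.999  0.003] gap 29.8 F [ 0.4 -0.1 -0.4] q [0.404 0.649 1.254 0.058 1.404 1.911]
turn [-0.0, 0.0, -0.1] dp [0.81, -0.06, 0.02]
turn [-0.0, 0.0, -0.1] dp [0.81, -0.06, 0.02]
turn [-0.0, 0.0, -0.1] dp [0.81, -0.06, 0.02]
turn [-0.0, 0.0, -0.1] dp [0.81, -0.05, 0.02]
turn [-0.0, 0.0, -0.1] dp [0.81, -0.05, 0.02]
--
```

Request:
jog_arm --turn '[[0,0,0],[0,0,0],[0,0,0],[0,0,0],[0,0,0],[0,0,0]]' --dp '[[0.8,-0.1,0],[0.8,-0.1,0],[0.8,0,0],[0.8,0,0],[0.5,0,0],[0,0,0]]' --gripper '[1,1,1,1,1,1]'

```text
clock: 27.5
eef_pos: [546.4, 292.9, 76.4]
eef_rot: [-1.58, 1.411, -3.102]
wrist_force: [1.4, 0.3, -0.3]
finger_gap: 29.8
```

```bash
python3 - <<'E'
from h import *
st()
O=np.array([-4.6,4.18,0]);A=np.array([-.5656,-.8243,0]);A/=np.linalg.norm(A)
T,Rt=rackpose(O,A,-1,0,up=0)
plan([(T,Rt)],vmax=10,wmax=9)
p,d=snap('side','s19')
c=p[210:370,100:260,::-1]; cv2.imwrite('pics/s19c.png',cv2.resize(c,None,fx=3.7,fy=3.7,interpolation=cv2.INTER_CUBIC))
E
```

```text
t 27.5 p [546.4 292.9  76.4] x [-0.159 -0.006 -0.987] z [ 0.049 -0.999 -0.001] gap 29.8 F [ 1.4  0.3 -0.3] q [0.408 0.665 1.305 0.059 1.322 1.911]
turn [-0.2, -0.1, -1.4] dp [0.8, -0.39, 0.19]
--
```

View pics/s19c.png

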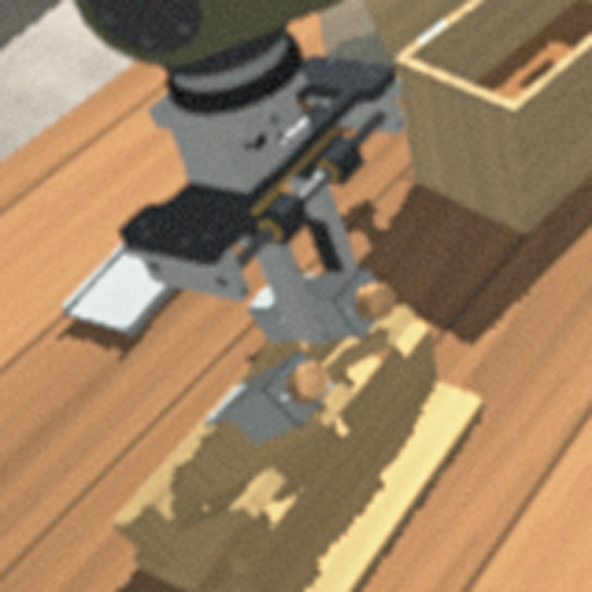

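Request:
jog_arm --turn '[[0,0,-1.4],[0,0,0],[0,0,0],[0,0,0]]' --dp '[[0,-0.5,0.2],[0.4,-0.1,0],[0.4,0,0],[0,0,0]]' --gripper '[1,1,1,1]'

```text
clock: 28.05
eef_pos: [539.3, 290.5, 69.7]
eef_rot: [-1.581, 1.387, -3.103]
wrist_force: [1.3, -0.0, -0.0]
finger_gap: 29.9
```

```bash
python3 - <<'E'
from h import *
st()
O=np.array([-4.6,4.18,0]);A=np.array([-.5656,-.8243,0]);A/=np.linalg.norm(A)
T,Rt=rackpose(O,A,-1,0,up=-4)
plan([(T,Rt)],vmax=10,wmax=9)
E
```

```text
t 28.05 p [539.3 290.5  69.7] x [-0.183 -0.007 -0.983] z [ 0.049 -0.999 -0.002] gap 29.9 F [ 1.3 -0.  -0. ] q [0.405 0.67  1.316 0.068 1.328 1.905]
turn [-0.2, -0.1, -0.0] dp [0.42, 0.29, -0.02]
--
```

Request:
jog_arm --turn '[[0,0,0],[0,0,0],[0,0,0]]' --dp '[[0.3,0.2,0],[0.3,0.1,0],[0,0,0]]' --gripper '[1,1,1]'

```text
clock: 28.42
eef_pos: [541.8, 290.7, 63.9]
eef_rot: [-1.584, 1.389, -3.106]
wrist_force: [2.4, -0.6, 1.2]
finger_gap: 29.9
```

```bash
python3 - <<'E'
from h import *
st()
p,d=snap('side','s20')
c=p[210:370,100:260,::-1]; cv2.imwrite('pics/s20c.png',cv2.resize(c,None,fx=3.7,fy=3.7,interpolation=cv2.INTER_CUBIC))
E
```

```text
t 28.43 p [541.8 290.7  63.9] x [-0.181 -0.006 -0.984] z [ 0.049 -0.999 -0.002] gap 29.9 F [ 2.4 -0.6  1.2] q [0.404 0.68  1.313 0.067 1.319 1.904]
```

View pics/s20c.png

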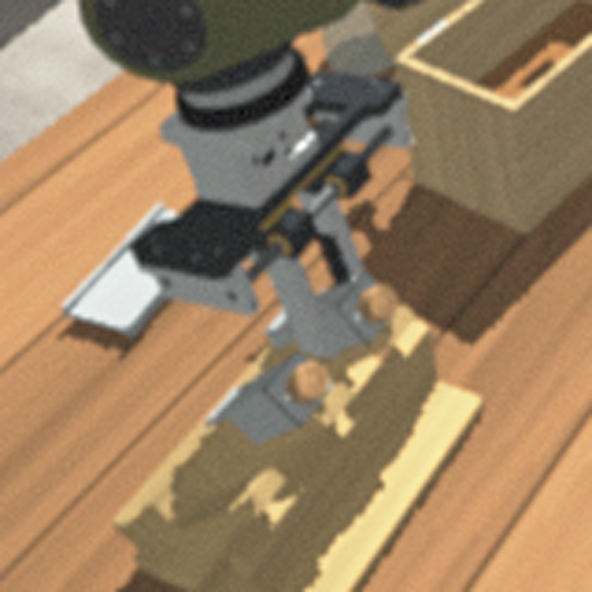

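Release with limited opening, then back off upward.

Request:
jog_arm --turn '[[0,0,0],[0,0,0],[0,0,0],[0,0,0]]' --dp '[[0,0,0],[0,0,0],[0,0,0],[0,0,0]]' --gripper '[0.52,0.52,0.52,0.52]'

```text
clock: 28.98
eef_pos: [540.7, 290.6, 62.5]
eef_rot: [-1.579, 1.386, -3.101]
wrist_force: [-0.4, -0.3, -0.9]
finger_gap: 45.2
```

Request:
jog_arm --turn '[[0,0,0],[0,0,0],[0,0,0],[0,0,0],[0,0,0],[0,0,0],[0,0,0],[0,0,0]]' --dp '[[-1.5,0,0],[-2.5,0,0],[-3,0,0],[-4,0,0],[-4,-2,1],[-4,-4,4],[-1,-4,5],[0,-4,5]]' --gripper '[0.52,0.52,0.52,0.52,0.4,0.2,0,0]'

```text
clock: 29.98
eef_pos: [452.9, 142.5, 290.8]
eef_rot: [-1.581, 1.391, -3.1]
wrist_force: [0.9, -0.9, 0.6]
finger_gap: 81.6
```

```bash
python3 - <<'E'
from h import *
st()
p,d=snap('side','s21')
c=p[210:370,100:260,::-1]; cv2.imwrite('pics/s21c.png',cv2.resize(c,None,fx=3.7,fy=3.7,interpolation=cv2.INTER_CUBIC))
p,d=snap('top','t21')
E
```

```text
t 29.98 p [452.9 142.5 290.8] x [-0.179 -0.007 -0.984] z [ 0.052 -0.999 -0.002] gap 81.6 F [ 0.9 -0.9  0.6] q [0.21  0.186 1.475 0.03  1.658 1.729]
```

View pics/s21c.png

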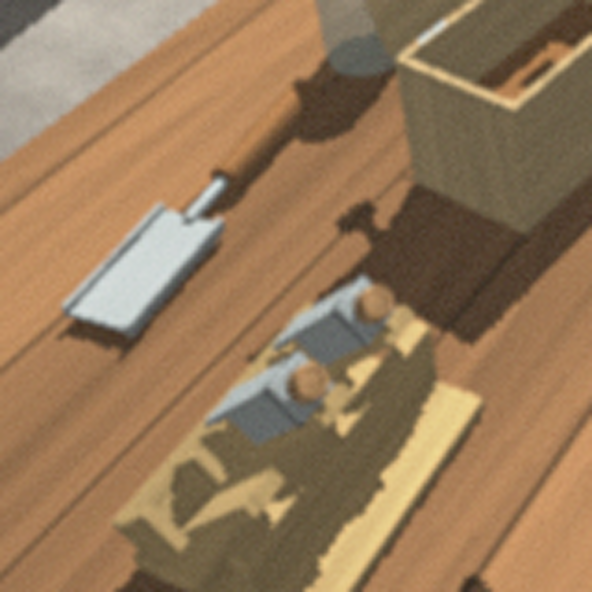

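View pics/t21.png

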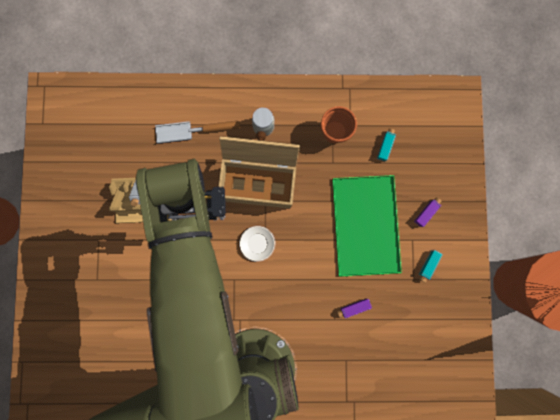

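```bash
python3 - <<'E'
from h import *
z=np.load('/tmp/s21.npz');P=cloud('side',z['d'])
for (u,v),k in (((183.8,312.7),1),((201.4,291.6),0)):
    u,v=int(round(u)),int(round(v)); print(np.median(P[v-1:v+2,u-1:u+2].reshape(-1,3),0), SLOT[k]+59*AW)
# points of tins by proximity to slot axis: steel grey
hsv=cv2.cvtColor(z['p'],cv2.COLOR_RGB2HSV)
for k in(0,1):
    X=P[(np.linalg.norm(P-SLOT[k],axis=-1)<75)&(hsv[...,1]<70)]
    q=X-SLOT[k]; print(k,len(X),'a',np.percentile(q@AW,[2,98]).round(1),'n',np.percentile(q@NW,[2,50,98]).round(1),'y',np.percentile(q@EY,[2,50,98]).round(1))
E
```

```text
[503.56333025 354.68002791 107.72968309] [501.90216488 354.75370737 111.01930009]
[507.39187614 290.89261497 108.56345251] [505.35633799 288.84415807 111.01930009]
0 438 a [-49.5  44.9] n [-14.9   8.8  14.6] y [-12.7  13.8  67.5]
1 664 a [-42.6  44.7] n [-14.8   5.1  14.6] y [-62.9  -6.8  15.2]
```

```bash
cat >> h.py <<'E'
def rgrasp(k,back=0,zs=-1):
    return SLOT[k]+(9+back)*AW, Rxz(-AW,zs*EY)
E
python3 - <<'E'
from h import *
T,R=rgrasp(0,110); print(T)
plan([(T+[-20,0,60],R)],vmax=50,wmax=8)
E
```

```text
[462.98807503 286.6237315  153.44570696]
turn [-0.0, -0.0, 7.9] dp [1.11, 0.17, -2.08]
turn [-0.0, -0.0, 7.9] dp [1.12, 0.02, -2.08]
turn [-0.0, -0.0, 7.9] dp [1.11, -0.13, -2.08]
turn [-0.0, -0.0, 7.9] dp [1.09, -0.28, -2.08]
turn [-0.0, -0.0, 7.9] dp [1.04, -0.43, -2.09]
turn [-0.0, -0.0, 7.9] dp [0.97, -0.56, -2.09]
turn [-0.0, -0.0, 7.9] dp [0.88, -0.69, -2.09]
--
```

Request:
jog_arm --turn '[[0,0,7.9],[0,0,7.9],[0,0,7.9],[0,0,7.9],[0,0,7.9],[0,0,7.9],[0,0,7.9],[0,0,0]]' --dp '[[1.1,0.2,-2.1],[1.1,0,-2.1],[1.1,-0.1,-2.1],[1.1,-0.3,-2.1],[1,-0.4,-2.1],[1,-0.6,-2.1],[0.9,-0.7,-2.1],[0,0,0]]' --gripper '[0.35,0.35,0.35,0.35,0.35,0.35,0.35,0.35]'

```text
clock: 31.08
eef_pos: [463.1, 269.2, 246.3]
eef_rot: [1.599, 0.798, 0.121]
wrist_force: [0.5, -0.2, 0.9]
finger_gap: 60.9
```

```bash
python3 - <<'E'
from h import *
st()
T,R=rgrasp(0,80); print(T)
plan([(T,R)],vmax=40,wmax=8)
p,d=snap('side','s22');snap('top','t22')
E
```

```text
t 31.07 p [463.1 269.2 246.3] x [ 0.693  0.084 -0.716] z [ 0.101 -0.995 -0.02 ] gap 60.9 F [ 0.5 -0.2  0.9] q [ 0.63  -0.077  2.028 -0.661  0.588  2.553]
[484.17220651 287.73394479 132.23250353]
turn [0.4, -0.9, 0.2] dp [3.26, -2.12, -0.47]
turn [0.4, -0.9, 0.2] dp [3.24, -2.13, -0.51]
turn [0.4, -0.9, 0.2] dp [3.23, -2.15, -0.54]
--
```

View pics/s22.png

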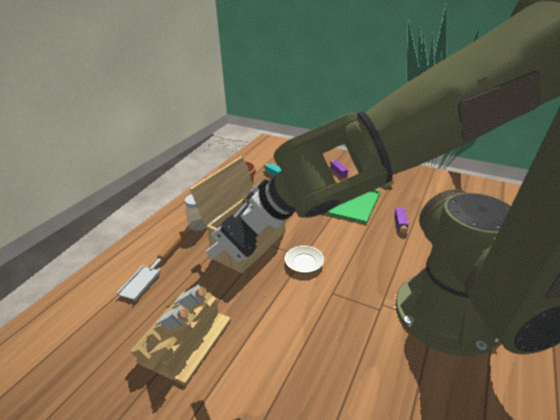

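```bash
cat >> h.py <<'E'
def rgrasp2(k,back=0,beta=25,s=30,zs=1):
    b=np.radians(beta);x=np.sin(b)*EX-np.cos(b)*Z
    return SLOT[k]+s*AW+(19-back)*x, Rxz(x,zs*EY)
E
python3 - <<'E'
from h import *
s,p,R=cur()
T,Rt=rgrasp2(0,100); print(T)
m=(R*Ro.from_rotvec([-90,0,0],degrees=True))
m=Slerp([0,1],Ro.concatenate([m,Rt]))(.25)
plan([(p+[-10,5,10],m),(T+[0,0,30],Rt)],vmax=50,wmax=9.5)
E
```

```text
[491.64916643 288.12579565 163.92413419]
turn [-9.3, 0.5, -0.1] dp [-0.11, 0.0, -0.05]
turn [-9.3, 0.5, -0.1] dp [-0.11, 0.01, -0.05]
turn [-9.3, 0.5, -0.1] dp [-0.11, 0.02, -0.05]
turn [-9.3, 0.5, -0.1] dp [-0.11, 0.03, -0.05]
turn [-9.3, 0.5, -0.1] dp [-0.11, 0.03, -0.04]
turn [-9.3, 0.5, -0.1] dp [-0.11, 0.04, -0.04]
turn [-9.3, 0.5, -0.1] dp [-0.11, 0.05, -0.03]
turn [-9.3, 0.5, -0.1] dp [-0.11, 0.05, -0.03]
turn [-9.3, 0.5, -0.1] dp [-0.11, 0.05, -0.02]
turn [-9.3, 0.5, -0.1] dp [-0.11, 0.06, -0.01]
turn [-9.3, 0.5, -0.1] dp [-0.11, 0.06, -0.0]
turn [-9.3, 0.5, -0.1] dp [-0.11, 0.06, 0.0]
--
turn [-8.2, 1.6, 1.2] dp [0.92, 0.11, -0.08]
turn [-8.2, 1.6, 1.2] dp [0.92, 0.1, -0.04]
turn [-8.2, 1.6, 1.2] dp [0.93, 0.08, 0.0]
turn [-8.2, 1.6, 1.2] dp [0.93, 0.06, 0.04]
turn [-8.2, 1.6, 1.2] dp [0.93, 0.03, 0.07]
turn [-8.2, 1.6, 1.2] dp [0.92, -0.0, 0.1]
turn [-8.2, 1.6, 1.2] dp [0.92, -0.04, 0.12]
turn [-8.2, 1.6, 1.2] dp [0.92, -0.08, 0.14]
--
```

Request:
jog_arm --turn '[[-9.3,0.5,0],[-9.3,0.5,0],[-9.3,0.5,0],[-9.3,0.5,0],[-9.3,0.5,0],[-9.3,0.5,0],[-9.3,0.5,0],[-9.3,0.5,0]]' --dp '[[-0.1,0,0],[-0.1,0,0],[-0.1,0,0],[-0.1,0,0],[-0.1,0,0],[-0.1,0,0],[-0.1,0,0],[-0.1,0,0]]' --gripper '[0.35,0.35,0.35,0.35,0.35,0.35,0.35,0.35]'

```text
clock: 32.17
eef_pos: [459.3, 268.0, 254.0]
eef_rot: [0.327, 0.849, 0.19]
wrist_force: [0.9, -0.8, -0.5]
finger_gap: 61.0
```

```bash
python3 - <<'E'
from h import *
st()
T,Rt=rgrasp2(0,100); print(T)
plan([(T+[0,0,30],Rt)],vmax=50,wmax=9)
E
```

```text
t 32.17 p [459.3 268.  254. ] x [ 0.649  0.125 -0.751] z [ 0.759 -0.181  0.626] gap 61.0 F [ 0.9 -0.8 -0.5] q [ 0.59  -0.102  2.008 -0.469  0.606  1.029]
[491.64916643 288.12579565 163.92413419]
turn [-8.4, 1.5, 0.6] dp [0.57, 0.07, -0.14]
turn [-8.4, 1.5, 0.6] dp [0.58, 0.09, -0.11]
turn [-8.4, 1.5, 0.6] dp [0.58, 0.09, -0.08]
turn [-8.4, 1.5, 0.6] dp [0.58, 0.1, -0.05]
turn [-8.4, 1.5, 0.6] dp [0.58, 0.1, -0.02]
turn [-8.4, 1.5, 0.6] dp [0.59, 0.09, 0.01]
turn [-8.4, 1.5, 0.6] dp [0.59, 0.09, 0.03]
turn [-8.4, 1.5, 0.6] dp [0.59, 0.07, 0.06]
turn [-8.4, 1.5, 0.6] dp [0.58, 0.06, 0.09]
turn [-8.4, 1.5, 0.6] dp [0.58, 0.04, 0.11]
turn [-8.4, 1.5, 0.6] dp [0.58, 0.01, 0.13]
turn [-8.4, 1.5, 0.6] dp [0.58, -0.01, 0.14]
--
```

Request:
jog_arm --turn '[[-10,1.8,0.8],[-10,1.8,0.8],[-10,1.8,0.8],[-10,1.8,0.8],[-10,1.8,0.8],[-10,1.8,0.8],[-10,1.8,0.8],[-10,1.8,0.8]]' --dp '[[0.6,0.1,-0.1],[0.6,0.1,-0.1],[0.6,0.1,-0.1],[0.6,0.1,0],[0.6,0.1,0],[0.6,0.1,0],[0.6,0.1,0],[0.6,0.1,0.1]]' --gripper '[0.35,0.35,0.35,0.35,0.35,0.35,0.35,0.35]'

```text
clock: 33.17
eef_pos: [481.9, 283.7, 213.6]
eef_rot: [-1.093, 1.121, 0.211]
wrist_force: [0.5, -1.0, 0.4]
finger_gap: 61.0
```

```bash
python3 - <<'E'
from h import *
st()
T,Rt=rgrasp2(0,100); print(T)
plan([(T+[0,0,10],Rt)],vmax=30,wmax=8)
E
```

```text
t 33.17 p [481.9 283.7 213.6] x [ 0.425  0.091 -0.901] z [0.219 0.955 0.2  ] gap 61.0 F [ 0.5 -1.   0.4] q [ 0.533  0.091  1.816 -0.19   0.815 -0.67 ]
[491.64916643 288.12579565 163.92413419]
turn [-6.4, 1.3, -0.1] dp [1.34, 0.27, -0.05]
turn [-6.4, 1.3, -0.1] dp [1.34, 0.27, 0.01]
turn [-6.4, 1.3, -0.1] dp [1.34, 0.27, 0.07]
--
```

Request:
jog_arm --turn '[[-6.4,1.3,0],[-6.4,1.3,0],[-4,1.3,0],[0,0,0]]' --dp '[[1.3,0.3,0],[1.3,0.3,0],[1.3,0.3,0],[0,0,0]]' --gripper '[0.35,0.35,0.35,0.35]'

```text
clock: 33.67
eef_pos: [491.1, 288.8, 173.7]
eef_rot: [-1.538, 1.145, 0.05]
wrist_force: [-0.4, -0.2, -0.5]
finger_gap: 61.5
```

```bash
python3 - <<'E'
from h import *
st()
T,Rt=rgrasp2(0,0); print(T)
plan([(T,Rt)],vmax=15,wmax=8)
p,d=snap('side','s23')
c=p[190:350,100:300,::-1]; cv2.imwrite('pics/s23c.png',cv2.resize(c,None,fx=3.7,fy=3.7,interpolation=cv2.INTER_CUBIC))
E
```

```text
t 33.67 p [491.1 288.8 173.7] x [ 0.413  0.021 -0.911] z [-0.02   1.     0.014] gap 61.5 F [-0.4 -0.2 -0.5] q [ 0.564  0.187  1.798 -0.287  0.8   -0.861]
[533.85307424 290.33760874  73.29335548]
turn [-0.2, -0.0, -0.1] dp [1.36, 0.03, -0.01]
turn [-0.2, -0.0, -0.1] dp [1.36, 0.03, -0.01]
turn [-0.2, -0.0, -0.1] dp [1.36, 0.04, -0.01]
turn [-0.2, -0.0, -0.1] dp [1.36, 0.04, -0.01]
turn [-0.2, -0.0, -0.1] dp [1.36, 0.04, -0.01]
turn [-0.2, -0.0, -0.1] dp [1.36, 0.04, -0.01]
turn [-0.2, -0.0, -0.1] dp [1.36, 0.04, -0.01]
turn [-0.2, -0.0, -0.1] dp [1.36, 0.04, -0.01]
--
```

View pics/s23c.png

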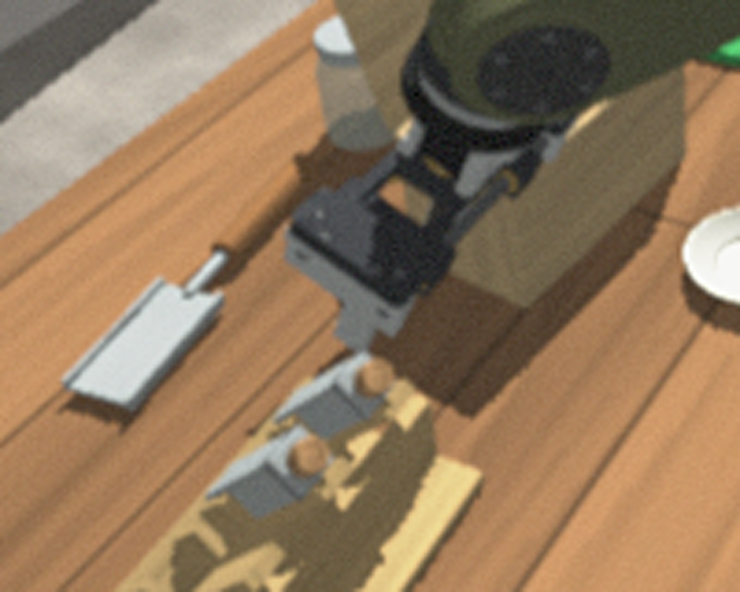

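Request:
jog_arm --turn '[[0,0,0],[0,0,0],[0,0,0],[0,0,0],[0,0,0]]' --dp '[[1.4,0,0],[1.4,0,0],[1.4,0,0],[1.4,0,0],[0,0,0]]' --gripper '[0.35,0.35,0.35,0.35,0.35]'

```text
clock: 34.35
eef_pos: [516.2, 289.8, 120.1]
eef_rot: [-1.53, 1.144, 0.053]
wrist_force: [-0.4, -1.0, -0.3]
finger_gap: 61.2
```

```bash
python3 - <<'E'
from h import *
st()
T,Rt=rgrasp2(0,0); print(T)
plan([(T,Rt)],vmax=15,wmax=8)
E
```

```text
t 34.35 p [516.2 289.8 120.1] x [ 0.413  0.022 -0.91 ] z [-0.016  1.     0.017] gap 61.2 F [-0.4 -1.  -0.3] q [ 0.538  0.302  1.794 -0.309  0.687 -0.841]
[533.85307424 290.33760874  73.29335548]
turn [-0.6, 0.0, -0.1] dp [1.25, 0.08, -0.01]
turn [-0.6, 0.0, -0.1] dp [1.25, 0.09, -0.01]
turn [-0.6, 0.0, -0.1] dp [1.25, 0.09, -0.01]
turn [-0.6, 0.0, -0.1] dp [1.25, 0.09, -0.01]
--
```

Request:
jog_arm --turn '[[-1.5,0,0],[-0.5,0,0],[0,0,0],[0,0,0],[0,0,0]]' --dp '[[1.2,0.1,0],[1.2,0.1,0],[1.2,0.1,0],[1,0.1,0],[0,0,0]]' --gripper '[0.35,0.35,0.35,0.35,0.35]'

```text
clock: 34.98
eef_pos: [532.7, 290.8, 73.6]
eef_rot: [-1.567, 1.144, 0.054]
wrist_force: [-0.1, 0.1, 1.1]
finger_gap: 61.2
```

```bash
python3 - <<'E'
from h import *
st()
T,Rt=rgrasp2(0,0); print(T)
plan([(T,Rt)],vmax=15,wmax=8)
p,d=snap('side','s24')
c=p[190:350,100:300,::-1]; cv2.imwrite('pics/s24c.png',cv2.resize(c,None,fx=3.7,fy=3.7,interpolation=cv2.INTER_CUBIC))
E
```

```text
t 34.98 p [532.7 290.8  73.6] x [ 0.413  0.022 -0.91 ] z [-0.05   0.999  0.002] gap 61.2 F [-0.1  0.1  1.1] q [ 0.523  0.4    1.787 -0.34   0.596 -0.85 ]
[533.85307424 290.33760874  73.29335548]
turn [-0.2, 0.0, -0.5] dp [0.08, -0.09, -0.05]
--
```

View pics/s24c.png

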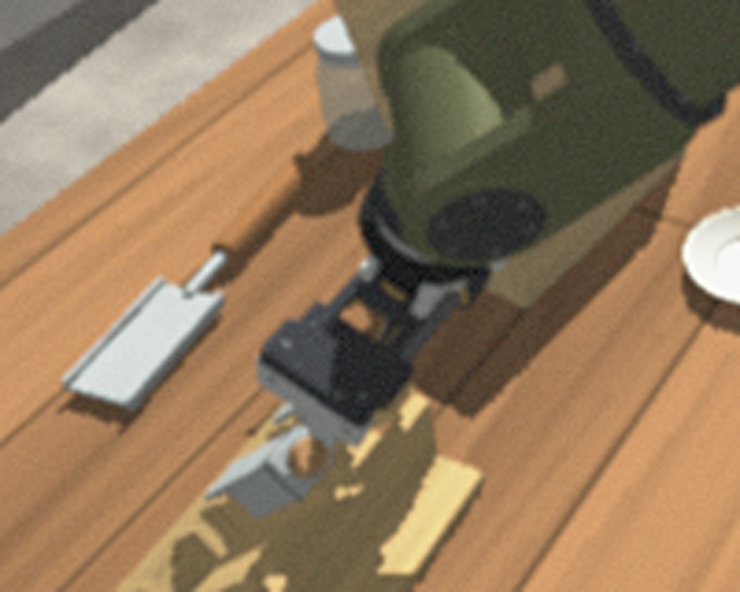

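Request:
jog_arm --turn '[[0,0,0],[0,0,0],[0,0,0],[0,0,0],[0,0,0]]' --dp '[[0,0,0],[0,0,0],[0,0,0],[0,0,0],[0,0,0]]' --gripper '[1,1,1,1,1]' --grip_force 25

```text
clock: 35.65
eef_pos: [533.0, 290.9, 75.3]
eef_rot: [-1.565, 1.142, 0.055]
wrist_force: [0.2, -0.4, -1.4]
finger_gap: 29.9
```

```bash
cat >> h.py <<'E'
yc=np.radians(-6);CX=np.array([np.cos(yc),np.sin(yc),0]);CY=np.array([-np.sin(yc),np.cos(yc),0])
CH=np.array([568.5,-5.7,0])
def chestpose(O,A,k,up=0,zs=-1):
    R=Ro.align_vectors([Z,zs*CY],[A,[0,0,1.]])[0]
    return CH+(k-1)*62*CY+(51+2+up)*Z-R.apply(O),R
E
python3 - <<'E'
from h import *
st()
s,p,R=cur()
tin=SLOT[0]-2*AW
O=R.inv().apply(tin-p);A=R.inv().apply(AW);print(O,A)
O[2]=0;A[2]=0;A/=np.linalg.norm(A)
T,Rt=chestpose(O,A,0,up=120);print(T,Rt.as_matrix()[:,0])
h=np.radians(0)
m=Rxz([0.1,0,-1],[1,0,0])
plan([(p+[-60,-10,190],R),((470,100,300),m),(T+[0,0,70],Rt)],vmax=45,wmax=9)
E
```

```text
t 35.65 p [533.  290.9  75.3] x [ 0.415  0.023 -0.909] z [-0.05   0.999  0.002] gap 29.9 F [ 0.2 -0.4 -1.4] q [ 0.523  0.397  1.787 -0.34   0.598 -0.85 ]
[ 13.17992082 -10.94582009  -0.61985639] [-9.37108635e-01  3.49037806e-01 -1.29620132e-04]
[567.64537684 -67.95168882 189.17152277] [ 0.34712574 -0.03648439 -0.93710864]
turn [0.0, 0.0, 0.0] dp [-3.96, -0.48, -0.13]
turn [0.0, 0.0, 0.0] dp [-3.96, -0.48, -0.13]
turn [0.0, 0.0, 0.0] dp [-3.96, -0.48, -0.13]
turn [0.0, 0.0, 0.0] dp [-3.96, -0.48, -0.13]
turn [0.0, 0.0, 0.0] dp [-3.96, -0.48, -0.13]
--
turn [8.3, 1.4, 1.3] dp [-0.34, -0.03, -1.64]
turn [8.3, 1.4, 1.3] dp [-0.3, -0.26, -1.63]
turn [8.3, 1.4, 1.3] dp [-0.27, -0.49, -1.58]
turn [8.3, 1.4, 1.3] dp [-0.24, -0.71, -1.5]
turn [8.3, 1.4, 1.3] dp [-0.23, -0.92, -1.38]
turn [8.3, 1.4, 1.3] dp [-0.22, -1.1, -1.24]
turn [8.3, 1.4, 1.3] dp [-0.21, -1.27, -1.07]
turn [8.3, 1.4, 1.3] dp [-0.22, -1.41, -0.88]
turn [8.3, 1.4, 1.3] dp [-0.23, -1.51, -0.68]
turn [8.3, 1.4, 1.3] dp [-0.25, -1.59, -0.46]
turn [8.3, 1.4, 1.3] dp [-0.28, -1.64, -0.23]
--
turn [8.7, -1.2, 1.0] dp [0.46, -1.53, 0.85]
turn [8.7, -1.2, 1.0] dp [0.45, -1.39, 1.06]
turn [8.7, -1.2, 1.0] dp [0.45, -1.22, 1.25]
turn [8.7, -1.2, 1.0] dp [0.46, -1.03, 1.41]
turn [8.7, -1.2, 1.0] dp [0.48, -0.81, 1.54]
turn [8.7, -1.2, 1.0] dp [0.5, -0.58, 1.63]
turn [8.7, -1.2, 1.0] dp [0.52, -0.34, 1.69]
turn [8.7, -1.2, 1.0] dp [0.55, -0.09, 1.72]
turn [8.7, -1.2, 1.0] dp [0.59, 0.16, 1.7]
turn [8.7, -1.2, 1.0] dp [0.63, 0.4, 1.64]
turn [8.7, -1.2, 1.0] dp [0.67, 0.63, 1.55]
--
```

Request:
jog_arm --turn '[[0,0,0],[0,0,0],[0,0,0],[0,0,0],[0,0,0],[0,0,0]]' --dp '[[-2,0,0],[-4,-0.5,0],[-4,-0.5,0],[-4,-0.5,0],[-4,-0.5,0],[-2,0,0]]' --gripper '[1,1,1,1,1,1]'

```text
clock: 36.4
eef_pos: [465.4, 287.1, 269.5]
eef_rot: [-1.566, 1.146, 0.055]
wrist_force: [-1.0, 0.4, -1.4]
finger_gap: 30.0
```

```bash
python3 - <<'E'
from h import *
st()
p,d=snap('side','s25')
c=p[190:350,100:300,::-1]; cv2.imwrite('pics/s25c.png',cv2.resize(c,None,fx=3.7,fy=3.7,interpolation=cv2.INTER_CUBIC))
m=Rxz([0.1,0,-1],[1,0,0])
plan([((470,100,310),m)],vmax=45,wmax=10)
E
```

```text
t 36.4 p [465.4 287.1 269.5] x [ 0.412  0.023 -0.911] z [-0.05   0.999  0.002] gap 30.0 F [-1.   0.4 -1.4] q [ 0.59   0.047  1.723 -0.25   1.014 -0.936]
turn [9.2, 1.6, 1.4] dp [-0.38, -0.12, -1.87]
turn [9.2, 1.6, 1.4] dp [-0.33, -0.41, -1.84]
turn [9.2, 1.6, 1.4] dp [-0.3, -0.69, -1.76]
turn [9.2, 1.6, 1.4] dp [-0.27, -0.96, -1.63]
turn [9.2, 1.6, 1.4] dp [-0.26, -1.2, -1.47]
turn [9.2, 1.6, 1.4] dp [-0.25, -1.41, -1.27]
turn [9.2, 1.6, 1.4] dp [-0.26, -1.59, -1.03]
turn [9.2, 1.6, 1.4] dp [-0.27, -1.73, -0.77]
turn [9.2, 1.6, 1.4] dp [-0.3, -1.82, -0.49]
turn [9.2, 1.6, 1.4] dp [-0.33, -1.87, -0.21]
--
```

View pics/s25c.png

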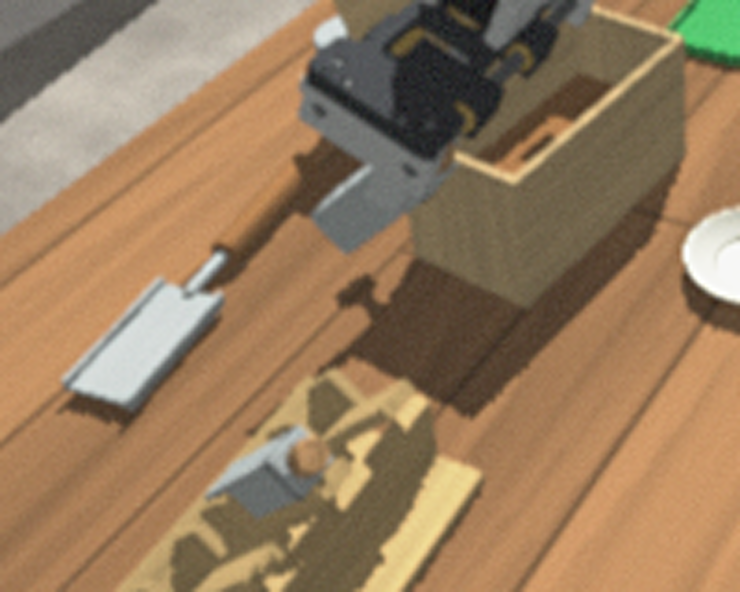

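Request:
jog_arm --turn '[[9.2,1.6,1.4],[9.2,1.6,1.4],[9.2,1.6,1.4],[9.2,1.6,1.4],[9.2,1.6,1.4],[9.2,1.6,1.4],[9.2,1.6,1.4],[9.2,1.6,1.4]]' --dp '[[-0.8,-0.1,-1.9],[-0.7,-0.4,-1.8],[-0.7,-0.7,-1.8],[-0.7,-1,-1.6],[-0.6,-1.2,-1.5],[-0.6,-1.4,-1.3],[-0.6,-1.6,-1],[-0.5,-1.7,-0.8]]' --gripper '[1,1,1,1,1,1,1,1]'

```text
clock: 37.45
eef_pos: [456.5, 134.9, 325.6]
eef_rot: [-0.56, 1.42, -0.282]
wrist_force: [-0.7, 0.2, -1.4]
finger_gap: 29.9
```

```bash
cat >> h.py <<'E'
O2=np.array([13.2,-10.9,0]);A2=np.array([-.937,.349,0])
E
python3 - <<'E'
from h import *
st()
T,Rt=chestpose(O2,A2,0,up=160)
s,p,R=cur()
m=Rxz([0.25,0,-1],[.6,-.8,0])
plan([((530,0,330),m),(T,Rt)],vmax=45,wmax=10)
E
```

```text
t 37.45 p [456.5 134.9 325.6] x [ 0.145 -0.042 -0.989] z [0.952 0.277 0.127] gap 29.9 F [-0.7  0.2 -1.4] q [ 0.254 -0.013  1.609 -0.078  1.416 -0.017]
turn [8.8, -0.6, 0.5] dp [0.15, -1.87, 0.41]
turn [8.8, -0.6, 0.5] dp [0.14, -1.79, 0.69]
turn [8.8, -0.6, 0.5] dp [0.13, -1.66, 0.96]
turn [8.8, -0.6, 0.5] dp [0.13, -1.5, 1.2]
turn [8.8, -0.6, 0.5] dp [0.13, -1.3, 1.41]
turn [8.8, -0.6, 0.5] dp [0.13, -1.07, 1.59]
turn [8.8, -0.6, 0.5] dp [0.14, -0.82, 1.73]
turn [8.8, -0.6, 0.5] dp [0.15, -0.55, 1.84]
--
turn [8.3, -0.7, 1.1] dp [2.14, -0.61, 1.24]
turn [8.3, -0.7, 1.1] dp [2.14, -0.46, 1.29]
turn [8.3, -0.7, 1.1] dp [2.15, -0.31, 1.32]
turn [8.3, -0.7, 1.1] dp [2.17, -0.16, 1.33]
turn [8.3, -0.7, 1.1] dp [2.18, -0.02, 1.31]
--
```

Request:
jog_arm --turn '[[8.8,-0.6,0.5],[8.8,-0.6,0.5],[8.8,-0.6,0.5],[8.8,-0.6,0.5],[8.8,-0.6,0.5],[8.8,-0.6,0.5],[8.8,-0.6,0.5],[8.8,-0.6,0.5]]' --dp '[[0.1,-1.9,0.4],[0.1,-1.8,0.7],[0.1,-1.7,1],[0.1,-1.5,1.2],[0.1,-1.3,1.4],[0.1,-1.1,1.6],[0.1,-0.8,1.7],[0.1,-0.5,1.8]]' --gripper '[1,1,1,1,1,1,1,1]'

```text
clock: 38.45
eef_pos: [530.0, -7.2, 326.9]
eef_rot: [0.963, 1.332, -0.028]
wrist_force: [0.2, -0.1, -0.0]
finger_gap: 30.0
```

```bash
python3 - <<'E'
from h import *
st()
T,Rt=chestpose(O2,A2,0,up=140)
plan([(T,Rt)],vmax=30,wmax=9)
E
```

```text
t 38.45 p [530.   -7.2 326.9] x [ 0.237 -0.007 -0.972] z [ 0.532 -0.836  0.135] gap 30.0 F [ 0.2 -0.1 -0. ] q [-0.09   0.044  1.559  0.015  1.3    0.898]
turn [7.8, -0.7, 1.2] dp [2.47, -0.51, 1.1]
turn [7.8, -0.7, 1.2] dp [2.48, -0.41, 1.13]
turn [7.8, -0.7, 1.2] dp [2.48, -0.31, 1.15]
turn [7.8, -0.7, 1.2] dp [2.49, -0.21, 1.16]
turn [7.8, -0.7, 1.2] dp [2.5, -0.1, 1.15]
--
```

Request:
jog_arm --turn '[[7.8,-0.7,1.2],[7.8,-0.7,1.2],[7.8,-0.7,1.2],[7.8,-0.7,1.2],[7.8,-0.7,1.2],[0,0,0]]' --dp '[[2,-0.5,1.1],[2.4,-0.4,1.1],[2.5,-0.3,1.1],[2.5,-0.2,1.1],[2.5,-0.1,1.1],[0,0,0]]' --gripper '[1,1,1,1,1,1]'

```text
clock: 39.2
eef_pos: [566.9, -69.6, 206.2]
eef_rot: [1.579, 1.216, -0.123]
wrist_force: [0.5, -0.4, -1.0]
finger_gap: 30.1
```

```bash
python3 - <<'E'
from h import *
st()
T,Rt=chestpose(O2,A2,0,up=90)
plan([(T,Rt)],vmax=30,wmax=9)
p,d=snap('side','s26');c=p[60:280,170:390,::-1]; cv2.imwrite('pics/s26c.png',cv2.resize(c,None,fx=2.7,fy=2.7,interpolation=cv2.INTER_CUBIC))
p,d=snap('top','t26');c=p[100:260,200:340,::-1]; cv2.imwrite('pics/t26c.png',cv2.resize(c,None,fx=3.7,fy=3.7,interpolation=cv2.INTER_CUBIC))
E
```

```text
t 39.2 p [566.9 -69.6 206.2] x [ 0.344 -0.043 -0.938] z [-0.131 -0.991 -0.003] gap 30.1 F [ 0.5 -0.4 -1. ] q [-0.199  0.152  1.741  0.034  0.895  1.487]
turn [-0.7, 0.2, 0.1] dp [2.21, -0.79, -0.08]
turn [-0.7, 0.2, 0.1] dp [2.21, -0.79, -0.08]
--
```

View pics/s26c.png

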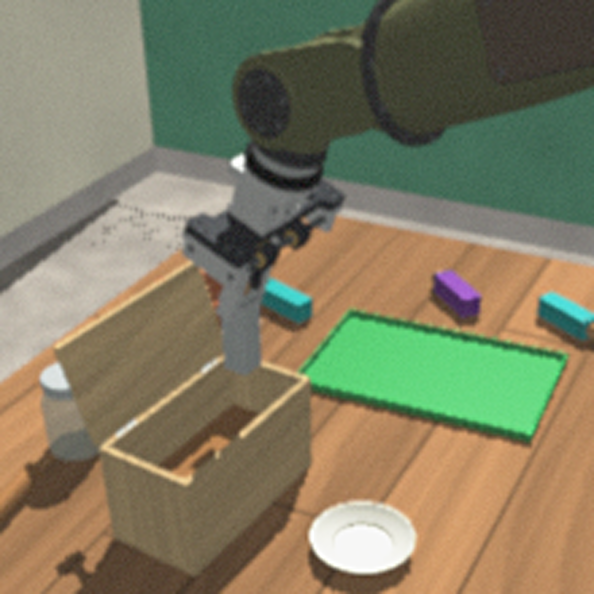

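View pics/t26c.png

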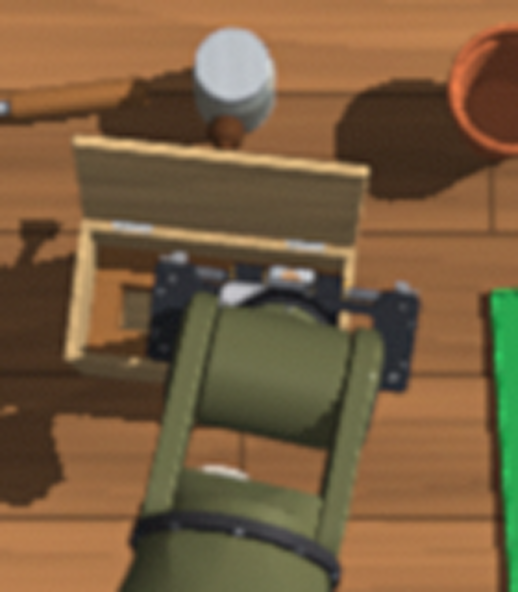

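```bash
python3 - <<'E'
from h import *
s,p,R=cur()
tin=p+R.apply(O2);print('model tin',tin,'axis',R.apply(A2),'cork',tin+59*R.apply(A2))
print(ray('top',[(278.4-.4,173.8-.4)],tin[2]+59))
z=np.load('/tmp/t26.npz');P=cloud('top',z['d']);print(P[174,278],P[174,275:282,2])
c=z['p'][160:190,262:296,::-1];cv2.imwrite('pics/t26d.png',cv2.resize(c,None,fx=16,fy=16,interpolation=cv2.INTER_CUBIC))
E
```

```text
model tin [562.13978622 -68.39271047 192.58201437] axis [-0.00153875 -0.00196315  0.99988188] cork [562.04900013 -68.50853617 251.57504542]
[[571.55611989 -68.11160842 251.58201437]]
[570.1534589  -68.12411959 250.33672862] [249.14544081 252.08167775 247.88152534 250.33672862 245.80514541
 252.01608813 234.87548953]
```

View pics/t26d.png

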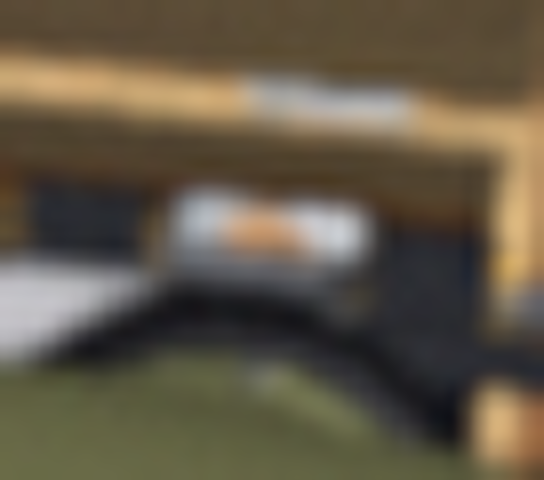

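```bash
python3 - <<'E'
from h import *
T,Rt=chestpose(O2,A2,0,up=50)
plan([(T,Rt)],vmax=20,wmax=9)
E
```

```text
turn [-0.3, 0.1, -0.0] dp [1.68, -0.63, -0.02]
turn [-0.3, 0.1, -0.0] dp [1.68, -0.63, -0.02]
turn [-0.3, 0.1, -0.0] dp [1.68, -0.63, -0.02]
turn [-0.3, 0.1, -0.0] dp [1.68, -0.63, -0.02]
turn [-0.3, 0.1, -0.0] dp [1.68, -0.63, -0.02]
--
```

Request:
jog_arm --turn '[[-1.2,0.2,0],[0,0,0],[0,0,0],[0,0,0],[0,0,0]]' --dp '[[1.6,-0.6,0],[1.6,-0.6,0],[1.6,-0.6,0],[1.6,-0.6,0],[0,0,0]]' --gripper '[1,1,1,1,1]'

```text
clock: 39.92
eef_pos: [568.0, -67.7, 138.8]
eef_rot: [1.555, 1.21, -0.108]
wrist_force: [-0.5, -0.4, -0.4]
finger_gap: 29.7
```

```bash
python3 - <<'E'
from h import *
st()
s,p,R=cur();print(p+R.apply(O2),R.apply(A2))
T,Rt=chestpose(O2,A2,0,up=10)
plan([(T,Rt)],vmax=12,wmax=9)
p,d=snap('side','s27');c=p[60:280,170:390,::-1]; cv2.imwrite('pics/s27c.png',cv2.resize(c,None,fx=2.7,fy=2.7,interpolation=cv2.INTER_CUBIC))
E
```

```text
t 39.92 p [568.  -67.7 138.8] x [ 0.351 -0.038 -0.936] z [-0.092 -0.996  0.006] gap 29.7 F [-0.5 -0.4 -0.4] q [-0.198  0.23   1.819  0.048  0.734  1.435]
[562.47055168 -67.3144037  122.5977818 ] [-0.00359619  0.00601787  0.99986042]
turn [0.2, 0.0, -0.0] dp [1.11, -0.43, -0.0]
turn [0.2, 0.0, -0.0] dp [1.11, -0.43, -0.0]
turn [0.2, 0.0, -0.0] dp [1.11, -0.43, 0.0]
turn [0.2, 0.0, -0.0] dp [1.11, -0.43, 0.0]
turn [0.2, 0.0, -0.0] dp [1.11, -0.42, 0.0]
--
```

View pics/s27c.png

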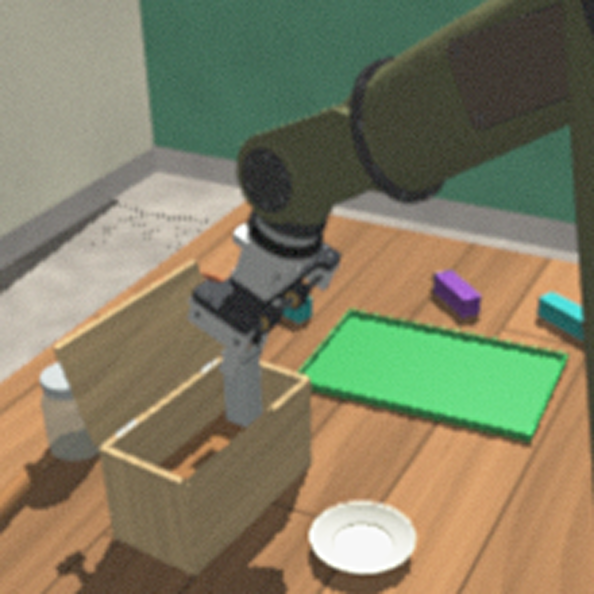

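Request:
jog_arm --turn '[[0.5,0,0],[0,0,0],[0,0,0],[0,0,0]]' --dp '[[1.1,-0.4,0],[1.1,-0.4,0],[1.1,-0.4,0],[0,0,0]]' --gripper '[1,1,1,1]'

```text
clock: 40.48
eef_pos: [569.4, -67.9, 103.3]
eef_rot: [1.562, 1.207, -0.108]
wrist_force: [-0.1, 0.4, -0.6]
finger_gap: 29.8
```

```bash
python3 - <<'E'
from h import *
st()
s,p,R=cur();print(p+R.apply(O2),R.apply(A2))
T,Rt=chestpose(O2,A2,0,up=0)
plan([(T,Rt)],vmax=9,wmax=9)
E
```

```text
t 40.48 p [569.4 -67.9 103.3] x [ 0.354 -0.038 -0.935] z [-0.1   -0.995  0.003] gap 29.8 F [-0.1  0.4 -0.6] q [-0.198  0.283  1.848  0.053  0.649  1.436]
[563.89382695 -67.42548223  87.09805111] [-0.00690846  0.00367044  0.99985439]
turn [0.1, 0.0, -0.1] dp [0.78, -0.34, 0.0]
turn [0.1, 0.0, -0.1] dp [0.78, -0.34, 0.0]
turn [0.1, 0.0, -0.1] dp [0.78, -0.34, 0.0]
turn [0.1, 0.0, -0.1] dp [0.78, -0.34, 0.0]
--
```

Request:
jog_arm --turn '[[0,0,-0.4],[0,0,0],[0,0,0],[0,0,0],[0,0,0]]' --dp '[[0.8,-0.4,0],[0.8,-0.4,0],[0.8,-0.3,0],[0.6,-0.2,0],[0,0,0]]' --gripper '[1,1,1,1,1]'

```text
clock: 41.1
eef_pos: [567.9, -67.9, 68.7]
eef_rot: [1.562, 1.214, -0.108]
wrist_force: [0.1, -0.4, -0.9]
finger_gap: 30.1
```

```bash
python3 - <<'E'
from h import *
st()
s,p,R=cur();print(p+R.apply(O2),R.apply(A2))
E
```

```text
t 41.1 p [567.9 -67.9  68.7] x [ 0.347 -0.038 -0.937] z [-0.1   -0.995  0.003] gap 30.1 F [ 0.1 -0.4 -0.9] q [-0.198  0.338  1.87   0.057  0.579  1.43 ]
[562.34989915 -67.41978137  52.56344053] [-2.09267338e-04  3.12776826e-03  9.99880079e-01]
```

Request:
jog_arm --turn '[[0,0,0],[0,0,0],[0,0,0],[0,0,0]]' --dp '[[0.1,0,0],[0,0,0],[0,0,0],[0,0,0]]' --gripper '[1,0.54,0.54,0.54]'

```text
clock: 41.6
eef_pos: [569.0, -68.0, 69.1]
eef_rot: [1.562, 1.212, -0.108]
wrist_force: [-0.8, 0.4, 0.0]
finger_gap: 43.1
```

Request:
jog_arm --turn '[[0,0,0],[0,0,0],[0,0,0],[0,0,0],[0,0,0],[0,0,0]]' --dp '[[-1.5,0.5,0],[-2.5,0.8,0],[-3,0.8,0],[-4,0.5,0],[-4,0,0],[-4,0,0]]' --gripper '[0.54,0.54,0.54,0.54,0.54,0.54]'

```text
clock: 42.35
eef_pos: [524.6, -63.0, 264.9]
eef_rot: [1.561, 1.213, -0.109]
wrist_force: [0.0, 1.0, -0.0]
finger_gap: 43.6
```

```bash
python3 - <<'E'
from h import *
st()
p,d=snap('side','s28');c=p[140:300,180:320,::-1]; cv2.imwrite('pics/s28c.png',cv2.resize(c,None,fx=3.7,fy=3.7,interpolation=cv2.INTER_CUBIC))
E
```

```text
t 42.35 p [524.6 -63.  264.9] x [ 0.348 -0.038 -0.937] z [-0.1   -0.995  0.003] gap 43.6 F [ 0.  1. -0.] q [-0.206  0.002  1.764  0.04   1.02   1.449]
```

View pics/s28c.png

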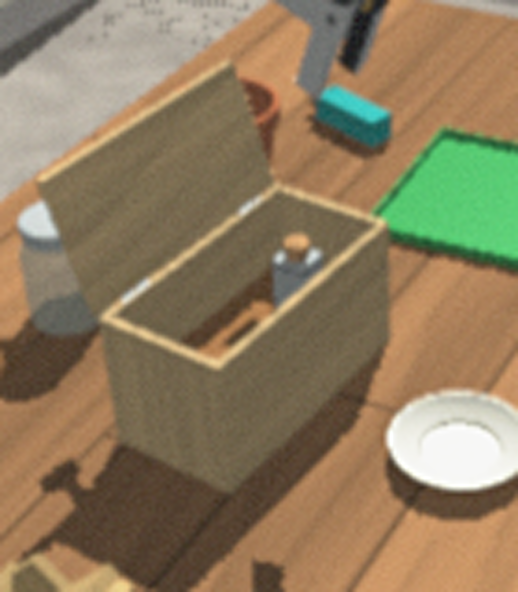

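```bash
python3 - <<'E'
from h import *
s,p,R=cur()
z=np.load('/tmp/s28.npz');P=cloud('side',z['d']);hsv=cv2.cvtColor(z['p'],cv2.COLOR_RGB2HSV)
k=1;X=P[(np.linalg.norm(P-SLOT[k],axis=-1)<75)&(hsv[...,1]<70)]
q=X-SLOT[k]; print(k,len(X),'a',np.percentile(q@AW,[2,98]).round(1),'n',np.percentile(q@NW,[2,50,98]).round(1),'y',np.percentile(q@EY,[2,50,98]).round(1))
T,Rt=rgrasp2(1,100);print(T)
m=Rxz([0.2,0,-1],[1,0,0])
plan([((440,100,320),m),(T+[-10,0,60],Rt)],vmax=50,wmax=10)
E
```

```text
1 387 a [-46.8  46.3] n [-14.8   6.6  14.7] y [-43.8  12.6  15.3]
[488.19499331 354.03534494 163.92413419]
turn [-9.5, 0.9, -0.6] dp [-0.83, -0.76, -1.54]
turn [-9.5, 0.9, -0.6] dp [-0.79, -0.51, -1.65]
turn [-9.5, 0.9, -0.6] dp [-0.76, -0.23, -1.73]
turn [-9.5, 0.9, -0.6] dp [-0.74, 0.05, -1.76]
turn [-9.5, 0.9, -0.6] dp [-0.71, 0.33, -1.74]
turn [-9.5, 0.9, -0.6] dp [-0.69, 0.61, -1.67]
turn [-9.5, 0.9, -0.6] dp [-0.67, 0.87, -1.56]
turn [-9.5, 0.9, -0.6] dp [-0.66, 1.11, -1.4]
turn [-9.5, 0.9, -0.6] dp [-0.65, 1.32, -1.21]
turn [-9.5, 0.9, -0.6] dp [-0.65, 1.49, -0.99]
--
turn [-9.2, -1.2, -1.0] dp [1.02, 2.54, 0.19]
turn [-9.2, -1.2, -1.0] dp [0.98, 2.5, 0.57]
turn [-9.2, -1.2, -1.0] dp [0.95, 2.39, 0.95]
turn [-9.2, -1.2, -1.0] dp [0.93, 2.23, 1.3]
turn [-9.2, -1.2, -1.0] dp [0.93, 2.01, 1.63]
turn [-9.2, -1.2, -1.0] dp [0.93, 1.74, 1.91]
turn [-9.2, -1.2, -1.0] dp [0.94, 1.43, 2.15]
turn [-9.2, -1.2, -1.0] dp [0.97, 1.08, 2.33]
turn [-9.2, -1.2, -1.0] dp [1.0, 0.71, 2.45]
turn [-9.2, -1.2, -1.0] dp [1.04, 0.33, 2.52]
--
```

Request:
jog_arm --turn '[[-9.5,0.9,-0.6],[-9.5,0.9,-0.6],[-9.5,0.9,-0.6],[-9.5,0.9,-0.6],[-9.5,0.9,-0.6],[-9.5,0.9,-0.6],[-9.5,0.9,-0.6],[-9.5,0.9,-0.6]]' --dp '[[-1,-0.8,-1.5],[-1,-0.5,-1.7],[-1,-0.2,-1.7],[-0.8,0,-1.8],[-0.7,0.3,-1.7],[-0.7,0.6,-1.7],[-0.7,0.9,-1.6],[-0.7,1.1,-1.4]]' --gripper '[0.35,0.35,0.35,0.35,0.35,0.35,0.35,0.35]'

```text
clock: 43.4
eef_pos: [447.1, 69.8, 326.6]
eef_rot: [0.35, 1.329, 0.056]
wrist_force: [0.2, -0.0, -0.1]
finger_gap: 61.0
```

```bash
python3 - <<'E'
from h import *
st()
T,Rt=rgrasp2(1,100)
plan([(T+[-10,0,60],Rt)],vmax=50,wmax=9.5)
E
```

```text
t 43.4 p [447.1  69.8 326.6] x [ 0.239  0.013 -0.971] z [ 0.93  -0.291  0.225] gap 61.0 F [ 0.2 -0.  -0.1] q [ 0.077 -0.142  1.737 -0.005  1.305  0.372]
turn [-9.1, -0.9, -0.6] dp [0.92, 2.27, -0.64]
turn [-9.1, -0.9, -0.6] dp [0.89, 2.35, -0.29]
turn [-9.1, -0.9, -0.6] dp [0.86, 2.38, 0.08]
turn [-9.1, -0.9, -0.6] dp [0.84, 2.35, 0.44]
turn [-9.1, -0.9, -0.6] dp [0.83, 2.26, 0.79]
turn [-9.1, -0.9, -0.6] dp [0.82, 2.11, 1.13]
turn [-9.1, -0.9, -0.6] dp [0.82, 1.92, 1.44]
turn [-9.1, -0.9, -0.6] dp [0.82, 1.67, 1.71]
turn [-9.1, -0.9, -0.6] dp [0.83, 1.39, 1.94]
turn [-9.1, -0.9, -0.6] dp [0.85, 1.08, 2.13]
turn [-9.1, -0.9, -0.6] dp [0.87, 0.74, 2.26]
turn [-9.1, -0.9, -0.6] dp [0.9, 0.38, 2.33]
--
```

Request:
jog_arm --turn '[[-9.1,-0.9,-0.6],[-9.1,-0.9,-0.6],[-9.1,-0.9,-0.6],[-9.1,-0.9,-0.6],[-9.1,-0.9,-0.6],[-9.1,-0.9,-0.6],[-9.1,-0.9,-0.6],[-9.1,-0.9,-0.6]]' --dp '[[0.7,2.3,-0.6],[0.7,2.4,-0.3],[0.7,2.4,0.1],[0.7,2.4,0.4],[0.8,2.3,0.8],[0.8,2.1,1.1],[0.8,1.9,1.4],[0.8,1.7,1.7]]' --gripper '[0.35,0.35,0.35,0.35,0.35,0.35,0.35,0.35]'

```text
clock: 44.4
eef_pos: [461.3, 266.1, 272.6]
eef_rot: [-1.059, 1.177, -0.045]
wrist_force: [0.2, 0.1, 0.2]
finger_gap: 60.8
```

```bash
python3 - <<'E'
from h import *
st()
T,Rt=rgrasp2(1,100)
plan([(T+[-5,0,30],Rt)],vmax=50,wmax=9.5)
E
```

```text
t 44.4 p [461.3 266.1 272.6] x [ 0.383 -0.017 -0.923] z [0.491 0.851 0.188] gap 60.8 F [0.2 0.1 0.2] q [ 0.566  0.035  1.721 -0.254  1.071 -0.361]
turn [-8.6, -0.7, -0.5] dp [1.99, 1.38, 1.77]
turn [-8.6, -0.7, -0.5] dp [2.0, 1.12, 1.93]
turn [-8.6, -0.7, -0.5] dp [2.02, 0.84, 2.06]
turn [-8.6, -0.7, -0.5] dp [2.04, 0.54, 2.13]
--
```

Request:
jog_arm --turn '[[-8.6,-0.7,-0.5],[-8.6,-0.7,-0.5],[-8.6,-0.7,-0.5],[-7,-0.7,-0.5],[0,0,0]]' --dp '[[2,1.4,1.8],[2,1.1,1.9],[2,0.8,2],[2,0.5,2.1],[0,0,0]]' --gripper '[0.35,0.35,0.35,0.35,0.35]'

```text
clock: 45.02
eef_pos: [483.2, 356.6, 196.5]
eef_rot: [-1.559, 1.126, 0.056]
wrist_force: [0.7, -0.8, 0.7]
finger_gap: 61.1
```

```bash
python3 - <<'E'
from h import *
st()
T,Rt=rgrasp2(1,50)
plan([(T,Rt)],vmax=20,wmax=9.5)
snap('side','s29')
E
```

```text
t 45.02 p [483.2 356.6 196.5] x [ 0.43   0.024 -0.903] z [-0.045  0.999  0.005] gap 61.1 F [ 0.7 -0.8  0.7] q [ 0.689  0.238  1.685 -0.336  0.88  -0.754]
turn [-0.1, 0.0, 0.1] dp [1.63, 0.2, -0.06]
turn [-0.1, 0.0, 0.1] dp [1.63, 0.2, -0.06]
turn [-0.1, 0.0, 0.1] dp [1.63, 0.2, -0.06]
turn [-0.1, 0.0, 0.1] dp [1.63, 0.19, -0.06]
turn [-0.1, 0.0, 0.1] dp [1.63, 0.19, -0.06]
--
```

View pics/s29.png

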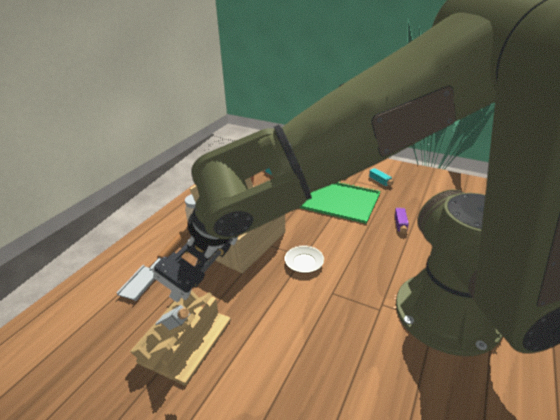

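Request:
jog_arm --turn '[[0,0,0],[0,0,0],[0,0,0],[0,0,0],[0,0,0],[0,0,0]]' --dp '[[1.6,0.2,-0.1],[1.6,0.2,-0.1],[1.6,0.2,0],[1.6,0.2,0],[1.6,0.2,0],[0,0,0]]' --gripper '[0.35,0.35,0.35,0.35,0.35,0.35]'

```text
clock: 45.82
eef_pos: [511.4, 354.0, 117.5]
eef_rot: [-1.549, 1.124, 0.056]
wrist_force: [0.3, -0.5, -0.2]
finger_gap: 61.1
```

```bash
python3 - <<'E'
from h import *
st()
T,Rt=rgrasp2(1,0)
plan([(T,Rt)],vmax=13,wmax=9.5)
p,d=snap('side','s30')
c=p[190:350,100:300,::-1]; cv2.imwrite('pics/s30c.png',cv2.resize(c,None,fx=3.7,fy=3.7,interpolation=cv2.INTER_CUBIC))
E
```

```text
t 45.83 p [511.4 354.  117.5] x [ 0.431  0.024 -0.902] z [-0.037  0.999  0.009] gap 61.1 F [ 0.3 -0.5 -0.2] q [ 0.652  0.372  1.71  -0.378  0.718 -0.71 ]
turn [-0.3, 0.0, 0.2] dp [1.2, 0.05, 0.03]
turn [-0.3, 0.0, 0.2] dp [1.2, 0.04, 0.03]
turn [-0.3, 0.0, 0.2] dp [1.2, 0.04, 0.03]
turn [-0.3, 0.0, 0.2] dp [1.2, 0.04, 0.03]
--
```

View pics/s30c.png

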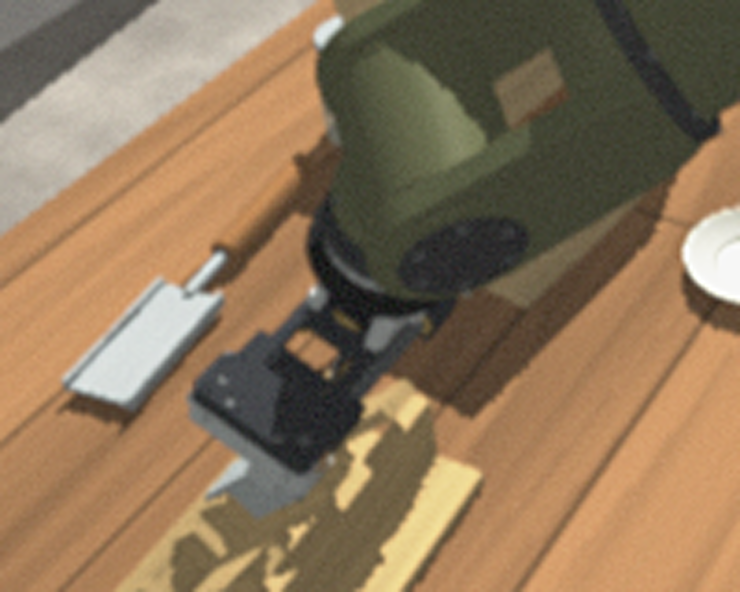

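Request:
jog_arm --turn '[[-1,0,0.5],[0,0,0],[0,0,0],[0,0,0],[0,0,0]]' --dp '[[1.2,0,0.1],[1.2,0,0.1],[1.2,0,0],[1,0,0],[0,0,0]]' --gripper '[0.35,0.35,0.35,0.35,0.35]'

```text
clock: 46.5
eef_pos: [532.7, 358.0, 74.6]
eef_rot: [-1.565, 1.131, 0.06]
wrist_force: [0.4, -0.8, 0.6]
finger_gap: 61.0
```

```bash
python3 - <<'E'
from h import *
st()
T,Rt=rgrasp2(1,0)
plan([(T,Rt)],vmax=13,wmax=9.5)
E
```

```text
t 46.5 p [532.7 358.   74.6] x [ 0.425  0.025 -0.905] z [-0.054  0.999  0.003] gap 61.0 F [ 0.4 -0.8  0.6] q [ 0.632  0.472  1.68  -0.39   0.651 -0.721]
turn [0.0, 0.2, 0.2] dp [0.02, 0.27, -0.17]
--
```

Request:
jog_arm --turn '[[0,0,0],[0,0,0],[0,0,0],[0,0,0],[0,0,0],[0,0,0],[0,0,0]]' --dp '[[0,0.2,-0.1],[0,0,0],[0,0,0],[0,0,0],[0,0,0],[0,0,0],[0,0,0]]' --gripper '[0.35,0.35,1,1,1,1,1]' --grip_force 25

```text
clock: 47.38
eef_pos: [531.0, 356.8, 74.9]
eef_rot: [-1.564, 1.13, 0.06]
wrist_force: [-0.4, -1.5, -0.2]
finger_gap: 30.1
```

```bash
python3 - <<'E'
from h import *
st()
s,p,R=cur()
tin=SLOT[1]-2*AW
O=R.inv().apply(tin-p);A=R.inv().apply(AW);print(O,A)
O[2]=0;A[2]=0;A/=np.linalg.norm(A)
plan([(p+[-70,-10,190],R)],vmax=45)
E
```

```text
t 47.38 p [531.  356.8  74.9] x [ 0.426  0.026 -0.904] z [-0.054  0.999  0.003] gap 30.1 F [-0.4 -1.5 -0.2] q [ 0.632  0.467  1.686 -0.392  0.648 -0.718]
[12.3032861  -9.67011245 -0.58105914] [-0.94116555  0.33793033  0.00323943]
turn [0.0, 0.0, 0.0] dp [-4.04, -0.35, -0.11]
turn [0.0, 0.0, 0.0] dp [-4.04, -0.35, -0.11]
turn [0.0, 0.0, 0.0] dp [-4.04, -0.35, -0.11]
turn [0.0, 0.0, 0.0] dp [-4.04, -0.35, -0.11]
turn [0.0, 0.0, 0.0] dp [-4.04, -0.35, -0.11]
--
```

Request:
jog_arm --turn '[[0,0,0],[0,0,0],[0,0,0],[0,0,0],[0,0,0],[0,0,0]]' --dp '[[-2,0,0],[-4,-0.5,0],[-4,-0.5,0],[-4,-0.5,0],[-4,-0.5,0],[-3,0,0]]' --gripper '[1,1,1,1,1,1]'

```text
clock: 48.12
eef_pos: [456.8, 352.0, 276.2]
eef_rot: [-1.567, 1.135, 0.057]
wrist_force: [0.8, -0.1, -1.2]
finger_gap: 30.1
```

```bash
cat >> h.py <<'E'
O2=np.array([12.3,-9.7,0]);A2=np.array([-.9412,.3379,0])
E
python3 - <<'E'
from h import *
st()
m=Rxz([0.15,0,-1],[1,0,0])
T,Rt=chestpose(O2,A2,2,up=160);print(T)
plan([((460,160,325),m)],vmax=45,wmax=9.5)
p,d=snap('side','s31')
E
```

```text
t 48.12 p [456.8 352.  276.2] x [ 0.421  0.024 -0.907] z [-0.054  0.999  0.002] gap 30.1 F [ 0.8 -0.1 -1.2] q [ 0.714  0.124  1.627 -0.3    1.057 -0.807]
[579.92690582  55.44049714 227.8541386 ]
turn [9.2, 1.4, 1.2] dp [-0.48, -0.14, -1.92]
turn [9.2, 1.4, 1.2] dp [-0.44, -0.44, -1.88]
turn [9.2, 1.4, 1.2] dp [-0.4, -0.73, -1.8]
turn [9.2, 1.4, 1.2] dp [-0.38, -1.0, -1.67]
turn [9.2, 1.4, 1.2] dp [-0.37, -1.25, -1.5]
turn [9.2, 1.4, 1.2] dp [-0.36, -1.46, -1.29]
turn [9.2, 1.4, 1.2] dp [-0.37, -1.64, -1.05]
turn [9.2, 1.4, 1.2] dp [-0.38, -1.78, -0.78]
turn [9.2, 1.4, 1.2] dp [-0.41, -1.88, -0.49]
turn [9.2, 1.4, 1.2] dp [-0.44, -1.92, -0.2]
--
```

View pics/s31.png

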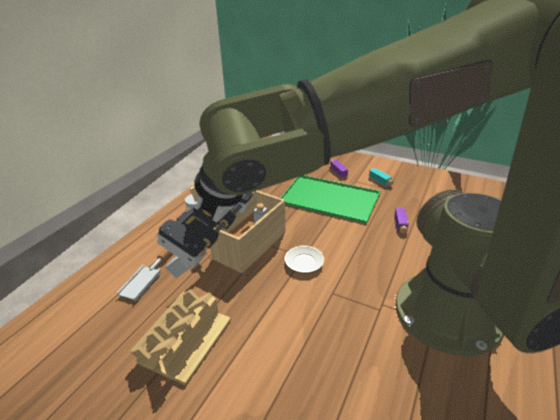

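Request:
jog_arm --turn '[[9.2,1.4,1.2],[9.2,1.4,1.2],[9.2,1.4,1.2],[9.2,1.4,1.2],[9.2,1.4,1.2],[9.2,1.4,1.2],[9.2,1.4,1.2],[9.2,1.4,1.2]]' --dp '[[-0.5,-0.1,-1.9],[-0.5,-0.4,-1.9],[-0.4,-0.7,-1.8],[-0.4,-1,-1.7],[-0.4,-1.2,-1.5],[-0.4,-1.5,-1.3],[-0.4,-1.6,-1.1],[-0.4,-1.8,-0.8]]' --gripper '[1,1,1,1,1,1,1,1]'

```text
clock: 49.18
eef_pos: [453.7, 195.3, 315.8]
eef_rot: [-0.452, 1.372, -0.166]
wrist_force: [0.5, -0.3, -0.8]
finger_gap: 29.8
```

```bash
python3 - <<'E'
from h import *
st()
m=Rxz([0.25,0,-1],[.6,-.8,0])
plan([((520,100,325),m)],vmax=45,wmax=9.5)
E
```

```text
t 49.17 p [453.7 195.3 315.8] x [ 0.195 -0.033 -0.98 ] z [0.942 0.284 0.178] gap 29.8 F [ 0.5 -0.3 -0.8] q [ 0.39   0.009  1.614 -0.107  1.35   0.119]
turn [8.8, -0.3, 0.4] dp [0.09, -1.38, 0.46]
turn [8.8, -0.3, 0.4] dp [0.08, -1.29, 0.67]
turn [8.8, -0.3, 0.4] dp [0.08, -1.17, 0.86]
turn [8.8, -0.3, 0.4] dp [0.08, -1.03, 1.03]
turn [8.8, -0.3, 0.4] dp [0.08, -0.86, 1.17]
turn [8.8, -0.3, 0.4] dp [0.08, -0.67, 1.29]
turn [8.8, -0.3, 0.4] dp [0.08, -0.47, 1.38]
turn [8.8, -0.3, 0.4] dp [0.08, -0.25, 1.43]
--
```

Request:
jog_arm --turn '[[8.8,-0.3,0.4],[8.8,-0.3,0.4],[8.8,-0.3,0.4],[8.8,-0.3,0.4],[8.8,-0.3,0.4],[8.8,-0.3,0.4],[8.8,-0.3,0.4],[8.8,-0.3,0.4]]' --dp '[[0.1,-1.4,0.5],[0.1,-1.3,0.7],[0.1,-1.2,0.9],[0.1,-1,1],[0.1,-0.9,1.2],[0.1,-0.7,1.3],[0.1,-0.5,1.4],[0.1,-0.2,1.4]]' --gripper '[1,1,1,1,1,1,1,1]'

```text
clock: 50.18
eef_pos: [523.2, 93.8, 317.8]
eef_rot: [0.999, 1.322, 0.015]
wrist_force: [0.3, -0.9, -0.6]
finger_gap: 30.2
```

```bash
python3 - <<'E'
from h import *
st()
T,Rt=chestpose(O2,A2,2,up=140);print(T)
plan([(T,Rt)],vmax=45,wmax=9)
E
```

```text
t 50.17 p [523.2  93.8 317.8] x [ 0.246  0.004 -0.969] z [ 0.537 -0.833  0.133] gap 30.2 F [ 0.3 -0.9 -0.6] q [ 0.122  0.047  1.578 -0.027  1.27   1.11 ]
[579.92690582  55.44049714 207.8541386 ]
turn [7.9, -0.7, 1.0] dp [2.41, 0.03, 0.96]
turn [7.9, -0.7, 1.0] dp [2.42, 0.12, 0.91]
turn [7.9, -0.7, 1.0] dp [2.44, 0.2, 0.86]
turn [7.9, -0.7, 1.0] dp [2.45, 0.28, 0.8]
turn [7.9, -0.7, 1.0] dp [2.46, 0.34, 0.73]
--
```

Request:
jog_arm --turn '[[7.9,-0.7,1],[7.9,-0.7,1],[7.9,-0.7,1],[7.9,-0.7,1],[7.5,-0.7,1],[0,0,0]]' --dp '[[2.3,0,1],[2.4,0.1,0.9],[2.4,0.2,0.9],[2.4,0.3,0.8],[2.4,0.3,0.7],[0,0,0]]' --gripper '[1,1,1,1,1,1]'

```text
clock: 50.92
eef_pos: [580.6, 52.1, 202.9]
eef_rot: [1.59, 1.223, -0.107]
wrist_force: [0.6, 0.6, -0.4]
finger_gap: 29.8
```

```bash
python3 - <<'E'
from h import *
st()
s,p,R=cur();print(p+R.apply(O2),R.apply(A2),CH+62*CY)
T,Rt=chestpose(O2,A2,2,up=70);print(T)
plan([(T,Rt)],vmax=18,wmax=9)
p,d=snap('side','s32');c=p[60:280,170:390,::-1]; cv2.imwrite('pics/s32c.png',cv2.resize(c,None,fx=2.7,fy=2.7,interpolation=cv2.INTER_CUBIC))
E
```

```text
t 50.92 p [580.6  52.1 202.9] x [ 0.339 -0.036 -0.94 ] z [-0.125 -0.992 -0.007] gap 29.8 F [ 0.6  0.6 -0.4] q [ 0.052  0.189  1.703 -0.068  0.906  1.781]
[575.73346255  52.79869451 188.05147411] [-0.00392838 -0.00617562  0.99999014] [574.98076472  55.96035751   0.        ]
[579.92690582  55.44049714 137.8541386 ]
turn [-0.3, 0.0, -0.0] dp [1.52, -0.58, -0.07]
turn [-0.3, 0.0, -0.0] dp [1.52, -0.58, -0.07]
turn [-0.3, 0.0, -0.0] dp [1.52, -0.58, -0.08]
turn [-0.3, 0.0, -0.0] dp [1.52, -0.58, -0.08]
--
```

View pics/s32c.png

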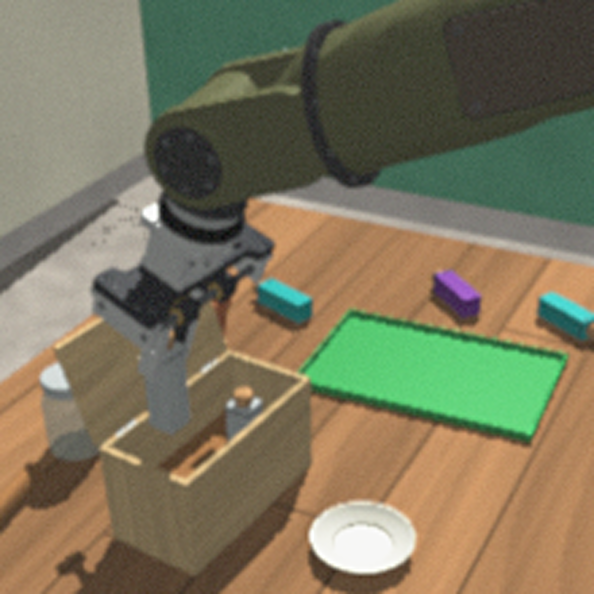

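Request:
jog_arm --turn '[[-1,0,0],[0,0,0],[0,0,0],[0,0,0],[0,0,0]]' --dp '[[1.5,-0.6,-0.2],[1.5,-0.6,-0.1],[1.5,-0.6,0],[1.5,-0.6,0],[0,0,0]]' --gripper '[1,1,1,1,1]'

```text
clock: 51.6
eef_pos: [578.7, 57.0, 136.8]
eef_rot: [1.567, 1.22, -0.101]
wrist_force: [-0.6, -0.3, -0.7]
finger_gap: 29.9
```

```bash
python3 - <<'E'
from h import *
st()
s,p,R=cur();print(p+R.apply(O2),R.apply(A2))
T,Rt=chestpose(O2,A2,2,up=25)
plan([(T,Rt)],vmax=12,wmax=9)
E
```

```text
t 51.6 p [578.7  57.  136.8] x [ 0.342 -0.035 -0.939] z [-0.097 -0.995  0.001] gap 29.9 F [-0.6 -0.3 -0.7] q [ 0.061  0.261  1.782 -0.081  0.754  1.778]
[573.81604444  57.48410173 121.90257108] [-0.0057325   0.00194635  0.9999986 ]
turn [0.1, -0.0, -0.1] dp [1.04, -0.34, 0.04]
turn [0.1, -0.0, -0.1] dp [1.04, -0.34, 0.04]
turn [0.1, -0.0, -0.1] dp [1.04, -0.34, 0.04]
turn [0.1, -0.0, -0.1] dp [1.05, -0.34, 0.04]
--
```

Request:
jog_arm --turn '[[0,0,-0.3],[0,0,0],[0,0,0],[0,0,0],[0,0,0]]' --dp '[[1,-0.3,0.2],[1,-0.3,0],[1,-0.4,0],[1,-0.4,0],[0,0,0]]' --gripper '[1,1,1,1,1]'

```text
clock: 52.22
eef_pos: [579.2, 55.0, 92.1]
eef_rot: [1.567, 1.225, -0.1]
wrist_force: [-0.2, 0.4, -0.8]
finger_gap: 29.7
```

```bash
python3 - <<'E'
from h import *
st()
s,p,R=cur();print(p+R.apply(O2),R.apply(A2))
T,Rt=chestpose(O2,A2,2,up=0)
plan([(T,Rt)],vmax=9,wmax=9)
E
```

```text
t 52.23 p [579.2  55.   92.1] x [ 0.337 -0.034 -0.941] z [-0.096 -0.995  0.001] gap 29.7 F [-0.2  0.4 -0.8] q [ 0.056  0.327  1.815 -0.086  0.66   1.782]
[574.2456797   55.41864817  77.25396646] [-0.00114148  0.00155096  1.00001507]
turn [0.2, -0.0, -0.0] dp [0.77, -0.25, -0.02]
turn [0.2, -0.0, -0.0] dp [0.77, -0.25, -0.02]
turn [0.2, -0.0, -0.0] dp [0.77, -0.25, -0.02]
--
```

Request:
jog_arm --turn '[[0,0,0],[0,0,0],[0,0,0],[0,0,0]]' --dp '[[0.8,-0.3,0],[0.8,-0.3,0],[0.8,-0.2,0],[0,0,0]]' --gripper '[1,1,1,1]'

```text
clock: 52.72
eef_pos: [581.1, 55.2, 66.5]
eef_rot: [1.569, 1.221, -0.098]
wrist_force: [0.6, 0.2, -0.4]
finger_gap: 29.6
```

```bash
python3 - <<'E'
from h import *
st()
s,p,R=cur();print(p+R.apply(O2),R.apply(A2))
E
```

```text
t 52.73 p [581.1  55.2  66.5] x [ 0.341 -0.033 -0.939] z [-0.096 -0.995  0.001] gap 29.6 F [ 0.6  0.2 -0.4] q [ 0.056  0.37   1.828 -0.093  0.599  1.791]
[576.22360872  55.67445994  51.63814655] [-0.00499145  0.00102952  1.00000394]
```

Request:
jog_arm --turn '[[0,0,0],[0,0,0],[0,0,0],[0,0,0]]' --dp '[[0.1,-0.1,0],[0,0,0],[0,0,0],[0,0,0]]' --gripper '[1,0.54,0.54,0.54]'

```text
clock: 53.22
eef_pos: [581.4, 55.2, 66.2]
eef_rot: [1.569, 1.219, -0.097]
wrist_force: [-0.2, -0.3, -0.7]
finger_gap: 42.9
```

Request:
jog_arm --turn '[[0,0,0],[0,0,0],[0,0,0],[0,0,0],[0,0,0],[0,0,0],[0,0,0]]' --dp '[[-1.5,0.5,0],[-2.5,0.8,0],[-3,0.8,0],[-4,0.5,0],[-4,0,0],[-4,0,0],[-3,1,0]]' --gripper '[0.54,0.54,0.54,0.54,0.54,0.54,0.54]'

```text
clock: 54.1
eef_pos: [536.6, 59.4, 296.4]
eef_rot: [1.571, 1.219, -0.095]
wrist_force: [0.4, -0.5, 0.1]
finger_gap: 43.0
```

```bash
python3 - <<'E'
from h import *
st()
p,d=snap('side','s33');c=p[140:300,180:320,::-1]; cv2.imwrite('pics/s33c.png',cv2.resize(c,None,fx=3.7,fy=3.7,interpolation=cv2.INTER_CUBIC))
p,d=snap('top','t33')
R=Rxz([0,0,-1],-CY)
h=Slerp([0,1],Ro.concatenate([cur()[2],R]))(1.)
plan([((640,-15,300),R),((690,-20,290),R),((690,-20,168),R)],vmax=45,wmax=9)
E
```

```text
t 54.1 p [536.6  59.4 296.4] x [ 0.343 -0.033 -0.939] z [-0.095 -0.995 -0.   ] gap 43.0 F [ 0.4 -0.5  0.1] q [ 0.071  0.019  1.673 -0.064  1.102  1.756]
turn [0.2, -0.0, -6.8] dp [1.22, 3.41, 2.15]
turn [0.2, -0.0, -6.8] dp [0.81, 3.54, 2.13]
turn [0.2, -0.0, -6.8] dp [0.38, 3.62, 2.12]
--
turn [0.0, 0.0, 0.0] dp [0.5, 2.51, -0.01]
turn [0.0, 0.0, 0.0] dp [0.5, 2.51, -0.01]
--
turn [0.0, 0.0, 0.0] dp [4.07, 0.0, -0.0]
turn [0.0, 0.0, 0.0] dp [4.07, 0.0, -0.0]
turn [0.0, 0.0, 0.0] dp [4.07, 0.0, -0.0]
--
```

View pics/s33c.png

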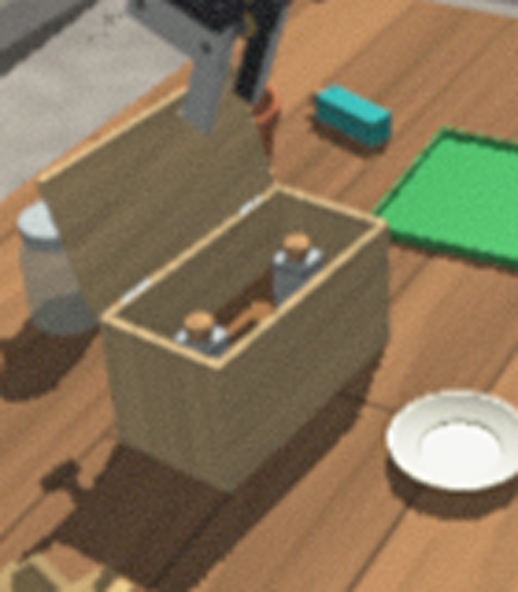

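View pics/t33.png

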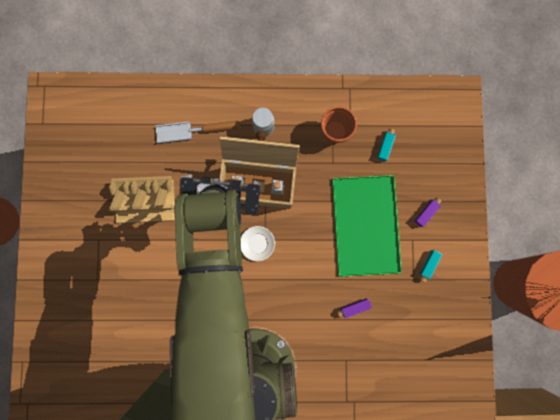

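```bash
python3 - <<'E'
from h import *
z=np.load('/tmp/s33.npz');P=cloud('side',z['d'])
for u,v in((260,206),(234,227)): print(np.median(P[v-1:v+2,u-1:u+2].reshape(-1,3),0))
print(CH-62*CY,CH+62*CY)
E
```

```text
[557.96179083 -62.62710902 110.37407455]
[571.27178576  55.85798055 109.73367594]
[562.01923528 -67.36035751   0.        ] [574.98076472  55.96035751   0.        ]
```

Request:
jog_arm --turn '[[0,0,-6.8],[0,0,-6.8],[0,0,-6.6],[0,0,0],[0,0,0],[0,0,0]]' --dp '[[1,3.4,2.1],[0.7,3.5,2.1],[0.3,3.6,2.1],[0,2.5,0],[0,2.5,0],[0,0,0]]' --gripper '[0,0,0,0,0,0]'

```text
clock: 54.95
eef_pos: [689.5, -20.3, 300.7]
eef_rot: [-1.808, 1.559, 2.811]
wrist_force: [-0.3, 0.0, -0.7]
finger_gap: 93.7
```

```bash
python3 - <<'E'
from h import *
st()
R=Rxz([0,0,-1],-CY)
plan([((690,-20,168),R)],vmax=35,wmax=9)
E
```

```text
t 54.95 p [689.5 -20.3 300.7] x [-0.011  0.004 -1.   ] z [-0.094 -0.996 -0.003] gap 93.7 F [-0.3  0.  -0.7] q [-0.084  0.608  0.867  0.003  1.678  1.581]
turn [0.2, -0.0, 0.2] dp [3.32, 0.05, 0.0]
turn [0.2, -0.0, 0.2] dp [3.32, 0.04, -0.0]
turn [0.2, -0.0, 0.2] dp [3.32, 0.03, -0.0]
turn [0.2, -0.0, 0.2] dp [3.32, 0.02, -0.01]
--
```

Request:
jog_arm --turn '[[0.5,0,0.5],[0,0,0],[0,0,0],[0,0,0],[0,0,0]]' --dp '[[3.2,0,0],[3.3,0,0],[3.3,0,0],[3.2,0,0],[0,0,0]]' --gripper '[0,0,0,0,0]'

```text
clock: 55.58
eef_pos: [685.0, -18.7, 169.2]
eef_rot: [-2.756, 1.567, 1.854]
wrist_force: [-0.6, 0.1, -0.3]
finger_gap: 94.1
```

```bash
python3 - <<'E'
from h import *
st()
R=Rxz([0,0,-1],-CY)
plan([((690,-20,168),R)],vmax=35,wmax=9)
p,d=snap('side','s34');c=p[80:260,140:320,::-1]; cv2.imwrite('pics/s34c.png',cv2.resize(c,None,fx=3.2,fy=3.2,interpolation=cv2.INTER_CUBIC))
E
```

```text
t 55.58 p [685.  -18.7 169.2] x [-0.001  0.003 -1.   ] z [-0.102 -0.995 -0.003] gap 94.1 F [-0.6  0.1 -0.3] q [-0.082  0.637  1.119  0.003  1.387  1.59 ]
turn [0.2, -0.2, 0.1] dp [0.12, 0.51, 0.08]
--
```

View pics/s34c.png

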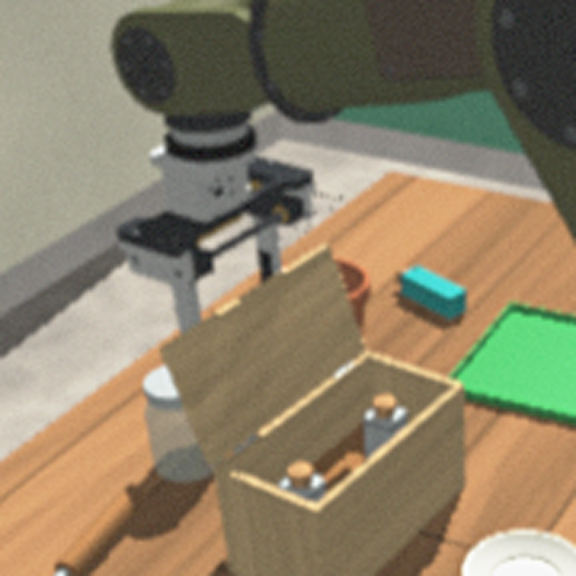

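Request:
jog_arm --turn '[[0,0,0],[0,0,0],[0,0,0],[0,0,0],[0,0,0],[0,0,0],[0,0,0],[0,0,0]]' --dp '[[0,0.5,0.1],[0,0,0],[0,0,0],[0,0,0],[0,0,0],[0,0,0],[0,0,0],[0,0,0]]' --gripper '[0,1,1,1,1,1,1,1]' --grip_force 25

```text
clock: 56.62
eef_pos: [692.1, -20.4, 176.5]
eef_rot: [1.962, 1.562, 0.289]
wrist_force: [0.6, 5.1, 0.4]
finger_gap: 27.4
```

Request:
jog_arm --turn '[[0,0,0],[0,0,0],[0,0,0],[0,0,0]]' --dp '[[-0.6,-0.7,0],[-0.6,-0.8,0],[-0.5,-0.8,0],[-0.4,-0.9,0]]' --gripper '[1,1,1,1]'

```text
clock: 57.12
eef_pos: [659.3, -16.9, 198.6]
eef_rot: [1.902, 1.559, 0.23]
wrist_force: [1.8, 1.0, -1.2]
finger_gap: 27.0
```

```bash
python3 - <<'E'
from h import *
st()
p,d=snap('side','s35');c=p[80:260,140:320,::-1]; cv2.imwrite('pics/s35c.png',cv2.resize(c,None,fx=3.2,fy=3.2,interpolation=cv2.INTER_CUBIC))
E
```

```text
t 57.12 p [659.3 -16.9 198.6] x [ 0.011  0.003 -1.   ] z [-0.101 -0.995 -0.004] gap 27.0 F [ 1.8  1.  -1.2] q [-0.083  0.547  1.189  0.004  1.394  1.589]
```

View pics/s35c.png

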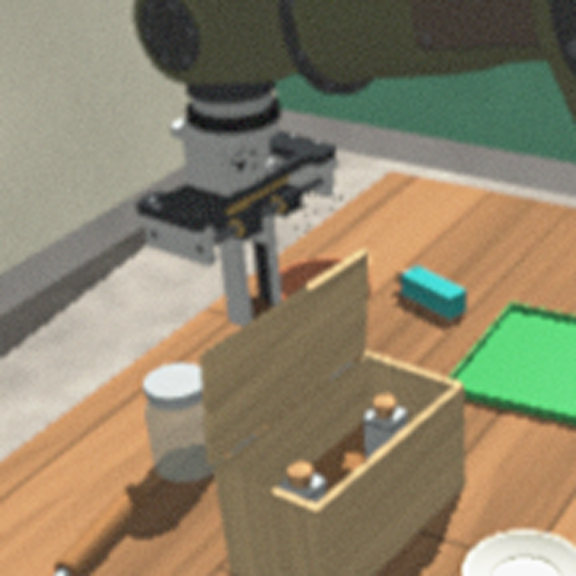

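Request:
jog_arm --turn '[[0,0,0],[0,0,0],[0,0,0],[0,0,0],[0,0,0]]' --dp '[[-0.2,-0.9,0],[-0.1,-1,0],[0,-1,0],[0,-1,0],[0.1,-1,0]]' --gripper '[1,1,1,1,1]'

```text
clock: 57.8
eef_pos: [608.1, -11.5, 203.5]
eef_rot: [1.817, 1.554, 0.145]
wrist_force: [1.4, 1.0, -1.4]
finger_gap: 27.0
```

```bash
python3 - <<'E'
from h import *
st()
p,d=snap('side','s36');c=p[80:260,140:320,::-1]; cv2.imwrite('pics/s36c.png',cv2.resize(c,None,fx=3.2,fy=3.2,interpolation=cv2.INTER_CUBIC))
E
```

```text
t 57.8 p [608.1 -11.5 203.5] x [ 0.017  0.002 -1.   ] z [-0.101 -0.995 -0.004] gap 27.0 F [ 1.4  1.  -1.4] q [-0.081  0.422  1.361  0.004  1.342  1.59 ]
```

View pics/s36c.png

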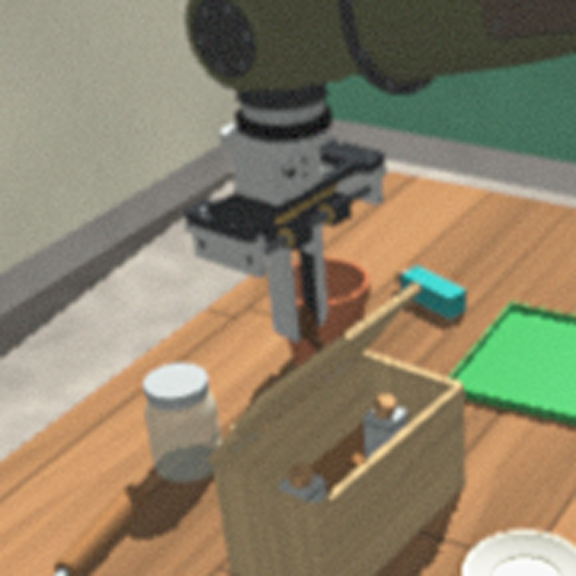

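Request:
jog_arm --turn '[[0,0,0],[0,0,0],[0,0,0],[0,0,0],[0,0,0]]' --dp '[[0.2,-0.9,0],[0.3,-0.9,0],[0.4,-0.9,0],[0.5,-0.8,0],[0.6,-0.7,0]]' --gripper '[1,1,1,1,1]'

```text
clock: 58.48
eef_pos: [562.4, -6.7, 180.8]
eef_rot: [1.855, 1.556, 0.183]
wrist_force: [-1.0, 2.0, 1.3]
finger_gap: 27.0
```

```bash
python3 - <<'E'
from h import *
st()
p,d=snap('side','s37');c=p[80:260,140:320,::-1]; cv2.imwrite('pics/s37c.png',cv2.resize(c,None,fx=3.2,fy=3.2,interpolation=cv2.INTER_CUBIC))
E
```

```text
t 58.48 p [562.4  -6.7 180.8] x [ 0.014  0.003 -1.   ] z [-0.101 -0.995 -0.004] gap 27.0 F [-1.   2.   1.3] q [-0.079  0.34   1.527  0.004  1.26   1.592]
```

View pics/s37c.png

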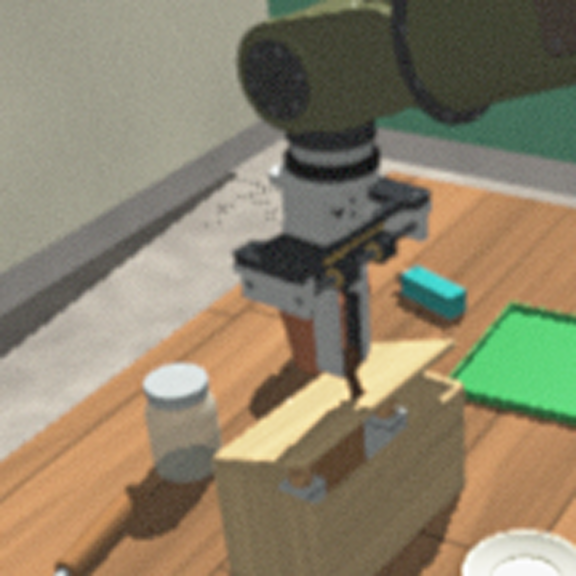

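Request:
jog_arm --turn '[[0,0,0],[0,0,0],[0,0,0],[0,0,0]]' --dp '[[0.7,-0.7,0],[0.7,-0.6,0],[0.7,-0.5,0],[0,0,0]]' --gripper '[1,1,1,1]'

```text
clock: 59.02
eef_pos: [542.8, -4.6, 156.1]
eef_rot: [1.873, 1.557, 0.202]
wrist_force: [1.6, 1.4, -0.5]
finger_gap: 26.6
```

Request:
jog_arm --turn '[[0,0,0],[0,0,0]]' --dp '[[0.5,-0.2,0],[0,0,0]]' --gripper '[1,1]'

```text
clock: 59.28
eef_pos: [542.7, -4.6, 154.4]
eef_rot: [1.782, 1.551, 0.11]
wrist_force: [0.2, 1.9, -2.7]
finger_gap: 26.8
```

```bash
python3 - <<'E'
from h import *
st()
p,d=snap('side','s38');c=p[120:260,180:320,::-1]; cv2.imwrite('pics/s38c.png',cv2.resize(c,None,fx=4,fy=4,interpolation=cv2.INTER_CUBIC))
E
```

```text
t 59.27 p [542.7  -4.6 154.4] x [ 0.02   0.002 -1.   ] z [-0.101 -0.995 -0.004] gap 26.8 F [ 0.2  1.9 -2.7] q [-0.078  0.32   1.619  0.004  1.184  1.593]
```

View pics/s38c.png

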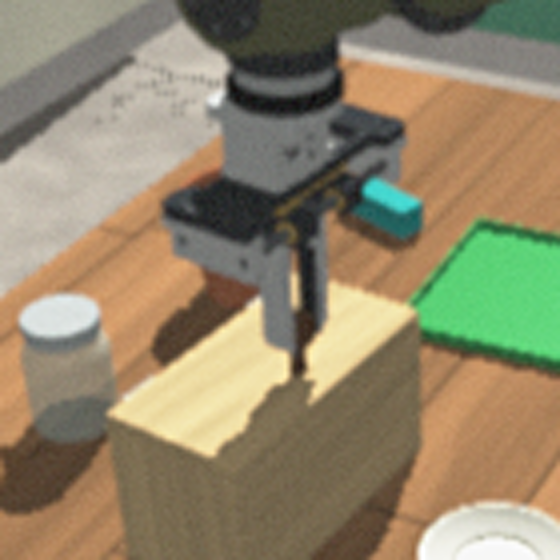

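Request:
jog_arm --turn '[[0,0,0],[0,0,0],[0,0,0],[0,0,0],[0,0,0],[0,0,0]]' --dp '[[0.2,0,0],[0,0,0],[0,0,0],[0,0,0],[0,0,0],[0,0,0]]' --gripper '[1,1,0,0,0,0]'

```text
clock: 60.08
eef_pos: [542.3, -4.9, 153.2]
eef_rot: [1.771, 1.553, 0.099]
wrist_force: [0.3, -0.2, 0.5]
finger_gap: 63.7
```

Request:
jog_arm --turn '[[0,0,0],[0,0,0],[0,0,0],[0,0,0],[0,0,0],[0,0,0],[0,0,0]]' --dp '[[-2,0,0],[-3,0,0],[-4,0,0],[-4,0,0],[-1,-5,0],[0,-5,0],[0,0,0]]' --gripper '[0,0,0,0,0,0,0]'

```text
clock: 60.95
eef_pos: [437.6, 5.1, 295.4]
eef_rot: [1.774, 1.554, 0.102]
wrist_force: [-0.2, -0.2, -0.3]
finger_gap: 93.8
```

```bash
python3 - <<'E'
from h import *
st()
p,d=snap('side','s39');P=cloud('side',d)
m=(P[...,0]>480)&(P[...,0]<650)&(P[...,1]>-140)&(P[...,1]<130)&(P[...,2]>115)&(P[...,2]<145)
X=P[m];c=X.mean(0);u=(X-c);print(len(X),c,np.linalg.svd(u,full_matrices=False)[2][2])
snap('top','t39')
E
```

```text
t 60.95 p [437.6   5.1 295.4] x [ 0.016  0.002 -1.   ] z [-0.101 -0.995 -0.003] gap 93.8 F [-0.2 -0.2 -0.3] q [-0.074 -0.025  1.682  0.003  1.468  1.598]
1959 [562.67945314   9.41164153 127.36671838] [-0.02057183  0.01072117  0.99973089]
```

View pics/s39.png

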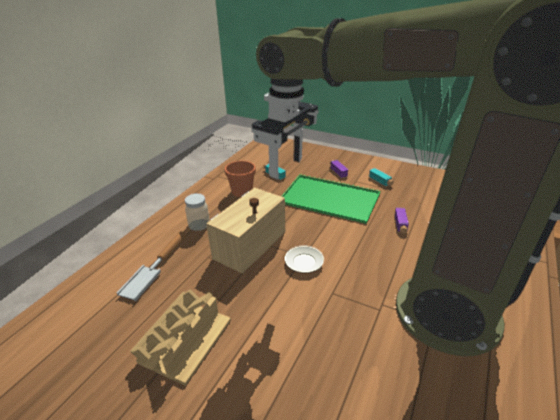

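View pics/t39.png

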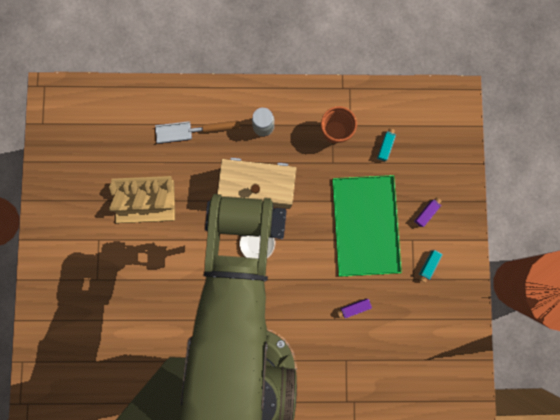

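```bash
python3 - <<'E'
from h import *
for f in('side0','s39'):
    P=cloud('side',np.load(f'/tmp/{f}.npz')['d'])
    m=(P[...,0]>480)&(P[...,0]<650)&(P[...,1]>-140)&(P[...,1]<130)&(P[...,2]>120)&(P[...,2]<140)
    X=P[m];c=X.mean(0);n=np.linalg.svd(X-c,full_matrices=False)[2][2];print(f,len(X),c,n/np.sign(n[2]))
E
```

```text
side0 1817 [564.49961516   7.24760758 128.09727744] [-0.00759788  0.00364763  0.99996448]
s39 1819 [564.50874827   7.05505458 128.00378606] [-0.00695325  0.004331    0.99996645]
```

Lid plane is the same as at the start: fully shut. Handing in.

```bash
python3 -c "
from cell import order
print(order.sign_off())"
```

```text
the job is handed in; nothing more can be done
None
```

The job is finished and handed in at about 61 s of the 210 s allowed; `order.sign_off()` gave no verdict. Only two tins were present. The purple and turquoise look-alikes outside the tray were left alone.

- **Lid opened:** I swung the lid back by its knob. The gripper position put it at about 1.88 rad, and the pictures showed it staying back on its stop after release.
- **Rack:** both tins leaned in neighbouring places at once, cork up and let go. Camera depth put their cork ends within about 4 mm of where seated tins should be.
- **Chest:** the tins stand upright in the two outer cells. Both cork tops measured about 110 mm high, which means they are on the floor. The depth readings of the corks were about 4–6 mm off the cell centres sideways, against a limit of 15 mm. The chest could not be seen into after the lid closed.
- **Lid closed:** I lowered it with the knob held all the way, so it did not slam. Its plane matches the starting shut plane to within about 0.001 rad; a first, looser fit had shown about 0.02 rad.
- **Pot, saucer, jar and trowel:** by eye they look unmoved in the last pictures. I did not measure them, and the arm partly hid the saucer in the top view.

Two things did not go as planned. A steep grasp at the rack brought the last joint to its range limit (2.553 rad read against 2.55), so I turned the gripper half round and used a different angle. The hand also shifted about 7 mm upward when it gripped the knob to close the lid, with no visible effect.

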